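# Close out a frozen-strawberry lot check

### The arm

A 7-joint arm with a two-finger parallel gripper is mounted at the origin on the work surface. World frame = base frame: x ahead of the robot, y to its left, z up, the work surface at z = 0. Lengths are in m, angles in rad, forces in N, time in s.
With the tool pointing down it reaches from about 0.425 to 0.925 m from the base axis. Payload 6.8 kg.
Tool frame: the origin (TCP) lies between the finger pads; the fingertips stand 19 mm ahead of it and the grasp point (between the pads) is the TCP (arm.tips_ahead is the distance from the TCP to the fingertips, in m); z points along the fingers, y is the direction in which the jaws open and shut (so a half turn about z gives the same grasp; the last joint's range is limited). The gripper opens to 88 mm and grips with 3 to 60 N. Pads are 20 mm wide; open, the fingers measure 115 mm over their backs; the gripper's body (75 mm by 178 mm) begins 61 mm behind the grasp point.
Start: joints at [-1.349, 0.477, 0.022, 1.555, -0.011, 1.109, -0.083], TCP at [0.219, 0.639, 0.242] pointing down, gripper open.
Joint ranges: [-2.96, 2.96], [-0.34, 2.1], [-1.41, 1.46], [0.24, 2.44], [-1.37, 4.51], [0.17, 1.92], [-2.96, 2.96]. Speed limits (rad/s): [2.39, 2.39, 3.14, 3.14, 3.14, 3.14, 3.14].

### API

Orientations are given as a unit quaternion [x, y, z, w].
In Python, from bench import arm, optics, order gives the robot as it stands.
- The arm moves only by the tool apply_moves, never from a script. Its argument "moves" is one flat list of numbers, 7 for each row, row after row: the shift along the tool's x, y, z in cm, then the turn, a rotation vector about the tool's x, y, z in degrees, then the finger opening in cm, from 0 to 8.78. In form: [tx, ty, tz, wx, wy, wz, grip, tx, ty, tz, wx, wy, wz, grip, ...]. A call has 1 to 10 rows; each row shifts and turns the commanded pose from where the row before left it, along the tool's axes as they then stand; what a row does not reach is not made up. A row lasts 1/12 s, in which the tool goes at most 41.7 mm and 7.16 degrees, less where a joint would pass 70% of its speed; a pose out of reach is approached as far as the arm can. A call with a gripper value outside its range is refused whole. The fingers move at their own pace and stop on an object; "squeeze" is the grip in N (left out, the last holds). Time passes only in rows, so rows that do not move let the fingers close. It gives the time, the measured TCP pose, the force and the opening at its end, in the units of the state.
- arm.get_obs(): the state, without advancing time (a new reading comes with each control period).
- optics.camera(name): name is "side" or "top" or "wrist"; returns (picture, depth): 400x640x3 uint8, red, green, blue; 400x640 float32, m along the optical axis (not along the pixel's ray), 0 where there is no reading.
- optics.get_calibration(name): a dict with "intrinsics" (3x3 intrinsics, pixels), "rvec" (rotation vector, rad) and "tvec" (3), from world to camera coordinates, as OpenCV has them. Camera axes: x right, y down, z forward; pixel columns grow to the right and rows downward; lengths in m; the calibration is good to about 2 mm. The wrist camera is an equidistant fisheye: a pixel r from the principal point sees the ray r / f radians off the axis. A picture is of the moment at which its call begins: read the wrist's pose just before it. get_calibration takes no time and is no camera call; for the wrist camera it gives the pose at the moment of the call.
- order.sign_off(): hands the job in, once; it reports no verdict.
The state is a dict: "time_s": time; "joint_pos": joint angles; "qd": joint speeds; "effort": joint torques, N m; "tcp_pos": TCP position; "tcp_rot": TCP orientation; "wrist_force": force on the tool from outside, world axes, zero at the start; "torque": the same for the moment, N m; "width": finger opening in m.
Only numpy, scipy, OpenCV 4.12 (cv2) and the standard library are available. Lean on these libraries where they do the work, as an engineer would, in place of code of your own. Each camera call takes 0.05 s, during which the arm holds its last target.

### The job

Close out this lot's check: take the lid off the retain jar, feed every red sample berry from the perforated plate through the jar's neck one at a time, and put the lid back on, properly seated. Tip the reject pan out into the steel reject hopper, all of it, and stand the empty pan upright on the table again. Only when all that is done, post the flat blue temperature logger through the slot of the returns box so that it drops right inside, and leave the other things on the table where they are.

Things in the scene. Friction and masses are not known exactly. Their poses are not given: they have to be found in the camera images.
- plate: Fixed flat perforated stainless sampling plate, 190 (its x) x 320 (its y) x 4 mm, lying on the table. Origin: centre of its underside. The sample berries lie on it.
- berry0: Red hard-frozen hulled strawberry, rigid, 60 mm long, about 40 mm across its widest band (four flattish sides, so it does not roll far), about 45 g; a sample berry. Absent from some starts. Origin: on its long axis, in the middle of the widest band (24 mm from the cut face, 36 mm from the tip; 20 mm above the surface it lies on). Its x axis runs along the berry to the tip; it starts lying on its side, at any heading.
- berry1: Red hard-frozen hulled strawberry, rigid, 60 mm long, about 40 mm across its widest band (four flattish sides, so it does not roll far), about 45 g; a sample berry. Absent from some starts. Origin: on its long axis, in the middle of the widest band (24 mm from the cut face, 36 mm from the tip; 20 mm above the surface it lies on). Its x axis runs along the berry to the tip; it starts lying on its side, at any heading.
- berry2: Red hard-frozen hulled strawberry, rigid, 60 mm long, about 40 mm across its widest band (four flattish sides, so it does not roll far), about 45 g; a sample berry. Absent from some starts. Origin: on its long axis, in the middle of the widest band (24 mm from the cut face, 36 mm from the tip; 20 mm above the surface it lies on). Its x axis runs along the berry to the tip; it starts lying on its side, at any heading.
- berry3: Red hard-frozen hulled strawberry, rigid, 60 mm long, about 40 mm across its widest band (four flattish sides, so it does not roll far), about 45 g; a sample berry. Absent from some starts. Origin: on its long axis, in the middle of the widest band (24 mm from the cut face, 36 mm from the tip; 20 mm above the surface it lies on). Its x axis runs along the berry to the tip; it starts lying on its side, at any heading.
- berry4: Red hard-frozen hulled strawberry, rigid, 60 mm long, about 40 mm across its widest band (four flattish sides, so it does not roll far), about 45 g; a sample berry. Absent from some starts. Origin: on its long axis, in the middle of the widest band (24 mm from the cut face, 36 mm from the tip; 20 mm above the surface it lies on). Its x axis runs along the berry to the tip; it starts lying on its side, at any heading.
- jar: Retain jar, fixed: clear plastic, 180 mm tall, round. Body 128 mm across (foot ring 150 mm) up to 115 mm, sloping shoulder, then a narrow neck from 150 to 180 mm high, 80 mm across outside and 68 mm inside (a berry drops through, also lying level if it is centred). Inner floor 6 mm above the table. Origin: centre of its underside, z up.
- jar_rim (a point): Centre of the jar's mouth, at the height of the rim (180 mm above the table).
- jar_lid: Loose drop-in lid of the retain jar, blue with a white knob, 100 g; on the jar at the start. Disc 92 mm across and 6 mm thick that sits on the rim; below it a tapered plug, 56 mm across (52 mm below), 12 mm deep (on a table the lid stands level on this plug, origin 12 mm up). Above it an upright round knob, 30 mm across, from 6 to 42 mm above the origin. Origin: centre of the disc's underside, z up the knob: it lies at the centre of the rim when the lid is seated.
- pan: Loose white reject pan, 220 g empty, 150 (its x) x 140 (its y) mm, walls 45 mm high and 4 mm thick at the back and both sides. The front, at its -x, has no wall: the floor (4 mm thick) rises over the last 40 mm to a spout lip 18 mm high. Origin: centre of its underside, z up. It starts upright with the spout roughly to the right as the robot sees it (world -y, within 0.3 rad), the rejects lying in it.
- pan_grip (a point): Grip point of the pan: in the blue upright grip tab at the middle of its back wall. Tab 60 mm wide along the pan's y, 12 mm thick along its x, from 45 to 105 mm above the pan's underside; the point lies 75 mm behind the pan's origin (+x) and 88 mm above its underside. Axes as the pan.
- reject0: Reject: pale yellow-green frozen berry with its green crown left on, rigid, 60 mm long, about 36 mm across, about 35 g, lying in the pan at the start. Origin: on its long axis, middle of the widest band; x along it to the tip.
- reject1: Reject: pale yellow-green frozen berry with its green crown left on, rigid, 60 mm long, about 36 mm across, about 35 g, lying in the pan at the start. Origin: on its long axis, middle of the widest band; x along it to the tip.
- reject2: Reject: pale yellow-green frozen berry with its green crown left on, rigid, 60 mm long, about 36 mm across, about 35 g, lying in the pan at the start. Origin: on its long axis, middle of the widest band; x along it to the tip.
- hopper: Reject hopper, fixed: round stainless funnel on four thin legs at its rim, open at the top, closed at the bottom. Mouth about 220 mm across inside (legs and rim 248 mm outside), rim 140 mm above the table, upright wall down to 96 mm, then a cone to a floor 104 mm across at 35 mm. Origin: centre of its underside on the table, z up.
- returns_box: Logger returns box, fixed, white: 160 (its x, depth) x 130 (its y, width) x 155 mm tall, walls 5 mm, empty inside. Origin: centre of its underside. The slot is in its front face, at its -x.
- slot (a point): Middle of the bottom edge of the letter slot, on the outer front face of the returns box, 100 mm above the table. The opening is 68 mm wide (along y) and 22 mm high (up from this point) through the 5 mm wall; no floor behind it, so what goes more than half way in drops inside. A blue landing lip, 44 mm wide and 45 mm deep, lies in front of it, its top level with this point. Axes as the box: x points straight into the slot.
- logger: Loose flat blue temperature logger, rigid, 110 (its x) x 56 (its y) x 12 mm, 70 g, either end may lead. Origin: centre of its underside. It starts lying flat on the table, face up.
- old_jar: Bystander: full, closed jar of an earlier lot, clear and red with white cap, 88 mm across, 137 mm tall. Origin: centre of underside.
- thermometer: Bystander: yellow probe thermometer lying on the table, 155 mm long, 24 mm wide, 18 mm high, probe along its x. Origin: underside, at the root of the probe.
- scoop: Bystander: small steel scoop with a blue handle, 190 mm long. Origin: below the free end of its handle, at table height; x towards the blade.
- spray_bottle: Bystander: white spray bottle with a blue head, 68 mm across, 180 mm tall. Origin: centre of underside.

How it is judged:
On the way, in this order (a step that is already met when the one before it is completed fails the run):
1. all the sample berries are inside the retain jar with its lid seated, all rejects are in the hopper and the pan stands upright on the table (horizontal distance between each of berry0, berry1, berry2, berry3, berry4 and jar_rim below 0.06 m and z of berry0 in the frame of jar between 0 and 0.135 m and z of berry1 in the frame of jar between 0 and 0.135 m and z of berry2 in the frame of jar between 0 and 0.135 m and z of berry3 in the frame of jar between 0 and 0.135 m and z of berry4 in the frame of jar between 0 and 0.135 m and horizontal distance between jar_lid and jar_rim below 0.012 m and z of jar_lid in the frame of jar_rim between -0.008 and 0.005 m and angle between each of jar_lid, pan's own z axis and vertical below 0.08 rad and horizontal distance between each of reject0, reject1, reject2 and hopper below 0.11 m and z of reject0 in the frame of hopper between 0.02 and 0.13 m and z of reject1 in the frame of hopper between 0.02 and 0.13 m and z of reject2 in the frame of hopper between 0.02 and 0.13 m and height (world z) of pan between -0.01 and 0.012 m and linear speed of pan below 0.03 m/s), for 0.2 s.
2. after that, the logger is inside the returns box (height (world z) of logger between 0 and 0.09 m and x of logger in the frame of slot between 0 and 0.16 m and y of logger in the frame of slot between -0.065 and 0.065 m), for 0.2 s.
At the end, for the whole second after the job is handed in: All berries in the jar below its neck; lid level (0.08 rad) on the rim, within 12 mm of centre and 5 mm of height; all rejects in the hopper below its rim; pan upright (0.08 rad) on the table, at rest; logger inside the returns box, below the slot (all of step 1 and all of step 2); the robot touches nothing.
It fails at once if a bystander (old jar, thermometer, scoop, spray bottle) is pushed more than 40 mm or knocked over (distance of any of old_jar, thermometer, scoop, spray_bottle from where it was at the start of the episode above 0.04 m or angle between any of old_jar, thermometer, scoop, spray_bottle's own z axis and vertical above 0.6 rad).
Of berry0, berry1, berry2, berry3, berry4 only 3 to 5 are there at a start; the rules pass over those that are not, and their reading is None.
At some moment in a run one of berry0, berry1, berry2, berry3, berry4, logger may be knocked a few centimetres aside while the robot is not near it.
It also fails if it takes over 210 s, if anything falls off the work surface, if the arm or the gripper's body presses on something with over 40 N, if the wrist force passes 120 N, or if a joint passes its speed limit or range.

## Working session

There is one attempt and no reset: what is moved stays moved. The work goes in short steps, Python scripts to look and compute and a tool call to move; the robot and the scene stay as the last step left them, time stands still between calls to the robot, and variables do not carry over. Pictures are saved under pics/ and viewed, and the job is handed in when it is done.

Besides the shell and the picture viewer there is one more tool, called after "Emit:" by a JSON object that holds its "op" and its "data". apply_moves: Moves the arm, as the interface text tells. Its arguments: {"type":"object","properties":{"moves":{"type":"array"},"squeeze":{"type":"number"}},"required":["moves"]}

```bash
ls; mkdir -p pics
cat > h.py <<'E'
import numpy as np, cv2
from bench import arm, optics, order
from scipy.spatial.transform import Rotation as R
def cal(n):
    c=optics.get_calibration(n); K=np.array(c['intrinsics']); Rm=cv2.Rodrigues(np.array(c['rvec'],float))[0]; t=np.array(c['tvec'],float).ravel()
    return K,Rm,t
def cloud(n,depth,c=None):
    K,Rm,t=c or cal(n)
    v,u=np.mgrid[0:depth.shape[0],0:depth.shape[1]].astype(float)
    x=(u-K[0,2])/K[0,0]; y=(v-K[1,2])/K[1,1]
    if n=='wrist':
        r=np.hypot(x,y); s=np.where(r>1e-9,np.tan(np.minimum(r,1.5))/np.maximum(r,1e-9),1); x=x*s;y=y*s
    P=np.stack([x*depth,y*depth,depth],-1)
    return (P-t)@Rm   # Rm^T (P-t)
def save(n,pic): cv2.imwrite('pics/'+n+'.png',cv2.cvtColor(pic,cv2.COLOR_RGB2BGR))
E
python3 - <<'E'
from h import *
o=arm.get_obs();print(o['time_s'],o['tcp_pos'],o['tcp_rot'],o['width'])
for n in('side','top','wrist'):
    K,Rm,t=cal(n);print(n,K.tolist(),(-Rm.T@t),Rm[2])
    p,d=optics.camera(n);save(n+'0',p);np.savez('pics/%s0.npz'%n,p=p,d=d,K=K,R=Rm,t=t)
E
```

```text
pics
0.0 [0.218427   0.63809514 0.2407006 ] [ 1.64121632e-01  9.86439707e-01 -8.88066247e-04 -7.90704106e-05] 0.08779488487369172
side [[448.2007175419625, 0.0, 314.59905702463846], [0.0, 448.2007175419625, 196.5558492192912], [0.0, 0.0, 1.0]] [-0.17579909  0.71589663  0.83450114] [ 0.61541581 -0.54279726 -0.57151948]
top [[418.020973140855, 0.0, 317.81183857357235], [0.0, 418.020973140855, 201.67876938757584], [0.0, 0.0, 1.0]] [0.28217264 0.03694755 1.60796021] [ 0.1897877   0.0038673  -0.98181753]
wrist [[309.70691628693146, 0.0, 318.429584448548], [0.0, 309.70691628693146, 198.16117830193804], [0.0, 0.0, 1.0]] [0.14460229 0.66447621 0.38353234] [ 0.26800065 -0.09250479 -0.95896742]
```

View pics/top0.png

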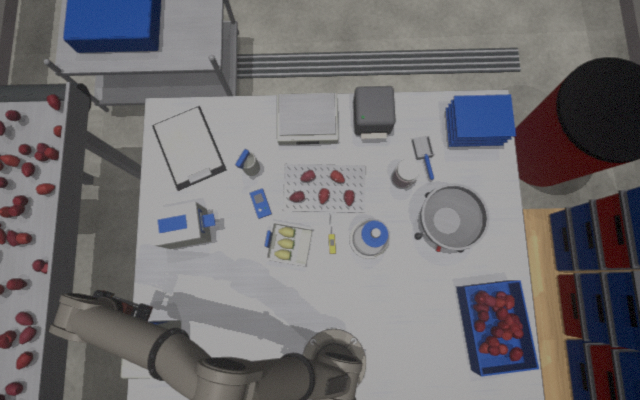

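View pics/side0.png

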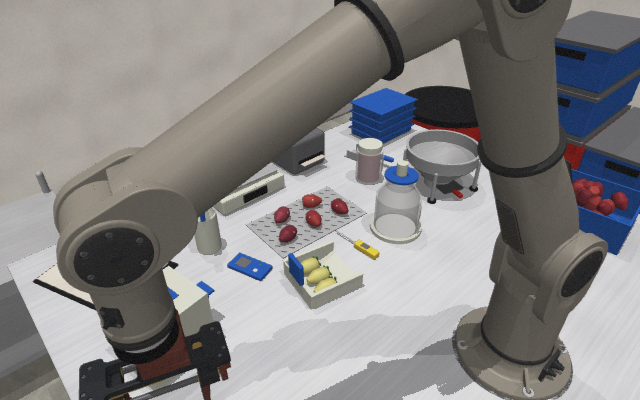

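View pics/wrist0.png

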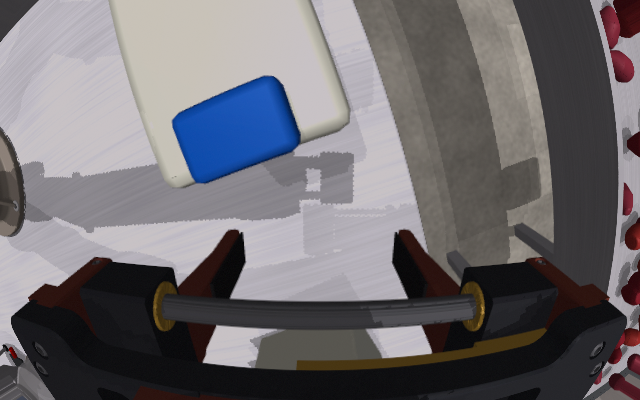

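The top view shows five berries on the plate (near 325,187), the pan (290,243) with three rejects, the jar (372,236), hopper (453,217), logger (261,203) and returns box (183,223) with its lip at (207,219). The side view agrees. Now I'll measure them.

```bash
cat > meas.py <<'E'
from h import *
def blobs(n,p,d,c,masks,amin=25):
    W=cloud(n,d,c); hsv=cv2.cvtColor(p,cv2.COLOR_RGB2HSV)
    for name,(lo,hi) in masks.items():
        m=cv2.inRange(hsv,np.array(lo),np.array(hi)); 
        if name=='red': m|=cv2.inRange(hsv,np.array((0,lo[1],lo[2])),np.array((10,255,255)))
        k,lab,st,ce=cv2.connectedComponentsWithStats(m)
        for i in range(1,k):
            if st[i,4]<amin: continue
            q=W[(lab==i)&(d>0)]
            if len(q)<10: continue
            md=np.median(q,0)
            if not(0.2<md[0]<1.1 and -0.6<md[1]<0.75 and md[2]<0.3): continue
            ys,xs=np.where(lab==i); 
            xy=q[:,:2]; rect=cv2.minAreaRect(xy.astype(np.float32))
            print(n,name,ce[i].round(0),st[i,4],'med',md.round(3),'zmax',np.percentile(q[:,2],[5,95]).round(3),'rect',np.round(rect[0],3),np.round(rect[1],3),round(rect[2],1))
M={'red':((168,110,40),(180,255,255)),'blue':((100,120,50),(125,255,255)),'yellow':((20,70,80),(45,255,255))}
if __name__=='__main__':
    for n in('top','side','wrist'):
        z=np.load('pics/%s0.npz'%n); blobs(n,z['p'],z['d'],(z['K'],z['R'],z['t']),M)
E
python3 meas.py
python3 - <<'E'
import cv2
for n,b in(('top',(140,100,500,280)),('side',(180,100,480,320))):
    p=cv2.imread('pics/%s0.png'%n)[b[1]:b[3],b[0]:b[2]]
    f=800/p.shape[1] if n=='top' else 2.6
    cv2.imwrite('pics/%s0z.png'%n,cv2.resize(p,None,fx=f,fy=f,interpolation=cv2.INTER_CUBIC))
E
```

```text
top red [337. 176.] 79 med [ 0.684 -0.033  0.042] zmax [0.031 0.049] rect [ 0.684 -0.035] [0.05  0.028] 59.3
top red [323. 195.] 75 med [0.61  0.023 0.041] zmax [0.033 0.049] rect [0.609 0.021] [0.026 0.049] 78.0
top red [349. 197.] 68 med [ 0.601 -0.076  0.041] zmax [0.033 0.049] rect [ 0.598 -0.077] [0.023 0.047] 87.9
top blue [480. 120.] 3159 med [ 0.862 -0.568  0.141] zmax [0.04  0.148] rect [ 0.929 -0.783] [0.206 0.666] 14.5
top blue [242. 158.] 80 med [0.724 0.309 0.179] zmax [0.173 0.185] rect [0.724 0.311] [0.017 0.064] 61.6
top blue [429. 167.] 80 med [ 0.714 -0.388  0.04 ] zmax [0.033 0.044] rect [ 0.715 -0.389] [0.095 0.015] 8.0
top blue [261. 205.] 231 med [0.579 0.261 0.012] zmax [0.006 0.018] rect [0.59  0.267] [0.106 0.05 ] 19.5
top blue [208. 220.] 124 med [0.514 0.445 0.1  ] zmax [0.095 0.105] rect [0.516 0.445] [0.043 0.041] 12.4
top blue [172. 224.] 334 med [0.495 0.556 0.155] zmax [0.15  0.161] rect [0.496 0.556] [0.046 0.094] 10.5
top blue [374. 234.] 419 med [ 0.44  -0.146  0.186] zmax [0.182 0.191] rect [ 0.443 -0.149] [0.086 0.084] 41.7
top blue [267. 238.] 36
[... 1767 characters left out ...]
0.053 0.106] rect [0.445 0.233] [0.013 0.063] 78.3
side blue [205. 287.] 107 med [0.517 0.434 0.1  ] zmax [0.098 0.102] rect [0.518 0.434] [0.045 0.017] 8.2
side blue [172. 293.] 57 med [0.492 0.514 0.156] zmax [0.154 0.215] rect [0.36  0.551] [0.016 0.326] 73.7
side yellow [366. 250.] 215 med [0.419 0.005 0.016] zmax [0.004 0.02 ] rect [ 0.431 -0.002] [0.083 0.026] 1.2
side yellow [317. 274.] 643 med [0.428 0.176 0.035] zmax [0.021 0.041] rect [0.441 0.17 ] [0.066 0.127] 75.3
wrist red [430. 267.] 1161 med [0.224 0.69  0.27 ] zmax [0.23  0.288] rect [0.224 0.691] [0.012 0.003] 75.7
wrist red [ 13. 352.] 52 med [ 0.407 -0.402  0.019] zmax [0.011 0.025] rect [ 0.415 -0.414] [0.028 0.054] 37.6
```

View pics/top0z.png

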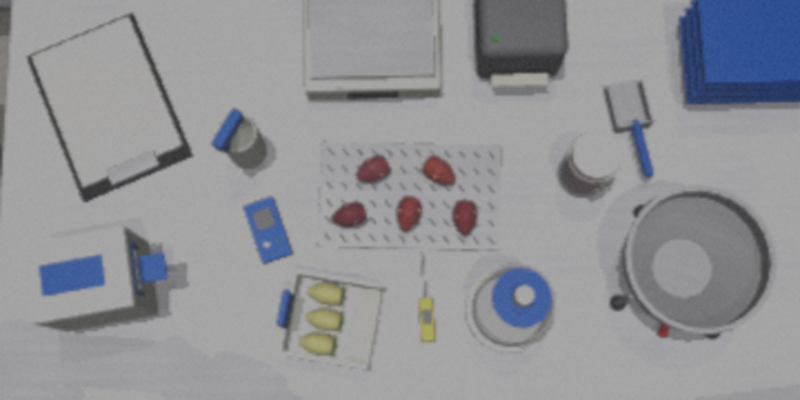

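View pics/side0z.png

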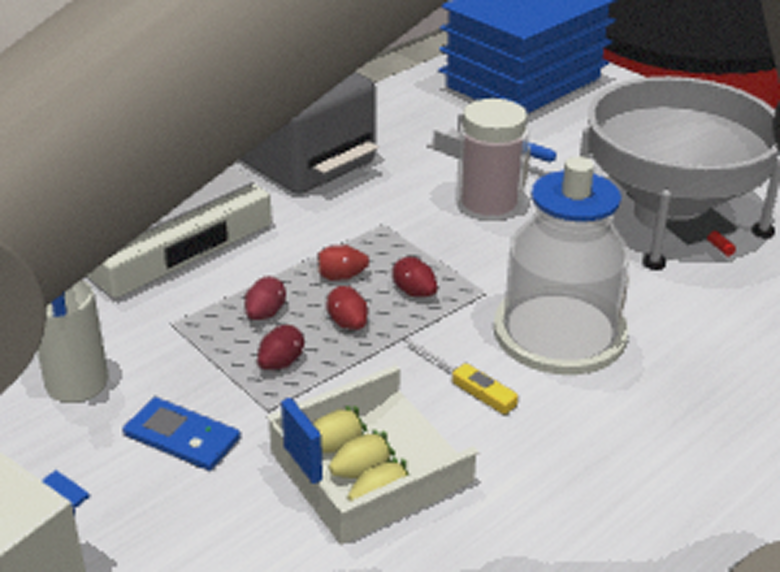

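Run:
```python
from h import *
D={}
for n in('top','side'):
    z=np.load('pics/%s0.npz'%n); W=cloud(n,z['d'],(z['K'],z['R'],z['t'])); W[z['d']<=0]=9; D[n]=W
    q=W.reshape(-1,3)
    def sel(x0,x1,y0,y1,z0,z1): 
        return q[(q[:,0]>x0)&(q[:,0]<x1)&(q[:,1]>y0)&(q[:,1]<y1)&(q[:,2]>z0)&(q[:,2]<z1)]
    def circ(s,nm):
        if len(s)<6: print(n,nm,len(s));return
        (c,r)=cv2.minEnclosingCircle(s[:,:2].astype(np.float32)); print(n,nm,len(s),'encl',np.round(c,3),round(r,3),'z',np.percentile(s[:,2],[2,50,98]).round(3))
    circ(sel(.34,.54,-.25,-.05,.180,.193),'lid disc'); circ(sel(.40,.5,-.2,-.1,.2,.24),'knob')
    circ(sel(.3,.7,-.58,-.25,.132,.15),'hopper rim'); circ(sel(.6,.8,-.40,-.22,.115,.16),'oldjar cap')
    circ(sel(.36,.56,.08,.27,.03,.06),'pan walls'); circ(sel(.6,.85,.2,.4,.12,.2),'spray')
    for nm,s in(('tab',sel(.38,.52,.2,.27,.06,.12)),('boxtop',sel(.38,.62,.44,.68,.148,.165)),('lip',sel(.45,.58,.40,.50,.09,.11))):
        r=cv2.minAreaRect(s[:,:2].astype(np.float32)); print(n,nm,len(s),np.round(r[0],3),np.round(r[1],3),round(r[2],1),s[:,2].max().round(3))
```

```text
top lid disc 478 encl [ 0.442 -0.147] 0.046 z [0.181 0.187 0.192]
top knob 69 encl [ 0.443 -0.147] 0.015 z [0.205 0.222 0.228]
top hopper rim 863 encl [ 0.563 -0.393] 0.194 z [0.133 0.139 0.147]
top oldjar cap 439 encl [ 0.656 -0.324] 0.089 z [0.116 0.137 0.144]
top pan walls 509 encl [0.43  0.163] 0.099 z [0.03  0.04  0.053]
top spray 254 encl [0.729 0.308] 0.039 z [0.121 0.162 0.185]
top tab 84 [0.444 0.23 ] [0.013 0.06 ] 78.2 0.111
top boxtop 1667 [0.498 0.548] [0.131 0.164] 9.5 0.165
top lip 199 [0.518 0.449] [0.127 0.049] 9.6 0.109
side lid disc 433 encl [ 0.443 -0.143] 0.049 z [0.182 0.186 0.191]
side knob 121 encl [ 0.442 -0.143] 0.016 z [0.201 0.218 0.224]
side hopper rim 690 encl [ 0.57  -0.396] 0.191 z [0.132 0.138 0.143]
side oldjar cap 381 encl [ 0.656 -0.325] 0.088 z [0.116 0.136 0.14 ]
side pan walls 1126 encl [0.431 0.165] 0.1 z [0.03  0.039 0.055]
side spray 125 encl [0.713 0.303] 0.03 z [0.12  0.128 0.141]
side tab 278 [0.445 0.233] [0.013 0.063] 78.4 0.108
side boxtop 1095 [0.507 0.503] [0.135 0.07 ] 7.3 0.159
side lip 120 [0.493 0.441] [0.03  0.096] 75.0 0.106
```

Emit:
{"op": "apply_moves", "data": {"moves": [-3,0,-2,0,0,-6.3,8.7,-3.5,0,-2,0,0,-6.3,8.7,-3.5,0,-2,0,0,-6.3,8.7,-3,-2.5,0,0,0,0,8.7,-3,-2.5,0,0,0,0,8.7,-3,-2.5,0,0,0,0,8.7,-3,-2.5,0,0,0,0,8.7,-3,-2.5,0,0,0,0,8.7,-2,-3.5,0,0,0,0,8.7,-1,-3.8,0,0,0,0,8.7], "squeeze": 15}}

```text
time_s: 0.98
tcp_pos: [0.4983, 0.4175, 0.3007]
tcp_rot: [0.001, 1.0, -0.0, 0.0]
wrist_force: [0.0, -0.1, -0.9]
width: 0.0871
```

Emit:
{"op": "apply_moves", "data": {"moves": [-0.6,-3.7,-0.4,0,0,0,8.7,-0.6,-3.7,-0.4,0,0,0,8.7,-0.6,-3.7,-0.4,0,0,0,8.7,-0.6,-3.7,-0.4,0,0,0,8.7,-0.6,-3.7,-0.4,0,0,0,8.7,-0.6,-3.7,-0.4,0,0,0,8.7,-0.6,-3.7,-0.4,0,0,0,8.7,-0.6,-3.7,-0.4,0,0,0,8.7,-0.6,-3.7,-0.4,0,0,0,8.7,-0.6,-3.7,-0.4,0,0,0,8.7]}}

```text
time_s: 1.82
tcp_pos: [0.5557, 0.0476, 0.3418]
tcp_rot: [-0.0, 1.0, 0.0, -0.0]
wrist_force: [0.7, 0.9, -0.3]
width: 0.0872
```

Run:
```python
from h import *
c=cal('wrist');p,d=optics.camera('wrist');save('w1',p);np.savez('pics/w1.npz',p=p,d=d,K=c[0],R=c[1],t=c[2])
print(-c[1].T@c[2],arm.get_obs()['tcp_pos'])
```

```text
[0.47762306 0.04841103 0.48453605] [0.55701031 0.03806745 0.34288991]
```

View pics/w1.png

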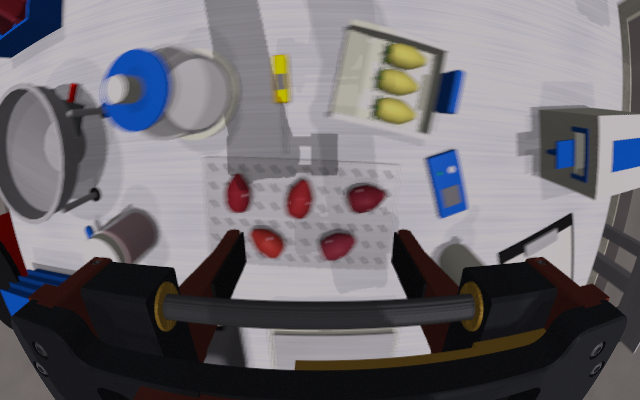

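```bash
cat > ber.py <<'E'
from h import *
import sys
def ray(n,uv,c,z):
    K,Rm,t=c; x=(uv[:,0]-K[0,2])/K[0,0]; y=(uv[:,1]-K[1,2])/K[1,1]
    if n=='wrist':
        r=np.hypot(x,y); s=np.where(r>1e-9,np.sin(r)/np.maximum(r,1e-9),1); dc=np.stack([x*s,y*s,np.cos(r)],1)
    else: dc=np.stack([x,y,np.ones_like(x)],1)
    dw=dc@Rm; o=-Rm.T@t; k=(z-o[2])/dw[:,2]; return o+k[:,None]*dw
def berries(n,p,c,z=0.024,box=(0.53,0.76,-.16,.22),sat=90):
    hsv=cv2.cvtColor(p,cv2.COLOR_RGB2HSV); m=cv2.inRange(hsv,(165,sat,30),(180,255,255))|cv2.inRange(hsv,(0,sat,30),(10,255,255))
    m=cv2.morphologyEx(m,cv2.MORPH_CLOSE,np.ones((3,3)))
    k,lab,st,ce=cv2.connectedComponentsWithStats(m); out=[]
    for i in range(1,k):
        if st[i,4]<40: continue
        v,u=np.where(lab==i); X=ray(n,np.stack([u,v],1).astype(float),c,z)[:,:2]
        # sample weights ~ equal
        mu=X.mean(0)
        if not(box[0]<mu[0]<box[1] and box[2]<mu[1]<box[3]): continue
        w,V=np.linalg.eigh(np.cov((X-mu).T)); a=V[:,1]; s=(X-mu)@a; sk=(s**3).mean()/s.std()**3
        if sk<0: a=-a; s=-s
        b=(X-mu)@V[:,0]
        out.append((mu,a)); print(n,'c',mu.round(4),'heading deg',round(np.degrees(np.arctan2(a[1],a[0])),1),'skew',round(abs(sk),2),'L',round(np.ptp(s),3),'W',round(np.ptp(b),3),'ext',s.min().round(3),s.max().round(3),'px',ce[i].round(0))
    return out
if __name__=='__main__':
    tag=sys.argv[1]
    print('tcp',arm.get_obs()['tcp_pos'].round(4),arm.get_obs()['time_s'])
    for n in sys.argv[2:]:
        c=cal(n);p,d=optics.camera(n);save(n+tag,p);np.savez('pics/%s%s.npz'%(n,tag),p=p,d=d,K=c[0],R=c[1],t=c[2])
        berries(n,p,c)
E
python3 ber.py 2 wrist top side
```

```text
tcp [0.557  0.0381 0.3429] 1.8667
wrist c [ 0.6061 -0.0741] heading deg 174.4 skew 0.07 L 0.062 W 0.041 ext -0.03 0.032 px [248. 193.]
wrist c [0.6156 0.0233] heading deg 165.3 skew 0.09 L 0.064 W 0.041 ext -0.03 0.034 px [309. 198.]
wrist c [0.613  0.1254] heading deg 101.0 skew 0.15 L 0.06 W 0.043 ext -0.027 0.032 px [374. 196.]
wrist c [ 0.6889 -0.031 ] heading deg -130.5 skew 0.1 L 0.061 W 0.045 ext -0.028 0.032 px [277. 241.]
wrist c [0.6942 0.0825] heading deg 116.1 skew 0.12 L 0.06 W 0.045 ext -0.028 0.032 px [346. 243.]
top c [ 0.5995 -0.0799] heading deg -20.1 skew 0.35 L 0.052 W 0.028 ext -0.024 0.029 px [350. 198.]
side c [ 0.6532 -0.0043] heading deg 142.8 skew 0.07 L 0.164 W 0.058 ext -0.08 0.084 px [312. 209.]
side c [ 0.6073 -0.0745] heading deg -28.5 skew 0.06 L 0.078 W 0.046 ext -0.037 0.04 px [339. 206.]
side c [0.6944 0.0815] heading deg -48.5 skew 0.01 L 0.076 W 0.043 ext -0.038 0.038 px [281. 214.]
side c [0.6135 0.1244] heading deg -56.2 skew 0.04 L 0.075 W 0.045 ext -0.036 0.039 px [287. 233.]
```

Emit:
{"op": "apply_moves", "data": {"moves": [1.9,-3.07,0.7,0,0,0,8.7,1.9,-3.07,0.7,0,0,0,8.7,1.9,-3.07,0.7,0,0,0,8.7,1.9,-3.07,0.7,0,0,0,8.7,1.9,-3.07,0.7,0,0,0,7,2.0,-3.05,0.7,0,0,0,6,0,0,0,0,0,0,6,0,0,0,0,0,0,6]}}

```text
time_s: 2.68
tcp_pos: [0.4401, -0.1343, 0.2993]
tcp_rot: [0.001, 1.0, 0.0, -0.0]
wrist_force: [1.4, -0.4, -0.3]
width: 0.0636
```

```bash
python3 ber.py 3 wrist; python3 -c "
from h import *;print(arm.get_obs()['tcp_pos'])"
```

```text
tcp [ 0.4401 -0.1343  0.2993] 2.6833
wrist c [0.604  0.0086] heading deg -146.5 skew 0.45 L 0.151 W 0.068 ext -0.067 0.084 px [407. 269.]
wrist c [ 0.6069 -0.0738] heading deg -179.4 skew 0.04 L 0.069 W 0.041 ext -0.034 0.035 px [356. 273.]
wrist c [0.5995 0.1246] heading deg 88.5 skew 0.12 L 0.065 W 0.017 ext -0.03 0.035 px [472. 263.]
wrist c [0.7526 0.0319] heading deg 13.1 skew 0.46 L 0.082 W 0.037 ext -0.034 0.048 px [408. 338.]
[ 0.44124157 -0.13308643  0.29957181]
```

View pics/wrist3.png

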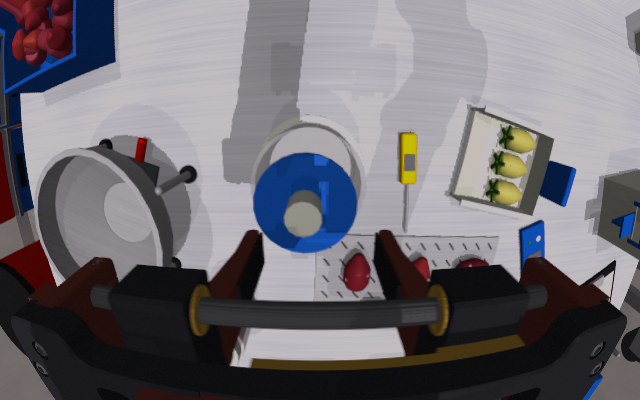

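Run:
```python
from h import *
z=np.load('pics/wrist3.npz');W=cloud('wrist',z['d'],(z['K'],z['R'],z['t']));
q=W[z['d']>0]; 
from scipy import optimize
hsv=cv2.cvtColor(z['p'],cv2.COLOR_RGB2HSV);m=cv2.inRange(hsv,(100,120,50),(125,255,255))>0
s=W[m&(z['d']>0)];s=s[(np.hypot(s[:,0]-.44,s[:,1]+.146)<.07)&(s[:,2]>.15)]
print(len(s),cv2.minEnclosingCircle(s[:,:2].astype(np.float32)),np.percentile(s[:,2],[5,50,95]))
s=q[(np.hypot(q[:,0]-.44,q[:,1]+.146)<.03)&(q[:,2]>.216)&(q[:,2]<.23)]
print(len(s),cv2.minEnclosingCircle(s[:,:2].astype(np.float32)),np.percentile(s[:,2],[5,50,95]))
```

```text
6578 ((0.4443618655204773, -0.1449972689151764), 0.046238258481025696) [0.18457775 0.18568083 0.18680916]
1108 ((0.44339418411254883, -0.1456756591796875), 0.015121878124773502) [0.21982772 0.22154921 0.22268167]
```

Emit:
{"op": "apply_moves", "data": {"moves": [-0.2,-1.25,1,0,0,0,6,0,0,2.7,0,0,0,6,0,0,2.7,0,0,0,6,0,0,1.8,0,0,0,6,0,0,1,0,0,0,6,0,0,0,0,0,0,6]}}

```text
time_s: 3.23
tcp_pos: [0.4436, -0.1449, 0.2065]
tcp_rot: [-0.002, 1.0, 0.0, -0.001]
wrist_force: [-1.0, 0.5, 0.2]
width: 0.0602
```

Emit:
{"op": "apply_moves", "data": {"moves": [0,0,0,0,0,0,2,0,0,0,0,0,0,2,0,0,0,0,0,0,2,0,0,0,0,0,0,2,0,0,0,0,0,0,2,0,0,-1,0,0,0,2,0,0,-2,0,0,0,2,0,0,-2,0,0,0,2], "squeeze": 25}}

```text
time_s: 3.9
tcp_pos: [0.4423, -0.1471, 0.2584]
tcp_rot: [0.0, 1.0, 0.0, -0.001]
wrist_force: [0.7, 0.9, -1.2]
width: 0.0294
```

Run:
```python
from h import *
for n in('top0','side0','wrist3'):
    z=np.load('pics/%s.npz'%n);W=cloud(n[:-1],z['d'],(z['K'],z['R'],z['t']));q=W[z['d']>0]
    s=q[(q[:,0]<.62)&(q[:,0]>.3)&(q[:,1]<-.24)&(q[:,1]>-.55)&(q[:,2]>.134)&(q[:,2]<.146)]
    if len(s): print(n,len(s),s.min(0).round(3),s.max(0).round(3),cv2.minEnclosingCircle(s[:,:2].astype(np.float32)))
    s=q[(q[:,0]>.6)&(q[:,0]<.8)&(q[:,1]<-.24)&(q[:,1]>-.4)&(q[:,2]>.125)&(q[:,2]<.146)]
    s=s[np.hypot(s[:,0]-.5,s[:,1]+.39)>.15]
    if len(s): print(n,len(s),s.min(0).round(3),s.max(0).round(3),cv2.minEnclosingCircle(s[:,:2].astype(np.float32)))
```

```text
top0 470 [ 0.386 -0.55   0.134] [ 0.62  -0.321  0.146] ((0.5041924118995667, -0.4401395618915558), 0.12035497277975082)
top0 380 [ 0.641 -0.325  0.125] [ 0.72  -0.247  0.145] ((0.6803960800170898, -0.28679463267326355), 0.0400426909327507)
side0 414 [ 0.386 -0.55   0.134] [ 0.619 -0.316  0.144] ((0.5069772005081177, -0.43878796696662903), 0.12687920033931732)
side0 296 [ 0.64  -0.325  0.125] [ 0.72  -0.242  0.141] ((0.6813865900039673, -0.28174296021461487), 0.04341679811477661)
wrist3 1971 [ 0.385 -0.55   0.134] [ 0.584 -0.32   0.142] ((0.5045190453529358, -0.439410537481308), 0.120450459420681)
wrist3 93 [ 0.669 -0.259  0.125] [ 0.702 -0.245  0.138] ((0.6853163242340088, -0.2527109682559967), 0.017447177320718765)
```

Emit:
{"op": "apply_moves", "data": {"moves": [-3.1,-1.4,0,0,0,0,2,-3.1,-1.4,0,0,0,0,2,-3.1,-1.4,0,0,0,0,2,-3.1,-1.4,1,0,0,0,2,0,0,3.5,0,0,0,2,0,0,3.5,0,0,0,2,0,0,3.5,0,0,0,2,0,0,3.5,0,0,0,2,0,0,0,0,0,0,2]}}

```text
time_s: 4.65
tcp_pos: [0.5629, -0.2013, 0.1019]
tcp_rot: [-0.0, 1.0, 0.001, -0.005]
wrist_force: [-0.5, 1.2, -2.5]
width: 0.0297
```

Emit:
{"op": "apply_moves", "data": {"moves": [-0.2,-0.3,3,0,0,0,2,0,0,2.2,0,0,0,2,0,0,0.8,0,0,0,2,0,0,0,0,0,0,2]}}

```text
time_s: 4.98
tcp_pos: [0.5686, -0.2057, 0.0476]
tcp_rot: [-0.0, 1.0, 0.0, -0.001]
wrist_force: [-0.1, 0.4, -0.7]
width: 0.0297
```

Emit:
{"op": "apply_moves", "data": {"moves": [0,0,0.4,0,0,0,2,0,0,0,0,0,0,2,0,0,0,0,0,0,2]}}

```text
time_s: 5.23
tcp_pos: [0.57, -0.2063, 0.0452]
tcp_rot: [-0.0, 1.0, -0.0, 0.001]
wrist_force: [-0.4, 0.8, -0.6]
width: 0.0292
```

Emit:
{"op": "apply_moves", "data": {"moves": [0,0,0.5,0,0,0,2,0,0,0,0,0,0,2,0,0,0,0,0,0,2]}}

```text
time_s: 5.48
tcp_pos: [0.5703, -0.2065, 0.0398]
tcp_rot: [0.0, 1.0, -0.0, 0.001]
wrist_force: [0.4, 0.3, 5.3]
width: 0.0292
```

Emit:
{"op": "apply_moves", "data": {"moves": [0,0,0,0,0,0,5.5,0,0,0,0,0,0,5.5,0,0,0,0,0,0,5.5,0,0,-3,0,0,0,5.5,0,0,-3.8,0,0,0,5.5,0,0,-3.8,0,0,0,5.5,0,2,-3.5,0,0,0,5.5,0.5,3,-2.5,0,0,0,5.5,0.5,3.8,0,0,0,0,5.5,0,0,0,0,0,0,5.5]}}

```text
time_s: 6.32
tcp_pos: [0.5596, -0.11, 0.2058]
tcp_rot: [-0.004, 1.0, 0.002, 0.001]
wrist_force: [0.4, 1.4, -1.5]
width: 0.0549
```

```bash
python3 ber.py 4 wrist
```

```text
tcp [ 0.5596 -0.11    0.2058] 6.3167
wrist c [ 0.606 -0.075] heading deg 178.4 skew 0.05 L 0.064 W 0.041 ext -0.031 0.033 px [347. 222.]
wrist c [0.6152 0.0228] heading deg 172.5 skew 0.04 L 0.064 W 0.046 ext -0.031 0.033 px [428. 229.]
wrist c [0.6131 0.123 ] heading deg 90.0 skew 0.12 L 0.068 W 0.046 ext -0.032 0.036 px [498. 226.]
wrist c [ 0.6683 -0.0151] heading deg -152.2 skew 0.26 L 0.113 W 0.04 ext -0.053 0.06 px [393. 269.]
wrist c [ 0.6857 -0.0486] heading deg 21.5 skew 0.28 L 0.054 W 0.015 ext -0.023 0.031 px [366. 282.]
```

View pics/wrist4.png

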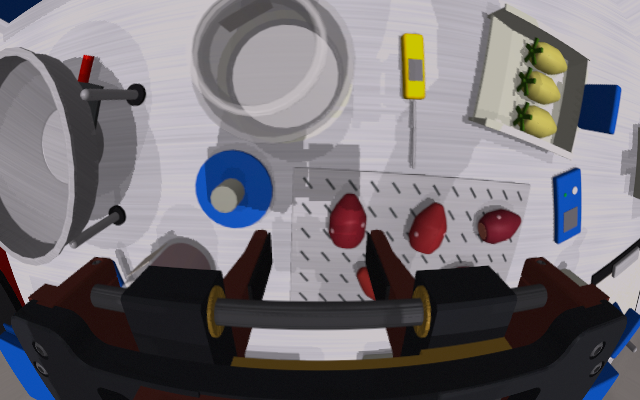

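Emit:
{"op": "apply_moves", "data": {"moves": [-2.3,1.6,0.5,0,0,0,5.8,-2.3,1.6,0.5,0,0,5.6,5.8,0,0,3.5,0,0,0,5.8,0,0,3.5,0,0,0,5.8,0,0,3.5,0,0,0,5.8,0,0,3,0,0,0,5.8,0,0,0,0,0,0,5.8,0,0,0,0,0,0,5.8]}}

```text
time_s: 7.03
tcp_pos: [0.6038, -0.0863, 0.0575]
tcp_rot: [0.049, 0.999, -0.0, -0.002]
wrist_force: [-0.5, 0.2, -0.3]
width: 0.058
```

Emit:
{"op": "apply_moves", "data": {"moves": [-0.1,1.15,0,0,0,0,5.8,0,0,1.5,0,0,0,5.8,0,0,1.2,0,0,0,5.8,0,0,0,0,0,0,5.8]}}

```text
time_s: 7.37
tcp_pos: [0.6055, -0.0742, 0.0306]
tcp_rot: [0.049, 0.999, -0.0, -0.002]
wrist_force: [-0.1, -0.3, -0.7]
width: 0.0579
```

Emit:
{"op": "apply_moves", "data": {"moves": [0,0,0.2,0,0,0,3,0,0,0,0,0,0,3,0,0,0,0,0,0,3,0,0,0,0,0,0,3,0,0,-3,0,0,0,3,0,0,-4,0,0,0,3,0,0,-4,0,0,0,3,0,0,-4,0,0,0,3,0,0,-4,0,0,0,3,0,0,-2.5,0,0,0,3], "squeeze": 15}}

```text
time_s: 8.2
tcp_pos: [0.6082, -0.0753, 0.2506]
tcp_rot: [0.049, 0.999, 0.0, 0.003]
wrist_force: [-0.3, -0.1, -0.7]
width: 0.0393
```

```bash
cat > plan.py <<'E'
# usage: plan.py x y z heading_deg(of tool x axis, mod 180)  -> turn first, then shifts in turned axes
from h import *
import sys
o=arm.get_obs(); x,y,z,hd=map(float,sys.argv[1:5])
Rm=R.from_quat(o['tcp_rot']).as_matrix(); cur=np.degrees(np.arctan2(Rm[1,0],Rm[0,0]))
dl=(hd-cur+90)%180-90
a=np.radians(cur+dl); ex=np.array([np.cos(a),np.sin(a)]); ey=np.array([ex[1],-ex[0]])
d=np.array([x,y])-o['tcp_pos'][:2]
print('t',o['time_s'].__round__(2),'tcp',o['tcp_pos'].round(4),'cur',cur.round(1),'tilt',np.degrees(np.arccos(min(1,-Rm[2,2]))).round(2),'w',round(o['width'],4),'j7',o['joint_pos'][6].round(2))
print('wz %.1f  tx %.2f ty %.2f tz %.2f  rows>=%d'%(-dl,100*d@ex,100*d@ey,100*(o['tcp_pos'][2]-z),np.ceil(np.hypot(*d)/.04)))
E
python3 plan.py .443 -.1455 .205 174.4
```

```text
t 8.2 tcp [ 0.6082 -0.0753  0.2506] cur 174.4 tilt 0.31 w 0.0393 j7 1.65
wz -0.0  tx 15.76 ty -8.60 tz 4.56  rows>=5
```

Emit:
{"op": "apply_moves", "data": {"moves": [3.1,-1.7,0,0,0,0,3,3.1,-1.7,0,0,0,0,3,3.1,-1.7,0,0,0,0,3,3.1,-1.7,0,0,0,0,3,3.1,-1.7,0,0,0,0,3,0,0,1.5,0,0,0,3,0,0,1.5,0,0,0,3,0,0,0,0,0,0,3]}}

```text
time_s: 8.87
tcp_pos: [0.4426, -0.1441, 0.2143]
tcp_rot: [0.049, 0.999, 0.0, -0.001]
wrist_force: [-0.6, 0.5, -0.6]
width: 0.0395
```

```bash
python3 plan.py .443 -.1455 .205 174.4; python3 ber.py 5 wrist
```

```text
t 8.87 tcp [ 0.4426 -0.1441  0.2143] cur 174.3 tilt 0.15 w 0.0395 j7 1.75
wz -0.1  tx -0.05 ty -0.13 tz 0.93  rows>=1
tcp [ 0.4426 -0.1441  0.2143] 8.8667
wrist c [ 0.5375 -0.1524] heading deg 81.3 skew 0.08 L 0.181 W 0.145 ext -0.088 0.093 px [318. 257.]
wrist c [0.6766 0.2066] heading deg 65.2 skew 0.41 L 0.352 W 0.18 ext -0.136 0.216 px [540. 300.]
wrist c [0.6983 0.1035] heading deg -10.5 skew 0.18 L 0.049 W 0.021 ext -0.022 0.026 px [490. 326.]
wrist c [ 0.6816 -0.084 ] heading deg 1.4 skew 0.48 L 0.06 W 0.019 ext -0.024 0.037 px [376. 340.]
```

View pics/wrist5.png

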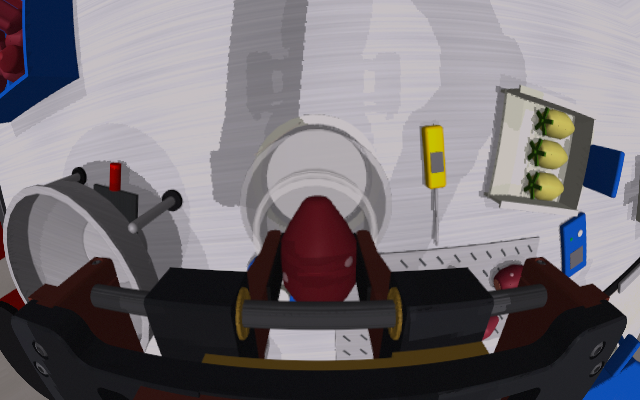

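Emit:
{"op": "apply_moves", "data": {"moves": [0,-0.1,0.8,0,0,0,3,0,0,0,0,0,0,3,0,0,0,0,0,0,7,0,0,0,0,0,0,7,0,0,0,0,0,0,7,0,0,0,0,0,0,7,0,0,-2,0,0,0,6,0,0,-3,0,0,0,5.8]}}

```text
time_s: 9.58
tcp_pos: [0.4427, -0.1448, 0.2563]
tcp_rot: [0.049, 0.999, -0.0, -0.003]
wrist_force: [0.9, -0.0, 0.0]
width: 0.059
```

```bash
python3 ber.py 6 wrist side; python3 plan.py .6156 .0233 .25 165.3
```

```text
tcp [ 0.4427 -0.1448  0.2563] 9.5833
wrist c [ 0.5896 -0.045 ] heading deg -156.6 skew 0.28 L 0.132 W 0.045 ext -0.061 0.071 px [398. 269.]
wrist c [0.611  0.1346] heading deg -116.0 skew 0.33 L 0.061 W 0.037 ext -0.026 0.035 px [504. 264.]
wrist c [0.5936 0.029 ] heading deg -91.9 skew 0.23 L 0.031 W 0.015 ext -0.014 0.017 px [446. 265.]
wrist c [ 0.7239 -0.0359] heading deg 6.3 skew 0.43 L 0.072 W 0.031 ext -0.03 0.042 px [401. 338.]
side c [ 0.6525 -0.0038] heading deg 142.7 skew 0.06 L 0.164 W 0.058 ext -0.08 0.083 px [312. 209.]
side c [0.6946 0.0815] heading deg 131.7 skew 0.0 L 0.076 W 0.043 ext -0.038 0.038 px [281. 214.]
side c [0.6135 0.1244] heading deg -56.2 skew 0.04 L 0.075 W 0.045 ext -0.036 0.039 px [287. 233.]
t 9.68 tcp [ 0.4469 -0.1459  0.2614] cur 174.4 tilt 0.4 w 0.058 j7 1.72
wz 9.1  tx -12.03 ty 20.64 tz 1.14  rows>=6
```

View pics/wrist6.png

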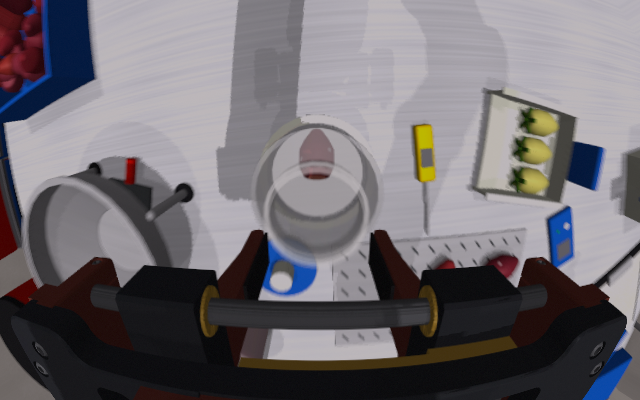

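View pics/side6.png

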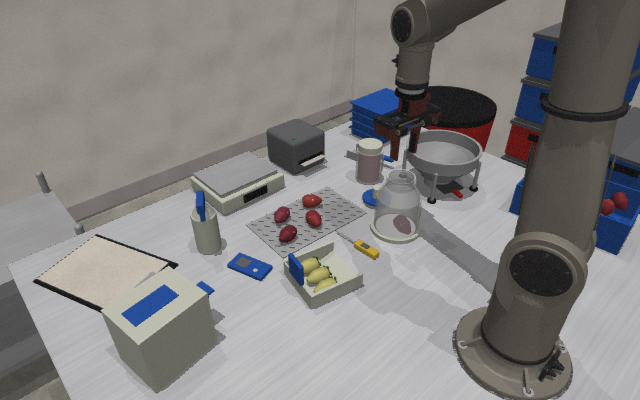

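Emit:
{"op": "apply_moves", "data": {"moves": [0,2,0,0,0,4.5,5.8,-1,3,0,0,0,4.6,5.8,-2.2,3.1,0,0,0,0,5.8,-2.2,3.1,0,0,0,0,5.8,-2.2,3.1,0,0,0,0,5.8,-2.2,3.1,0,0,0,0,5.8,-2.2,3.1,2.5,0,0,0,5.8,0,0,3.8,0,0,0,5.8,0,0,3.8,0,0,0,5.8,0,0,0,0,0,0,5.8]}}

```text
time_s: 10.52
tcp_pos: [0.6002, 0.0231, 0.1513]
tcp_rot: [0.127, 0.992, -0.002, -0.006]
wrist_force: [-1.8, -0.1, -0.6]
width: 0.0581
```

```bash
python3 ber.py 7 wrist;python3 plan.py .6156 .0233 .029 165.3
```

```text
tcp [0.6002 0.0231 0.1513] 10.5167
wrist c [0.6134 0.1253] heading deg 99.8 skew 0.15 L 0.062 W 0.044 ext -0.028 0.034 px [427. 185.]
wrist c [0.6157 0.0233] heading deg 164.5 skew 0.04 L 0.065 W 0.04 ext -0.032 0.034 px [322. 213.]
wrist c [ 0.6532 -0.0727] heading deg 136.7 skew 0.27 L 0.094 W 0.033 ext -0.044 0.05 px [240. 269.]
wrist c [0.691 0.087] heading deg -166.5 skew 0.21 L 0.093 W 0.051 ext -0.044 0.05 px [401. 266.]
wrist c [ 0.6849 -0.0303] heading deg 70.2 skew 0.07 L 0.057 W 0.039 ext -0.029 0.029 px [289. 287.]
wrist c [ 0.7441 -0.1132] heading deg -25.8 skew 0.59 L 0.065 W 0.022 ext -0.023 0.042 px [237. 340.]
t 10.57 tcp [0.6019 0.0224 0.1551] cur 165.3 tilt 0.48 w 0.0577 j7 1.34
wz 0.0  tx -1.30 ty 0.43 tz 12.61  rows>=1
```

Emit:
{"op": "apply_moves", "data": {"moves": [-1.3,0.4,1,0,0,0,5.8,0,0,3.5,0,0,0,5.8,0,0,3.5,0,0,0,5.8,0,0,3,0,0,0,5.8,0,0,1.2,0,0,0,5.8,0,0,0,0,0,0,5.8]}}

```text
time_s: 11.07
tcp_pos: [0.6177, 0.0227, 0.0362]
tcp_rot: [0.128, 0.992, -0.0, -0.001]
wrist_force: [-0.2, 0.2, 0.2]
width: 0.0582
```

```bash
python3 plan.py .6156 .0233 .029 165.3
```

```text
t 11.07 tcp [0.6177 0.0227 0.0362] cur 165.3 tilt 0.14 w 0.0582 j7 1.4
wz -0.0  tx 0.21 ty 0.00 tz 0.72  rows>=1
```

Emit:
{"op": "apply_moves", "data": {"moves": [0.2,0,0.7,0,0,0,5.8,0,0,0,0,0,0,3,0,0,0,0,0,0,3,0,0,0,0,0,0,3,0,0,0,0,0,0,3,0,0,-3,0,0,0,3,0,0,-4,0,0,0,3,0,0,-4,0,0,0,3,0,0,-4,0,0,0,3,0,0,-4,0,0,0,3]}}

```text
time_s: 11.9
tcp_pos: [0.6161, 0.0234, 0.2223]
tcp_rot: [0.128, 0.992, 0.0, 0.0]
wrist_force: [-0.1, 1.3, -0.1]
width: 0.0393
```

```bash
python3 plan.py .443 -.1455 .206 165.3
```

```text
t 11.9 tcp [0.6161 0.0234 0.2223] cur 165.3 tilt 0.03 w 0.0393 j7 1.32
wz -0.0  tx 12.45 ty -20.73 tz 1.63  rows>=7
```

Emit:
{"op": "apply_moves", "data": {"moves": [1.5,-2.5,-2.5,0,0,0,3,2.1,-3.45,0,0,0,0,3,2.1,-3.45,0,0,0,0,3,2.1,-3.45,0,0,0,0,3,2.1,-3.45,0,0,0,0,3,2.1,-3.45,0,0,0,0,3,0.5,-1,1,0,0,0,3,0,0,2,0,0,0,3,0,0,0.5,0,0,0,3,0,0,0,0,0,0,3]}}

```text
time_s: 12.73
tcp_pos: [0.442, -0.1451, 0.2091]
tcp_rot: [0.128, 0.992, 0.0, -0.001]
wrist_force: [0.5, 1.4, -0.2]
width: 0.0389
```

```bash
python3 plan.py .443 -.1455 .206 165.3
```

```text
t 12.73 tcp [ 0.442  -0.1451  0.2091] cur 165.3 tilt 0.12 w 0.0389 j7 1.61
wz -0.0  tx -0.10 ty -0.01 tz 0.31  rows>=1
```

Emit:
{"op": "apply_moves", "data": {"moves": [-0.1,0,0.3,0,0,0,3,0,0,0,0,0,0,7,0,0,0,0,0,0,7,0,0,0,0,0,0,7,0,0,-1,0,0,0,7,0,0,-2.5,0,0,0,6,0,0,-1.5,0,0,0,5.8]}}

```text
time_s: 13.32
tcp_pos: [0.4442, -0.146, 0.259]
tcp_rot: [0.128, 0.992, -0.0, 0.001]
wrist_force: [0.7, 0.1, 0.7]
width: 0.0585
```

```bash
cat > rows.py <<'E'
# rows.py x y z heading n : n rows with turn spread, shift in the then-standing axes, rounded
from h import *
import sys
o=arm.get_obs(); x,y,z,hd=map(float,sys.argv[1:5]); n=int(sys.argv[5])
Rm=R.from_quat(o['tcp_rot']).as_matrix(); cur=np.degrees(np.arctan2(Rm[1,0],Rm[0,0]))
dl=(hd-cur+90)%180-90
if len(sys.argv)>6: dl+=float(sys.argv[6])
d=(np.array([x,y,z])-o['tcp_pos'])/n*100; 
print('tcp',o['tcp_pos'].round(4),'cur',cur.round(1),'turn',-dl,'step',np.linalg.norm(d).round(2),'j',o['joint_pos'].round(2))
for i in range(n):
    a=np.radians(cur+dl*i/n); ex=np.array([np.cos(a),np.sin(a)]); ey=np.array([ex[1],-ex[0]])
    print('%.1f, %.1f, %.1f, 0, 0, %.1f'%(d[:2]@ex,d[:2]@ey,-d[2],-dl/n))
E
python3 rows.py .6133 .1252 .2 100 10; python3 ber.py 8 side
```

```text
tcp [ 0.4442 -0.146   0.259 ] cur 165.3 turn 65.28319364780612 step 3.25 j [-0.24  0.11  0.47  2.04 -0.06  1.01  1.56]
-0.9, 3.1, 0.6, 0, 0, 6.5
-0.6, 3.1, 0.6, 0, 0, 6.5
-0.2, 3.2, 0.6, 0, 0, 6.5
0.1, 3.2, 0.6, 0, 0, 6.5
0.5, 3.2, 0.6, 0, 0, 6.5
0.8, 3.1, 0.6, 0, 0, 6.5
1.2, 3.0, 0.6, 0, 0, 6.5
1.5, 2.8, 0.6, 0, 0, 6.5
1.8, 2.6, 0.6, 0, 0, 6.5
2.1, 2.4, 0.6, 0, 0, 6.5
tcp [ 0.4442 -0.146   0.259 ] 13.3167
side c [ 0.6883 -0.0314] heading deg 128.4 skew 0.08 L 0.073 W 0.06 ext -0.036 0.036 px [311. 201.]
side c [0.6945 0.0812] heading deg -47.6 skew 0.01 L 0.076 W 0.044 ext -0.038 0.038 px [282. 214.]
side c [0.6134 0.1244] heading deg -55.9 skew 0.05 L 0.075 W 0.045 ext -0.036 0.039 px [287. 233.]
```

View pics/side8.png

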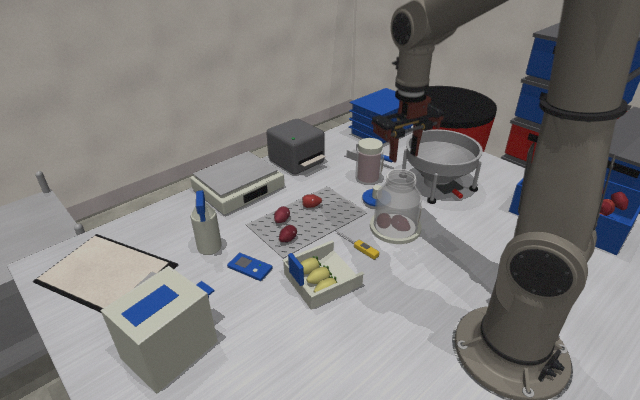

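Emit:
{"op": "apply_moves", "data": {"moves": [-0.9,3.1,0.6,0,0,6.5,5.8,-0.6,3.1,0.6,0,0,6.5,5.8,-0.2,3.2,0.6,0,0,6.5,5.8,0.1,3.2,0.6,0,0,6.5,5.8,0.5,3.2,0.6,0,0,6.5,5.8,0.8,3.1,0.6,0,0,6.5,5.8,1.2,3.0,0.6,0,0,6.5,5.8,1.5,2.8,0.6,0,0,6.5,5.8,1.8,2.6,0.6,0,0,6.5,5.8,2.1,2.4,0.6,0,0,6.5,5.8]}}

```text
time_s: 14.2
tcp_pos: [0.6138, 0.1276, 0.1971]
tcp_rot: [0.643, 0.766, 0.0, 0.0]
wrist_force: [1.1, -0.8, 0.3]
width: 0.0582
```

Emit:
{"op": "apply_moves", "data": {"moves": [0,0,3,0,0,0,5.8,0,0,3,0,0,0,5.8,0,0,0,0,0,0,5.8]}}

```text
time_s: 14.45
tcp_pos: [0.6097, 0.1266, 0.1319]
tcp_rot: [0.64, 0.768, -0.004, -0.002]
wrist_force: [-0.6, -0.2, -1.7]
width: 0.0583
```

```bash
python3 ber.py 9 wrist;python3 plan.py .6133 .1252 .029 100
```

```text
tcp [0.6097 0.1266 0.1319] 14.45
wrist c [0.6132 0.1249] heading deg 103.8 skew 0.04 L 0.065 W 0.041 ext -0.032 0.033 px [323. 206.]
wrist c [0.5475 0.0481] heading deg 71.7 skew 0.27 L 0.088 W 0.031 ext -0.041 0.047 px [240. 269.]
wrist c [0.695  0.0833] heading deg -56.3 skew 0.13 L 0.086 W 0.039 ext -0.041 0.045 px [400. 262.]
wrist c [ 0.5491 -0.0457] heading deg -90.7 skew 0.59 L 0.063 W 0.021 ext -0.022 0.041 px [237. 340.]
wrist c [ 0.7243 -0.01  ] heading deg -68.1 skew 0.42 L 0.048 W 0.021 ext -0.02 0.028 px [400. 339.]
wrist c [ 0.6901 -0.0239] heading deg -141.6 skew 0.33 L 0.059 W 0.053 ext -0.024 0.035 px [367. 345.]
t 14.5 tcp [0.611  0.1259 0.1347] cur 100.3 tilt 0.33 w 0.0585 j7 0.14
wz 0.3  tx -0.11 ty 0.22 tz 10.57  rows>=1
```

Emit:
{"op": "apply_moves", "data": {"moves": [-0.1,0.2,3,0,0,-1.7,5.8,0,0,3.5,0,0,0,5.8,0,0,3,0,0,0,5.8,0,0,0.9,0,0,0,5.8,0,0,0,0,0,0,5.8,0,0,0,0,0,0,5.8]}}

```text
time_s: 15.0
tcp_pos: [0.6165, 0.1251, 0.0348]
tcp_rot: [0.63, 0.777, 0.001, 0.001]
wrist_force: [0.6, 0.1, 0.9]
width: 0.0577
```

```bash
python3 plan.py .6132 .125 .029 102
```

```text
t 15.0 tcp [0.6165 0.1251 0.0348] cur 102.0 tilt 0.12 w 0.0577 j7 0.23
wz -0.0  tx 0.06 ty -0.32 tz 0.58  rows>=1
```

Emit:
{"op": "apply_moves", "data": {"moves": [0.1,-0.3,0.6,0,0,0,5.8,0,0,0,0,0,0,3,0,0,0,0,0,0,3,0,0,0,0,0,0,3,0,0,0,0,0,0,3,0,0,-3,0,0,0,3,0,0,-4,0,0,0,3,0,0,-4,0,0,0,3,0,0,-4,0,0,0,3,0,0,-4,0,0,0,3]}}

```text
time_s: 15.83
tcp_pos: [0.6116, 0.1253, 0.2188]
tcp_rot: [0.629, 0.777, -0.0, -0.0]
wrist_force: [1.0, 0.4, -0.2]
width: 0.039
```

```bash
python3 plan.py .443 -.1455 .206 102
```

```text
t 15.83 tcp [0.6116 0.1253 0.2188] cur 102.0 tilt 0.01 w 0.039 j7 0.12
wz -0.0  tx -22.99 ty -22.12 tz 1.28  rows>=8
```

Emit:
{"op": "apply_moves", "data": {"moves": [-2,-2,-2.8,0,0,0,3,-2.9,-2.8,0,0,0,0,3,-2.9,-2.8,0,0,0,0,3,-2.9,-2.8,0,0,0,0,3,-2.9,-2.8,0,0,0,0,3,-2.9,-2.8,0,0,0,0,3,-2.9,-2.8,0,0,0,0,3,-2.9,-2.8,0,0,0,0,3,-0.7,-0.5,1,0,0,0,3,0,0,0,0,0,0,3]}}

```text
time_s: 16.67
tcp_pos: [0.441, -0.1481, 0.2342]
tcp_rot: [0.632, 0.775, -0.0, -0.001]
wrist_force: [0.1, 0.2, -0.5]
width: 0.0386
```

```bash
python3 plan.py .443 -.1455 .206 102
```

```text
t 16.67 tcp [ 0.441  -0.1481  0.2342] cur 101.6 tilt 0.07 w 0.0386 j7 0.52
wz -0.4  tx 0.22 ty 0.25 tz 2.82  rows>=1
```

Emit:
{"op": "apply_moves", "data": {"moves": [0.1,0.2,2,0,0,0,3,0,0,0.8,0,0,0,3,0,0,0,0,0,0,3]}}

```text
time_s: 16.92
tcp_pos: [0.4447, -0.1425, 0.2053]
tcp_rot: [0.629, 0.778, -0.001, -0.001]
wrist_force: [-0.9, 0.1, -0.2]
width: 0.0389
```

```bash
python3 plan.py .443 -.1455 .206 102
```

```text
t 16.92 tcp [ 0.4447 -0.1425  0.2053] cur 102.1 tilt 0.21 w 0.0389 j7 0.56
wz 0.1  tx -0.25 ty -0.23 tz -0.07  rows>=1
```

Emit:
{"op": "apply_moves", "data": {"moves": [-0.2,-0.2,0,0,0,0,3,0,0,0,0,0,0,3,0,0,0,0,0,0,7,0,0,0,0,0,0,7,0,0,0,0,0,0,7,0,0,-1,0,0,0,7,0,0,-2.5,0,0,0,6,0,0,-1.5,0,0,0,5.8]}}

```text
time_s: 17.58
tcp_pos: [0.4441, -0.1468, 0.2588]
tcp_rot: [0.63, 0.777, 0.0, 0.0]
wrist_force: [0.9, -0.2, -0.5]
width: 0.0586
```

```bash
python3 ber.py 10 side;python3 rows.py .69 -.031 .2 49.5 9
```

```text
tcp [ 0.4441 -0.1468  0.2588] 17.5833
side c [ 0.6882 -0.0311] heading deg 126.4 skew 0.1 L 0.073 W 0.06 ext -0.037 0.036 px [311. 201.]
side c [0.6947 0.0813] heading deg -47.8 skew 0.0 L 0.076 W 0.043 ext -0.038 0.038 px [281. 214.]
tcp [ 0.4457 -0.1472  0.2612] cur 101.9 turn 52.447493119976755 step 3.08 j [-0.42  0.11  0.66  2.04 -0.08  1.01  0.49]
0.7, 2.9, 0.7, 0, 0, 5.8
1.0, 2.8, 0.7, 0, 0, 5.8
1.3, 2.7, 0.7, 0, 0, 5.8
1.5, 2.6, 0.7, 0, 0, 5.8
1.8, 2.4, 0.7, 0, 0, 5.8
2.0, 2.2, 0.7, 0, 0, 5.8
2.3, 2.0, 0.7, 0, 0, 5.8
2.4, 1.8, 0.7, 0, 0, 5.8
2.6, 1.5, 0.7, 0, 0, 5.8
```

View pics/side10.png

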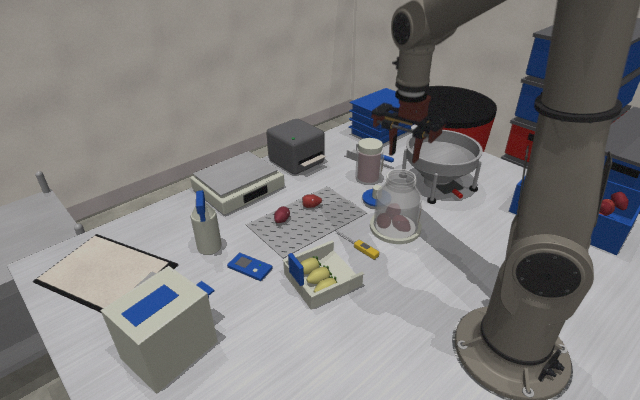

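Emit:
{"op": "apply_moves", "data": {"moves": [0.7,2.9,0.7,0,0,5.8,5.8,1,2.8,0.7,0,0,5.8,5.8,1.3,2.7,0.7,0,0,5.8,5.8,1.5,2.6,0.7,0,0,5.8,5.8,1.8,2.4,0.7,0,0,5.8,5.8,2,2.2,0.7,0,0,5.8,5.8,2.3,2,0.7,0,0,5.8,5.8,2.4,1.8,0.7,0,0,5.8,5.8,2.6,1.5,0.7,0,0,5.8,5.8,0,0,3,0,0,0,5.8]}}

```text
time_s: 18.47
tcp_pos: [0.6948, -0.0255, 0.1667]
tcp_rot: [0.907, 0.422, 0.005, 0.002]
wrist_force: [1.3, 1.0, 0.3]
width: 0.058
```

Emit:
{"op": "apply_moves", "data": {"moves": [0,0,3,0,0,0,5.8,0,0,0,0,0,0,5.8,0,0,0,0,0,0,5.8]}}

```text
time_s: 18.72
tcp_pos: [0.6863, -0.03, 0.1328]
tcp_rot: [0.907, 0.421, -0.002, -0.001]
wrist_force: [-0.4, 0.1, 1.3]
width: 0.0577
```

```bash
python3 ber.py 11 wrist;python3 plan.py .689 -.031 .029 49.5
```

```text
tcp [ 0.6863 -0.03    0.1328] 18.7167
wrist c [0.695  0.0824] heading deg 115.9 skew 0.17 L 0.063 W 0.041 ext -0.028 0.035 px [239.  95.]
wrist c [ 0.6899 -0.0307] heading deg -126.2 skew 0.19 L 0.063 W 0.041 ext -0.028 0.035 px [323. 200.]
wrist c [ 0.5855 -0.032 ] heading deg 21.1 skew 0.26 L 0.089 W 0.03 ext -0.041 0.048 px [240. 268.]
wrist c [ 0.6994 -0.1281] heading deg 78.5 skew 0.26 L 0.088 W 0.031 ext -0.041 0.047 px [396. 269.]
t 18.77 tcp [ 0.6875 -0.0306  0.1347] cur 49.8 tilt 0.02 w 0.058 j7 -0.34
wz 0.3  tx 0.07 ty 0.15 tz 10.57  rows>=1
```

View pics/wrist11.png

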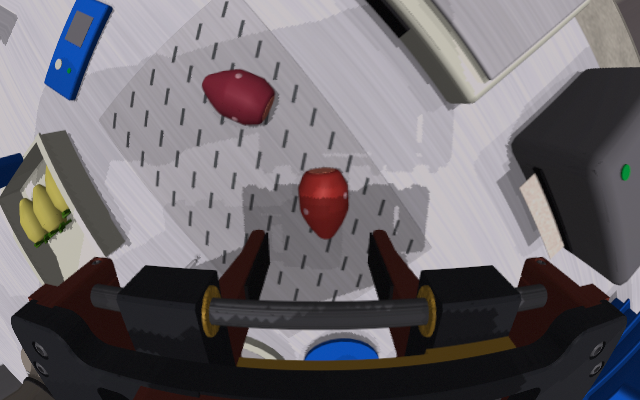

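Emit:
{"op": "apply_moves", "data": {"moves": [0.1,0.2,3,0,0,-3.5,5.8,0,0,3.5,0,0,0,5.8,0,0,3,0,0,0,5.8,0,0,0.9,0,0,0,5.8,0,0,0,0,0,0,5.8,0,0,0,0,0,0,5.8]}}

```text
time_s: 19.27
tcp_pos: [0.6909, -0.0313, 0.0321]
tcp_rot: [0.894, 0.448, 0.001, 0.001]
wrist_force: [0.2, -0.4, 0.2]
width: 0.058
```

```bash
python3 plan.py .6898 -.0307 .029 53.5
```

```text
t 19.27 tcp [ 0.6909 -0.0313  0.0321] cur 53.3 tilt 0.15 w 0.058 j7 -0.23
wz -0.2  tx -0.02 ty -0.12 tz 0.31  rows>=1
```

Emit:
{"op": "apply_moves", "data": {"moves": [0,-0.1,0.3,0,0,0,5.8,0,0,0,0,0,0,3,0,0,0,0,0,0,3,0,0,0,0,0,0,3,0,0,0,0,0,0,3,0,0,-3,0,0,0,3,0,0,-4,0,0,0,3,0,0,-4,0,0,0,3,0,0,-4,0,0,0,3,0,0,-4,0,0,0,3]}}

```text
time_s: 20.1
tcp_pos: [0.6882, -0.0303, 0.2187]
tcp_rot: [0.894, 0.448, -0.0, -0.0]
wrist_force: [0.3, -1.0, 0.3]
width: 0.0386
```

```bash
python3 plan.py .443 -.1455 .206 53.5
```

```text
t 20.1 tcp [ 0.6882 -0.0303  0.2187] cur 53.3 tilt 0.02 w 0.0386 j7 -0.34
wz -0.2  tx -23.85 ty -12.86 tz 1.27  rows>=7
```

Emit:
{"op": "apply_moves", "data": {"moves": [-2.2,-1.2,-2.8,0,0,0,3,-3.5,-1.9,0,0,0,0,3,-3.5,-1.9,0,0,0,0,3,-3.5,-1.9,0,0,0,0,3,-3.5,-1.9,0,0,0,0,3,-3.5,-1.9,0,0,0,0,3,-3.5,-1.9,0,0,0,0,3,-0.6,-0.3,1,0,0,0,3,0,0,1.5,0,0,0,3,0,0,0,0,0,0,3]}}

```text
time_s: 20.93
tcp_pos: [0.4413, -0.1436, 0.2184]
tcp_rot: [0.894, 0.448, -0.001, -0.001]
wrist_force: [0.7, -0.3, -1.0]
width: 0.0386
```

```bash
python3 plan.py .443 -.1455 .206 53.5
```

```text
t 20.93 tcp [ 0.4413 -0.1436  0.2184] cur 53.2 tilt 0.15 w 0.0386 j7 -0.24
wz -0.3  tx -0.05 ty 0.25 tz 1.24  rows>=1
```

Emit:
{"op": "apply_moves", "data": {"moves": [0,0.2,1.2,0,0,0,3,0,0,0,0,0,0,3,0,0,0,0,0,0,3,0,0,0,0,0,0,7,0,0,0,0,0,0,7,0,0,0,0,0,0,7,0,0,-1,0,0,0,7,0,0,-2.5,0,0,0,6,0,0,-1.5,0,0,0,5.8]}}

```text
time_s: 21.68
tcp_pos: [0.4449, -0.1457, 0.2598]
tcp_rot: [0.894, 0.448, 0.0, 0.0]
wrist_force: [1.1, 0.2, 0.2]
width: 0.0588
```

```bash
python3 ber.py 12 side;python3 rows.py .694 .0825 .2 116 10
```

```text
tcp [ 0.4449 -0.1457  0.2598] 21.6833
side c [0.6945 0.0815] heading deg -47.9 skew 0.01 L 0.076 W 0.043 ext -0.038 0.038 px [281. 214.]
tcp [ 0.4464 -0.1462  0.2621] cur 53.2 turn -62.77404744164494 step 3.43 j [-0.63  0.13  0.9   2.05 -0.12  1.01 -0.31]
3.3, 0.6, 0.6, 0, 0, -6.3
3.2, 1.0, 0.6, 0, 0, -6.3
3.1, 1.3, 0.6, 0, 0, -6.3
2.9, 1.7, 0.6, 0, 0, -6.3
2.7, 2.0, 0.6, 0, 0, -6.3
2.5, 2.3, 0.6, 0, 0, -6.3
2.2, 2.5, 0.6, 0, 0, -6.3
2.0, 2.7, 0.6, 0, 0, -6.3
1.6, 2.9, 0.6, 0, 0, -6.3
1.3, 3.1, 0.6, 0, 0, -6.3
```

View pics/side12.png

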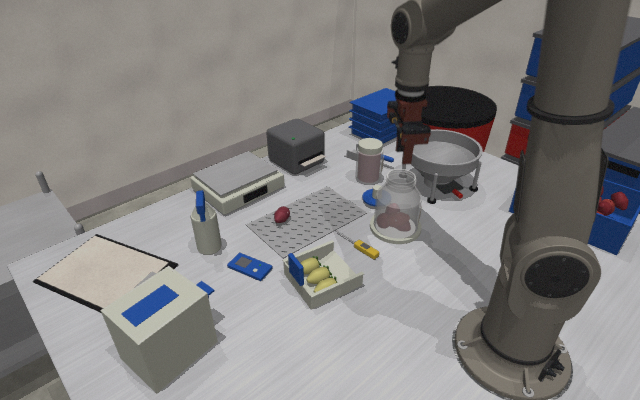

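Four are in; the last one is at side (281,214).

Emit:
{"op": "apply_moves", "data": {"moves": [3.3,0.6,0.6,0,0,-6.3,5.8,3.2,1,0.6,0,0,-6.3,5.8,3.1,1.3,0.6,0,0,-6.3,5.8,2.9,1.7,0.6,0,0,-6.3,5.8,2.7,2,0.6,0,0,-6.3,5.8,2.5,2.3,0.6,0,0,-6.3,5.8,2.2,2.5,0.6,0,0,-6.3,5.8,2,2.7,0.6,0,0,-6.3,5.8,1.6,2.9,0.6,0,0,-6.3,5.8,1.3,3.1,0.6,0,0,-6.3,5.8]}}

```text
time_s: 22.57
tcp_pos: [0.6926, 0.0835, 0.1978]
tcp_rot: [0.525, 0.851, 0.0, 0.0]
wrist_force: [1.0, -0.1, 0.9]
width: 0.0581
```

Emit:
{"op": "apply_moves", "data": {"moves": [0,0,3,0,0,0,5.8,0,0,3,0,0,0,5.8,0,0,0,0,0,0,5.8,0,0,0,0,0,0,5.8]}}

```text
time_s: 22.9
tcp_pos: [0.6905, 0.0819, 0.1368]
tcp_rot: [0.528, 0.849, -0.001, -0.001]
wrist_force: [0.8, -0.5, 0.3]
width: 0.0579
```

```bash
python3 ber.py 13 wrist;python3 plan.py .6945 .0825 .029 116
```

```text
tcp [0.6905 0.0819 0.1368] 22.9
wrist c [0.6948 0.0826] heading deg 115.2 skew 0.04 L 0.064 W 0.041 ext -0.031 0.033 px [323. 203.]
wrist c [ 0.6528 -0.0129] heading deg 87.7 skew 0.27 L 0.089 W 0.031 ext -0.041 0.048 px [240. 269.]
wrist c [ 0.6803 -0.1037] heading deg -75.1 skew 0.59 L 0.062 W 0.021 ext -0.022 0.04 px [237. 340.]
t 22.95 tcp [0.6918 0.0816 0.1388] cur 116.3 tilt 0.03 w 0.0579 j7 0.52
wz 0.3  tx -0.04 ty 0.28 tz 10.98  rows>=1
```

Emit:
{"op": "apply_moves", "data": {"moves": [0,0.3,3,0,0,0.8,5.8,0,0,3.5,0,0,0,5.8,0,0,3.3,0,0,0,5.8,0,0,1.1,0,0,0,5.8,0,0,0,0,0,0,5.8,0,0,0,0,0,0,5.8]}}

```text
time_s: 23.45
tcp_pos: [0.6956, 0.0831, 0.0309]
tcp_rot: [0.534, 0.846, 0.001, 0.001]
wrist_force: [-0.1, -0.0, 1.4]
width: 0.0582
```

```bash
python3 plan.py .6948 .0826 .029 115.5
```

```text
t 23.45 tcp [0.6956 0.0831 0.0309] cur 115.5 tilt 0.13 w 0.0582 j7 0.55
wz -0.0  tx -0.02 ty -0.09 tz 0.19  rows>=1
```

Emit:
{"op": "apply_moves", "data": {"moves": [0,-0.1,0.1,0,0,0,5.8,0,0,0,0,0,0,3,0,0,0,0,0,0,3,0,0,0,0,0,0,3,0,0,0,0,0,0,3,0,0,-3,0,0,0,3,0,0,-4,0,0,0,3,0,0,-4,0,0,0,3,0,0,-4,0,0,0,3,0,0,-4,0,0,0,3]}}

```text
time_s: 24.28
tcp_pos: [0.6929, 0.0828, 0.2197]
tcp_rot: [0.534, 0.846, -0.0, -0.0]
wrist_force: [0.8, 0.2, -1.0]
width: 0.0389
```

```bash
python3 plan.py .443 -.1455 .206 115.5
```

```text
t 24.28 tcp [0.6929 0.0828 0.2197] cur 115.5 tilt 0.02 w 0.0389 j7 0.47
wz -0.0  tx -9.85 ty -32.38 tz 1.37  rows>=9
```

Emit:
{"op": "apply_moves", "data": {"moves": [-0.8,-2.5,-2.8,0,0,0,3,-1.15,-3.8,0,0,0,0,3,-1.15,-3.8,0,0,0,0,3,-1.15,-3.8,0,0,0,0,3,-1.15,-3.8,0,0,0,0,3,-1.15,-3.8,0,0,0,0,3,-1.15,-3.8,0,0,0,0,3,-1.15,-3.8,0,0,0,0,3,-1,-3.2,1,0,0,0,3,0,0,0,0,0,0,3]}}

```text
time_s: 25.12
tcp_pos: [0.4382, -0.1496, 0.2348]
tcp_rot: [0.537, 0.843, -0.0, -0.002]
wrist_force: [-0.9, 0.9, -0.4]
width: 0.0386
```

```bash
python3 plan.py .443 -.1455 .206 115.5
```

```text
t 25.12 tcp [ 0.4382 -0.1496  0.2348] cur 115.0 tilt 0.2 w 0.0386 j7 0.75
wz -0.5  tx 0.16 ty 0.61 tz 2.88  rows>=1
```

Emit:
{"op": "apply_moves", "data": {"moves": [0.1,0.4,2,0,0,0,3,0,0,0.8,0,0,0,3,0,0,0,0,0,0,3,0,0,0,0,0,0,3]}}

```text
time_s: 25.45
tcp_pos: [0.4473, -0.1422, 0.2076]
tcp_rot: [0.533, 0.846, -0.001, -0.001]
wrist_force: [-0.1, 0.4, -0.1]
width: 0.0393
```

```bash
python3 plan.py .443 -.1455 .206 115.5
```

```text
t 25.45 tcp [ 0.4473 -0.1422  0.2076] cur 115.5 tilt 0.09 w 0.0393 j7 0.78
wz 0.0  tx -0.11 ty -0.53 tz 0.16  rows>=1
```

Emit:
{"op": "apply_moves", "data": {"moves": [-0.1,-0.5,0.1,0,0,0,3,0,0,0,0,0,0,3,0,0,0,0,0,0,7,0,0,0,0,0,0,7,0,0,0,0,0,0,7,0,0,-1,0,0,0,7,0,0,-2.5,0,0,0,6,0,0,-1.5,0,0,0,5.8]}}

```text
time_s: 26.12
tcp_pos: [0.4436, -0.1459, 0.2588]
tcp_rot: [0.534, 0.846, -0.0, 0.0]
wrist_force: [-0.2, -0.3, -0.5]
width: 0.0586
```

```bash
python3 ber.py 14 side wrist;python3 rows.py .57 -.2065 .15 150 5
```

```text
tcp [ 0.4436 -0.1459  0.2588] 26.1167
tcp [ 0.445  -0.1459  0.2596] cur 115.5 turn -34.5020508439293 step 3.54 j [-0.4   0.11  0.65  2.05 -0.08  1.    0.73]
-2.2, 1.7, 2.2, 0, 0, -6.9
-2.4, 1.5, 2.2, 0, 0, -6.9
-2.5, 1.2, 2.2, 0, 0, -6.9
-2.6, 0.9, 2.2, 0, 0, -6.9
-2.7, 0.5, 2.2, 0, 0, -6.9
```

View pics/side14.png

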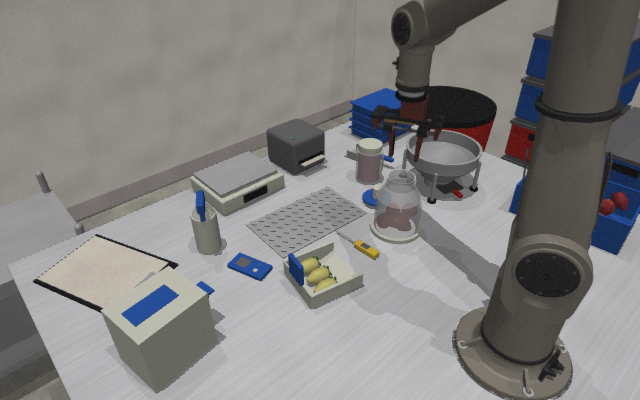

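View pics/wrist14.png

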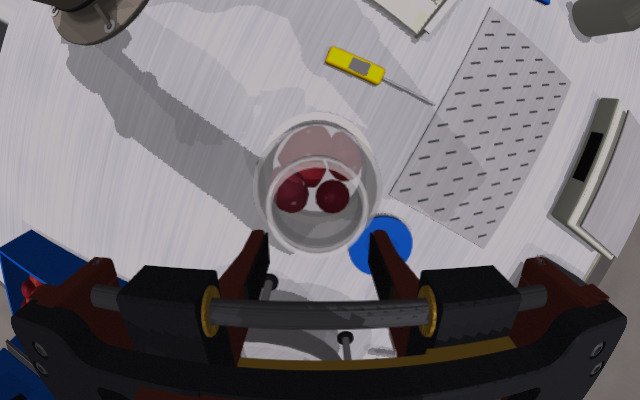

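Emit:
{"op": "apply_moves", "data": {"moves": [-2.2,1.7,0.5,0,0,-6.9,5.8,-2.4,1.5,0.5,0,0,-6.9,5.8,-2.5,1.2,1,0,0,-6.9,5.8,-2.6,0.9,2.2,0,0,-6.9,5.8,-2.7,0.5,2.2,0,0,-6.9,5.8,0,0,3.5,0,0,0,5.8,0,0,2,0,0,0,5.8,0,0,0,0,0,0,5.8,0,0,0,0,0,0,5.8]}}

```text
time_s: 26.97
tcp_pos: [0.5674, -0.2056, 0.1367]
tcp_rot: [0.259, 0.966, -0.0, -0.002]
wrist_force: [-0.4, -0.3, 0.8]
width: 0.0582
```

```bash
python3 - <<'E'
from h import *
c=cal('wrist');p,d=optics.camera('wrist');save('w15',p)
W=cloud('wrist',d,c);hsv=cv2.cvtColor(p,cv2.COLOR_RGB2HSV);m=cv2.inRange(hsv,(100,120,50),(125,255,255))>0
s=W[m&(d>0)];s=s[(np.hypot(s[:,0]-.57,s[:,1]+.206)<.08)&(s[:,2]<.05)]
print(len(s),cv2.minEnclosingCircle(s[:,:2].astype(np.float32)),np.percentile(s[:,2],[5,50,95]))
q=W[d>0];s=q[(np.hypot(q[:,0]-.57,q[:,1]+.206)<.03)&(q[:,2]>.045)&(q[:,2]<.06)]
print(len(s),cv2.minEnclosingCircle(s[:,:2].astype(np.float32)),np.percentile(s[:,2],[5,50,95]))
E
python3 plan.py .57 -.2065 .0395 150
```

```text
6425 ((0.5752413868904114, -0.20766198635101318), 0.050393689423799515) [0.01649353 0.017649   0.01876077]
1133 ((0.5710684061050415, -0.20491038262844086), 0.015283199027180672) [0.04986312 0.05346406 0.05458996]
t 27.02 tcp [ 0.5684 -0.2059  0.1383] cur 150.0 tilt 0.01 w 0.0582 j7 1.57
wz -0.0  tx -0.17 ty 0.03 tz 9.88  rows>=1
```

View pics/w15.png

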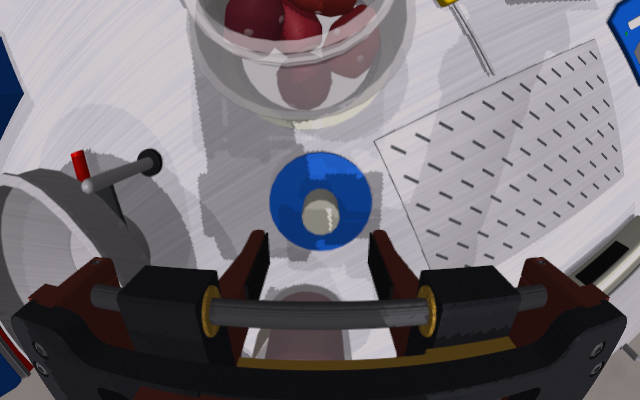

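Emit:
{"op": "apply_moves", "data": {"moves": [-0.2,0.1,2.5,0,0,0,5.8,0,0,3,0,0,0,5.8,0,0,3,0,0,0,5.8,0,0,1,0,0,0,5.8,0,0,0,0,0,0,5.8,0,0,0,0,0,0,5.8]}}

```text
time_s: 27.52
tcp_pos: [0.5715, -0.2062, 0.0444]
tcp_rot: [0.259, 0.966, -0.0, 0.001]
wrist_force: [0.4, 0.4, 1.1]
width: 0.0584
```

```bash
python3 plan.py .5707 -.206 .0405 150
```

```text
t 27.52 tcp [ 0.5715 -0.2062  0.0444] cur 150.0 tilt 0.1 w 0.0584 j7 1.63
wz -0.0  tx 0.08 ty -0.02 tz 0.39  rows>=1
```

Emit:
{"op": "apply_moves", "data": {"moves": [0.1,0,0.35,0,0,0,5.8,0,0,0,0,0,0,2,0,0,0,0,0,0,2,0,0,0,0,0,0,2,0,0,0,0,0,0,2,0,0,0,0,0,0,2,0,0,-3,0,0,0,2,0,0,-4,0,0,0,2,0,0,-4,0,0,0,2,0,0,-4,0,0,0,2], "squeeze": 25}}

```text
time_s: 28.35
tcp_pos: [0.569, -0.2053, 0.1905]
tcp_rot: [0.259, 0.966, -0.0, -0.001]
wrist_force: [0.7, -0.9, -1.5]
width: 0.0297
```

```bash
python3 plan.py .443 -.1455 .24 150
```

```text
t 28.35 tcp [ 0.569  -0.2053  0.1905] cur 150.0 tilt 0.08 w 0.0297 j7 1.53
wz -0.0  tx 13.90 ty -1.12 tz -4.95  rows>=4
```

Emit:
{"op": "apply_moves", "data": {"moves": [0,0,-4,0,0,0,2,0,0,-2.5,0,0,0,2,3.4,-0.3,0,0,0,0,2,3.4,-0.3,0,0,0,0,2,3.4,-0.3,0,0,0,0,2,3.4,-0.2,0,0,0,0,2,0,0,0,0,0,0,2,0,0,0,0,0,0,2]}}

```text
time_s: 29.02
tcp_pos: [0.4452, -0.1461, 0.2544]
tcp_rot: [0.258, 0.966, 0.001, -0.0]
wrist_force: [0.6, 0.2, -0.5]
width: 0.0299
```

```bash
python3 plan.py .443 -.1455 .21 150
python3 - <<'E'
from h import *
c=cal('wrist');p,d=optics.camera('wrist');save('w16',p)
W=cloud('wrist',d,c);hsv=cv2.cvtColor(p,cv2.COLOR_RGB2HSV);m=cv2.inRange(hsv,(100,120,50),(125,255,255))>0
s=W[m&(d>0)];s=s[(np.hypot(s[:,0]-.44,s[:,1]+.146)<.08)&(s[:,2]>.15)]
A=np.c_[s[:,:2],np.ones(len(s))];k=np.linalg.lstsq(A,s[:,2],rcond=None)[0]
print(len(s),s.min(0),s.max(0),np.median(s,0),'slope',k)
E
```

```text
t 29.02 tcp [ 0.4452 -0.1461  0.2544] cur 150.1 tilt 0.1 w 0.0299 j7 1.32
wz 0.1  tx 0.22 ty -0.06 tz 4.44  rows>=1
9062 [ 0.40062323 -0.19092022  0.17194895] [ 0.48911106 -0.10029656  0.28306906] [ 0.42622171 -0.13185449  0.23239405] slope [ 0.01329904 -0.00195106  0.22655712]
```

View pics/w16.png

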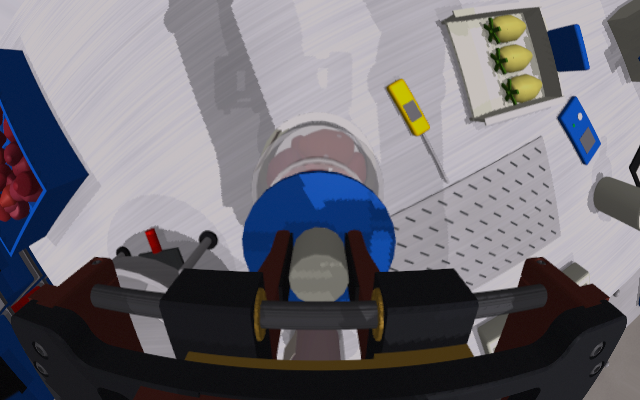

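Emit:
{"op": "apply_moves", "data": {"moves": [0.2,0,2,0,0,0,2,0,0,1.5,0,0,0,2,0,0,0,0,0,0,2,0,0,0,0,0,0,2]}}

```text
time_s: 29.4
tcp_pos: [0.4453, -0.1464, 0.219]
tcp_rot: [0.259, 0.966, -0.001, -0.001]
wrist_force: [-0.2, -0.9, -0.2]
width: 0.0294
```

```bash
python3 plan.py .443 -.1455 .208 150
```

```text
t 29.4 tcp [ 0.4453 -0.1464  0.219 ] cur 150.0 tilt 0.1 w 0.0294 j7 1.36
wz -0.0  tx 0.24 ty -0.03 tz 1.10  rows>=1
```

Emit:
{"op": "apply_moves", "data": {"moves": [0.2,0,0.4,0,0,0,2,0,0,0.5,0,0,0,2,0,0,0.3,0,0,0,2,0,0,0,0,0,0,2,0,0,0,0,0,0,2]}}

```text
time_s: 29.82
tcp_pos: [0.4434, -0.145, 0.2075]
tcp_rot: [0.259, 0.966, 0.0, 0.0]
wrist_force: [0.7, -0.3, -0.3]
width: 0.0294
```

Emit:
{"op": "apply_moves", "data": {"moves": [0,0,0.15,0,0,0,2,0,0,0,0,0,0,2,0,0,0,0,0,0,2]}}

```text
time_s: 30.07
tcp_pos: [0.4434, -0.145, 0.2074]
tcp_rot: [0.259, 0.966, 0.001, 0.0]
wrist_force: [-6.6, 2.0, 16.7]
width: 0.0294
```

Emit:
{"op": "apply_moves", "data": {"moves": [0,0,0,0,0,0,5.8,0,0,0,0,0,0,5.8,0,0,0,0,0,0,5.8,0,0,0,0,0,0,5.8,0,0,-3,0,0,0,5.8,0,0,-4,0,0,0,5.8,0,0,-4,0,0,0,5.8,0,0,-3,0,0,0,5.8,0,0,0,0,0,0,5.8]}}

```text
time_s: 30.82
tcp_pos: [0.4458, -0.1457, 0.3515]
tcp_rot: [0.259, 0.966, 0.001, 0.005]
wrist_force: [0.6, -0.7, -1.0]
width: 0.0579
```

```bash
python3 rows.py .544 -.397 .34 139 8
python3 - <<'E'
from h import *
for n in('wrist','side'):
    c=cal(n);p,d=optics.camera(n);save(n+'17',p)
    W=cloud(n,d,c);hsv=cv2.cvtColor(p,cv2.COLOR_RGB2HSV);m=cv2.inRange(hsv,(100,120,50),(125,255,255))>0
    s=W[m&(d>0)];s=s[(np.hypot(s[:,0]-.44,s[:,1]+.146)<.08)&(s[:,2]>.17)&(s[:,2]<.195)]
    A=np.c_[s[:,:2]-s[:,:2].mean(0),np.ones(len(s))];k=np.linalg.lstsq(A,s[:,2],rcond=None)[0]
    print(n,len(s),cv2.minEnclosingCircle(s[:,:2].astype(np.float32)),'slope,z',k)
E
```

```text
tcp [ 0.4458 -0.1457  0.3515] cur 150.0 turn 10.984998617416636 step 3.38 j [-0.36  0.    0.56  1.91 -0.    1.21  1.24]
-2.6, -2.1, 0.1, 0, 0, 1.4
-2.7, -2.0, 0.1, 0, 0, 1.4
-2.7, -2.0, 0.1, 0, 0, 1.4
-2.8, -1.9, 0.1, 0, 0, 1.4
-2.8, -1.8, 0.1, 0, 0, 1.4
-2.9, -1.8, 0.1, 0, 0, 1.4
-2.9, -1.7, 0.1, 0, 0, 1.4
-2.9, -1.6, 0.1, 0, 0, 1.4
wrist 4880 ((0.4442662298679352, -0.1445576399564743), 0.04584316536784172) slope,z [-1.01299903e-04  3.16210348e-04  1.85624123e-01]
side 389 ((0.44248154759407043, -0.1416509598493576), 0.04835399240255356) slope,z [ 0.00234439 -0.00481796  0.18575401]
```

View pics/wrist17.png

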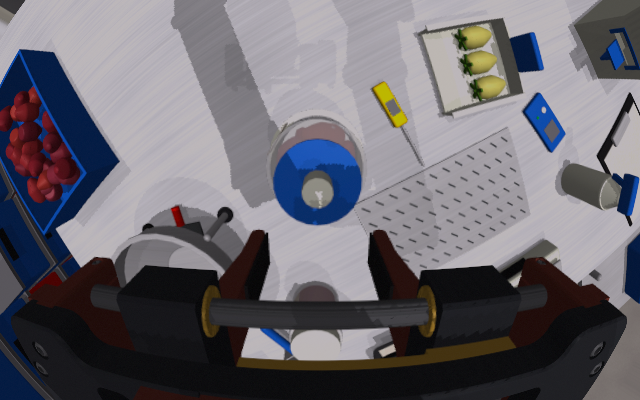

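View pics/side17.png

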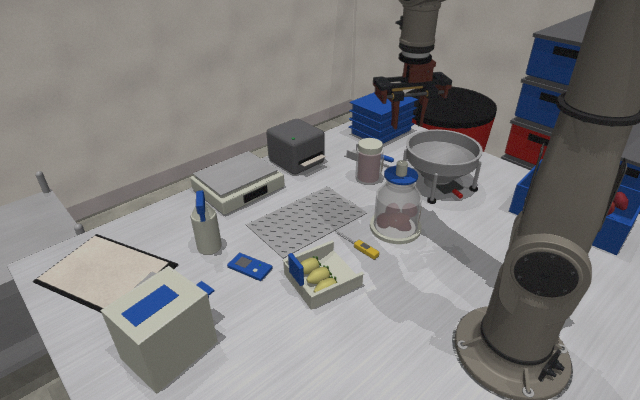

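The lid is level at wrist (317,185), its top at z 0.186, so it is seated. Next I'll rehearse the pour tilt with an empty gripper.

Emit:
{"op": "apply_moves", "data": {"moves": [-2.6,-2.1,0,0,0,1.4,4,-2.7,-2,0,0,0,1.4,4,-2.7,-2,0,0,0,1.4,4,-2.8,-1.9,0,0,0,1.4,4,-2.8,-1.8,0,0,0,1.4,4,-2.9,-1.8,0,0,0,1.4,4,-2.9,-1.7,0,0,0,1.4,4,-2.9,-1.6,0,0,0,1.4,4]}}

```text
time_s: 31.58
tcp_pos: [0.5407, -0.3961, 0.3429]
tcp_rot: [0.352, 0.936, 0.0, -0.002]
wrist_force: [0.5, 0.9, 0.6]
width: 0.0399
```

Emit:
{"op": "apply_moves", "data": {"moves": [0,0,0,-7,0,0,4,0,0,0,-7,0,0,4,0,0,0,-7,0,0,4,0,0,0,-7,0,0,4,0,0,0,-7,0,0,4,0,0,0,-7,0,0,4,0,0,0,-7,0,0,4,0,0,0,-7,0,0,4,0,0,0,-7,0,0,4,0,0,0,-7,0,0,4]}}

```text
time_s: 32.42
tcp_pos: [0.5398, -0.3961, 0.3439]
tcp_rot: [0.29, 0.764, 0.539, 0.203]
wrist_force: [1.1, 0.0, -1.0]
width: 0.0401
```

```bash
python3 rows.py .544 -.397 .34 139 1;python3 -c "
from h import *
print(R.from_quat(arm.get_obs()['tcp_rot']).as_matrix().round(3))"
```

```text
tcp [ 0.5398 -0.3961  0.3439] cur 138.6 turn -0.42048280973813235 step 0.58 j [ 0.75  0.66  0.35  1.57 -1.28  1.72  2.3 ]
-0.4, 0.2, 0.4, 0, 0, -0.4
[[-0.75   0.224  0.622]
 [ 0.662  0.251  0.707]
 [ 0.002  0.942 -0.337]]
```

Emit:
{"op": "apply_moves", "data": {"moves": [0,0,0,7,0,0,8,0,0,0,7,0,0,8,0,0,0,7,0,0,8,0,0,0,7,0,0,8,0,0,0,7,0,0,8,0,0,0,7,0,0,8,0,0,0,7,0,0,8,0,0,0,7,0,0,8,0,0,0,7,0,0,8,0,0,0,7,0,0,8]}}

```text
time_s: 33.25
tcp_pos: [0.5403, -0.3953, 0.3449]
tcp_rot: [0.352, 0.936, -0.003, -0.001]
wrist_force: [0.2, -0.7, -0.7]
width: 0.0802
```

```bash
python3 rows.py .4545 .2 .3 168.4 16
```

```text
tcp [ 0.5403 -0.3953  0.3449] cur 138.7 turn -29.654186131169638 step 3.77 j [ 0.06  0.46  0.7   1.47 -0.3   1.32  1.64]
2.9, 2.4, 0.3, 0, 0, -1.9
2.8, 2.5, 0.3, 0, 0, -1.9
2.7, 2.6, 0.3, 0, 0, -1.9
2.6, 2.7, 0.3, 0, 0, -1.9
2.5, 2.8, 0.3, 0, 0, -1.9
2.4, 2.9, 0.3, 0, 0, -1.9
2.3, 2.9, 0.3, 0, 0, -1.9
2.2, 3.0, 0.3, 0, 0, -1.9
2.1, 3.1, 0.3, 0, 0, -1.9
2.0, 3.2, 0.3, 0, 0, -1.9
1.9, 3.2, 0.3, 0, 0, -1.9
1.8, 3.3, 0.3, 0, 0, -1.9
1.7, 3.3, 0.3, 0, 0, -1.9
1.6, 3.4, 0.3, 0, 0, -1.9
1.5, 3.4, 0.3, 0, 0, -1.9
1.4, 3.5, 0.3, 0, 0, -1.9
```

Emit:
{"op": "apply_moves", "data": {"moves": [2.9,2.4,0.3,0,0,-1.9,8,2.8,2.5,0.3,0,0,-1.9,8,2.7,2.6,0.3,0,0,-1.9,8,2.6,2.7,0.3,0,0,-1.9,8,2.5,2.8,0.3,0,0,-1.9,8,2.4,2.9,0.3,0,0,-1.9,8,2.3,2.9,0.3,0,0,-1.9,8,2.2,3,0.3,0,0,-1.9,8]}}

```text
time_s: 33.92
tcp_pos: [0.4947, -0.0969, 0.3197]
tcp_rot: [0.224, 0.975, -0.0, -0.002]
wrist_force: [1.0, 0.5, 0.2]
width: 0.0801
```

Emit:
{"op": "apply_moves", "data": {"moves": [2.1,3.1,0.3,0,0,-1.9,6,2,3.2,0.3,0,0,-1.9,5,1.9,3.2,0.3,0,0,-1.9,5,1.8,3.3,0.3,0,0,-1.9,5,1.7,3.3,0.3,0,0,-1.9,5,1.6,3.4,0.3,0,0,-1.9,5,1.5,3.4,0.3,0,0,-1.9,5,1.4,3.5,0.3,0,0,-1.9,5,0,0,0,0,0,0,5]}}

```text
time_s: 34.67
tcp_pos: [0.4483, 0.2047, 0.295]
tcp_rot: [0.088, 0.996, -0.0, -0.002]
wrist_force: [-0.7, 1.3, -0.4]
width: 0.05
```

```bash
cat > tab.py <<'E'
from h import *
import sys
c=cal('wrist');p,d=optics.camera('wrist');save(sys.argv[1],p)
W=cloud('wrist',d,c);hsv=cv2.cvtColor(p,cv2.COLOR_RGB2HSV);m=cv2.inRange(hsv,(100,120,40),(125,255,255))>0
s=W[m&(d>0)];s=s[(np.hypot(s[:,0]-.444,s[:,1]-.232)<.06)&(s[:,2]>.05)]
print(len(s),s[:,2].max()); t=s[s[:,2]>s[:,2].max()-.008]
for q in(s,t):
    r=cv2.minAreaRect(q[:,:2].astype(np.float32));print(np.round(r[0],4),np.round(r[1],4),round(r[2],1))
E
python3 tab.py w18; python3 plan.py .4445 .2325 .09 168.4
```

```text
640 0.3206842364490575
[0.4456 0.2344] [0.0174 0.0602] 78.9
[0.4435 0.2427] [0.0021 0.0006] 41.5
t 34.72 tcp [0.4494 0.2009 0.2953] cur 169.6 tilt 0.24 w 0.0499 j7 0.88
wz 1.2  tx 1.12 ty 3.00 tz 20.53  rows>=1
```

View pics/w18.png

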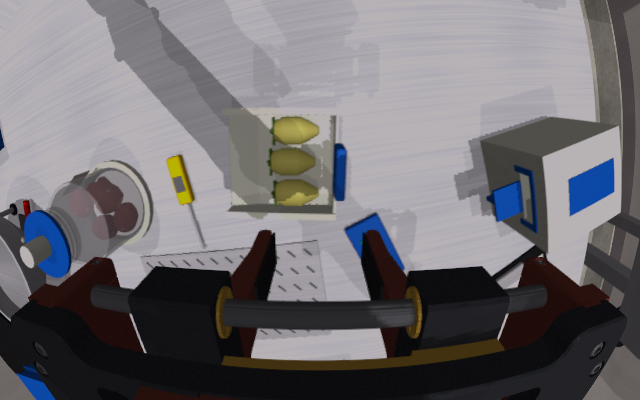

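Emit:
{"op": "apply_moves", "data": {"moves": [0.9,3.1,1,0,0,1.2,5,0,0,3.8,0,0,0,5,0,0,3.8,0,0,0,5,0,0,3.8,0,0,0,5,0,0,3,0,0,0,5,0,0,0,0,0,0,5,0,0,0,0,0,0,5]}}

```text
time_s: 35.3
tcp_pos: [0.4476, 0.2274, 0.1423]
tcp_rot: [0.105, 0.994, -0.002, -0.002]
wrist_force: [0.4, -0.4, 1.5]
width: 0.05
```

```bash
python3 tab.py w19; python3 plan.py .4448 .233 .088 168.4
```

```text
1743 0.22060772824143274
[0.4468 0.2409] [0.0295 0.0595] 78.5
[0.4257 0.2469] [0.0091 0.0025] 12.8
t 35.35 tcp [0.4489 0.2285 0.144 ] cur 167.9 tilt 0.07 w 0.0499 j7 0.88
wz -0.5  tx 0.49 ty 0.36 tz 5.60  rows>=1
```

View pics/w19.png

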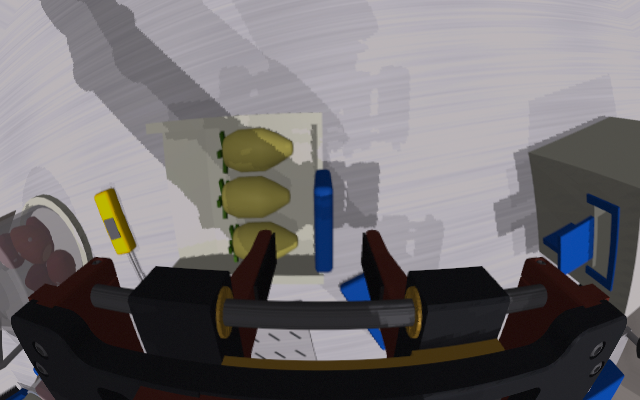

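Emit:
{"op": "apply_moves", "data": {"moves": [0.4,0.3,2.5,0,0,-0.4,5,0,0,2.5,0,0,0,5,0,0,0.5,0,0,0,5,0,0,0,0,0,0,5]}}

```text
time_s: 35.68
tcp_pos: [0.4456, 0.233, 0.0893]
tcp_rot: [0.101, 0.995, -0.0, -0.0]
wrist_force: [0.3, -0.2, -0.6]
width: 0.0501
```

Emit:
{"op": "apply_moves", "data": {"moves": [0,0,0,0,0,0,0.5,0,0,0,0,0,0,0.5,0,0,0,0,0,0,0.5,0,0,0,0,0,0,0.5,0,0,0,0,0,0,0.5,0,0,0,0,0,0,0.5,0,0,0,0,0,0,0.5], "squeeze": 55}}

```text
time_s: 36.27
tcp_pos: [0.4453, 0.2328, 0.0891]
tcp_rot: [0.101, 0.995, -0.0, -0.0]
wrist_force: [-0.9, -3.3, 4.7]
width: 0.0116
```

Emit:
{"op": "apply_moves", "data": {"moves": [0,0,-1,0,0,0,0.5,0,0,-2,0,0,0,0.5,0,0,-3,0,0,0,0.5,0,0,-3,0,0,0,0.5,0,0,-3,3,0,0,0.5,0,0,-3,3,0,0,0.5,0,0,-3,2,0,0,0.5,0,0,-3,2,0,0,0.5,0,0,-3,0,0,0,0.5,0,0,-2.5,0,0,0,0.5]}}

```text
time_s: 37.1
tcp_pos: [0.4487, 0.2524, 0.3547]
tcp_rot: [0.1, 0.991, -0.086, -0.008]
wrist_force: [0.6, 0.1, -2.6]
width: 0.012
```

Run:
```python
from h import *
for n in('wrist','side'):
    p,d=optics.camera(n);save(n+'20',p)
o=arm.get_obs();print(o['tcp_pos'],R.from_quat(o['tcp_rot']).as_matrix().round(3),o['width'])
```

```text
[0.45032285 0.25329765 0.3564551 ] [[-0.98   0.198 -0.029]
 [ 0.2    0.966 -0.165]
 [-0.004 -0.167 -0.986]] 0.011628513610852858
```

View pics/wrist20.png

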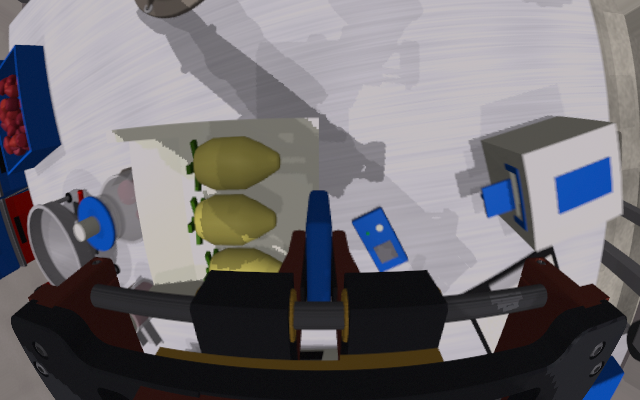

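View pics/side20.png

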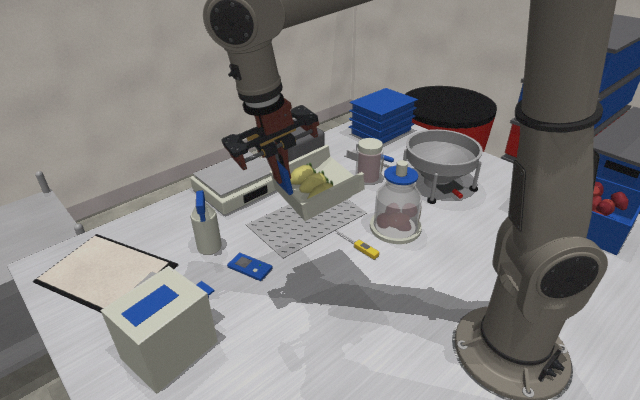

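```bash
cat > grows.py <<'E'
# grows.py x y z uheading theta n [prof]: pan-held rows. theta: spout-down tilt deg
from h import *
import sys
from scipy.spatial.transform import Slerp
a=list(map(float,sys.argv[1:7])); n=int(a[5])
def RT(h,th):
    h,th=np.radians(h),np.radians(th); u=np.array([np.cos(h),np.sin(h),0]); k=np.array([0,0,1.])
    y=np.cos(th)*u+np.sin(th)*k; z=np.sin(th)*u-np.cos(th)*k; return np.stack([np.cross(y,z),y,z],1)
o=arm.get_obs(); R0=R.from_quat(o['tcp_rot']); R1=R.from_matrix(RT(a[3],a[4])); p0=o['tcp_pos']; p1=np.array(a[:3])
y=R0.as_matrix()[:,1]; print('tcp',p0.round(4),'uhead',np.degrees(np.arctan2(y[1],y[0])).round(1),'theta',np.degrees(np.arcsin(y[2])).round(1),'j',o['joint_pos'].round(2),'w',round(o['width'],4),'F',np.round(o['wrist_force'],1))
s=np.linspace(0,1,n+1)
if len(sys.argv)>7: s=(1-np.cos(np.pi*s))/2
S=Slerp([0,1],R.concatenate([R0,R1])); 
for i in range(n):
    Ra,Rb=S(s[i]),S(s[i+1]); t=Ra.inv().apply((p1-p0)*(s[i+1]-s[i]))*100; w=np.degrees((Ra.inv()*Rb).as_rotvec())
    print(', '.join('%.1f'%v for v in [*t,*w]),'|%.1f %.1f'%(np.linalg.norm(t),np.linalg.norm(w)))
E
python3 grows.py .544 -.397 .345 49 -10 29 c
```

```text
tcp [0.4503 0.2533 0.3565] uhead 78.4 theta -9.6 j [-0.95  0.18  0.29  1.73  0.06  1.37  0.7 ] w 0.0116 F [ 0.  -0.6 -2.9]
-0.1, -0.2, 0.0, 0.0, 0.0, 0.1 |0.2 0.1
-0.2, -0.5, 0.1, 0.0, 0.0, 0.3 |0.6 0.3
-0.3, -0.9, 0.2, 0.0, 0.1, 0.4 |1.0 0.4
-0.5, -1.2, 0.2, 0.0, 0.1, 0.6 |1.3 0.6
-0.6, -1.5, 0.3, 0.0, 0.1, 0.7 |1.7 0.7
-0.7, -1.8, 0.3, 0.0, 0.2, 0.9 |2.0 0.9
-0.9, -2.1, 0.4, 0.0, 0.2, 1.0 |2.3 1.0
-1.0, -2.3, 0.4, 0.0, 0.2, 1.1 |2.6 1.2
-1.2, -2.5, 0.5, 0.0, 0.2, 1.2 |2.8 1.3
-1.3, -2.7, 0.5, 0.0, 0.2, 1.3 |3.0 1.4
-1.5, -2.8, 0.5, 0.0, 0.3, 1.4 |3.2 1.4
-1.6, -2.9, 0.6, 0.0, 0.3, 1.5 |3.4 1.5
-1.8, -2.9, 0.6, 0.0, 0.3, 1.5 |3.5 1.6
-1.9, -2.9, 0.6, 0.0, 0.3, 1.6 |3.5 1.6
-2.0, -2.9, 0.6, 0.0, 0.3, 1.6 |3.6 1.6
-2.0, -2.8, 0.6, 0.0, 0.3, 1.6 |3.5 1.6
-2.1, -2.7, 0.5, 0.0, 0.3, 1.5 |3.5 1.6
-2.1, -2.6, 0.5, 0.0, 0.3, 1.5 |3.4 1.5
-2.1, -2.4, 0.5, 0.0, 0.3, 1.4 |3.2 1.4
-2.0, -2.2, 0.4, 0.0, 0.2, 1.3 |3.0 1.4
-1.9, -2.0, 0.4, 0.0, 0.2, 1.2 |2.8 1.3
-1.8, -1.8, 0.4, 0.0, 0.2, 1.1 |2.6 1.2
-1.6, -1.6, 0.3, 0.0, 0.2, 1.0 |2.3 1.0
-1.4, -1.4, 0.3, 0.0, 0.2, 0.9 |2.0 0.9
-1.2, -1.1, 0.2, 0.0, 0.1, 0.7 |1.7 0.7
-1.0, -0.9, 0.2, 0.0, 0.1, 0.6 |1.3 0.6
-0.7, -0.6, 0.1, 0.0, 0.1, 0.4 |1.0 0.4
-0.4, -0.4, 0.1, 0.0, 0.0, 0.3 |0.6 0.3
-0.1, -0.1, 0.0, 0.0, 0.0, 0.1 |0.2 0.1
```

Emit:
{"op": "apply_moves", "data": {"moves": [-0.2,-0.5,0.1,0,0,0.3,0.5,-0.4,-1,0.2,0,0.1,0.5,0.5,-0.6,-1.5,0.3,0,0.1,0.8,0.5,-0.8,-2,0.4,0,0.2,1,0.5,-1.1,-2.4,0.4,0,0.2,1.1,0.5,-1.2,-2.7,0.5,0,0.2,1.3,0.5,-1.4,-2.8,0.5,0,0.3,1.4,0.5,-1.6,-2.9,0.6,0,0.3,1.5,0.5,-1.8,-2.9,0.6,0,0.3,1.5,0.5,-1.9,-2.9,0.6,0,0.3,1.6,0.5]}}

```text
time_s: 38.03
tcp_pos: [0.4906, 0.0041, 0.3479]
tcp_rot: [0.199, 0.976, -0.085, -0.019]
wrist_force: [0.8, 0.1, -3.4]
width: 0.0114
```

Emit:
{"op": "apply_moves", "data": {"moves": [-2,-2.9,0.6,0,0.3,1.6,0.5,-2,-2.8,0.6,0,0.3,1.6,0.5,-2.1,-2.7,0.5,0,0.3,1.5,0.5,-2.1,-2.6,0.5,0,0.3,1.5,0.5,-2.1,-2.4,0.5,0,0.3,1.4,0.5,-2,-2.2,0.4,0,0.2,1.3,0.5,-1.9,-2,0.4,0,0.2,1.2,0.5,-1.8,-1.8,0.4,0,0.2,1.1,0.5,-1.6,-1.6,0.3,0,0.2,1,0.5,-1.4,-1.4,0.3,0,0.2,0.9,0.5]}}

```text
time_s: 38.87
tcp_pos: [0.5455, -0.2879, 0.342]
tcp_rot: [0.311, 0.946, -0.083, -0.03]
wrist_force: [0.0, 0.2, -2.5]
width: 0.0116
```

Emit:
{"op": "apply_moves", "data": {"moves": [-1.2,-1.1,0.2,0,0.1,0.7,0.5,-1,-0.9,0.2,0,0.1,0.6,0.5,-0.7,-0.6,0.1,0,0.1,0.4,0.5,0,0,0,0,0,0,0.5,0,0,0,0,0,0,0.5]}}

```text
time_s: 39.28
tcp_pos: [0.5544, -0.3233, 0.3418]
tcp_rot: [0.324, 0.942, -0.082, -0.031]
wrist_force: [-0.2, 0.2, -2.4]
width: 0.0116
```

```bash
python3 grows.py .544 -.397 .345 49 -10 2
python3 - <<'E'
from h import *
for n in('wrist','top'):
    p,d=optics.camera(n);save(n+'21',p)
E
```

```text
tcp [ 0.5544 -0.3233  0.3418] uhead 52.1 theta -10.1 j [-0.13  0.43  0.69  1.53 -0.1   1.31  1.45] w 0.0116 F [-0.2  0.2 -2.4]
-1.9, -3.2, 0.4, -0.0, 0.1, 1.5 |3.7 1.5
-1.9, -3.2, 0.4, -0.0, 0.1, 1.5 |3.7 1.5
```

View pics/wrist21.png

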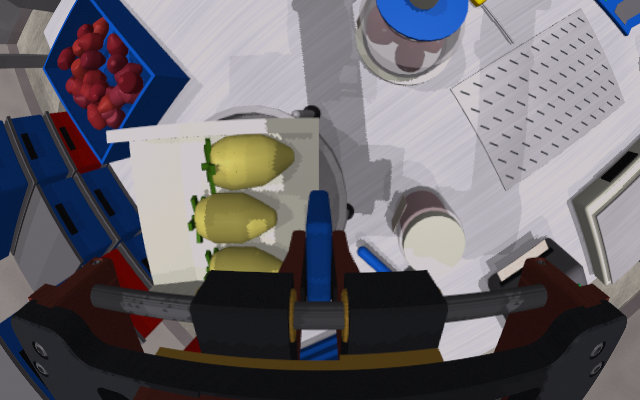

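View pics/top21.png

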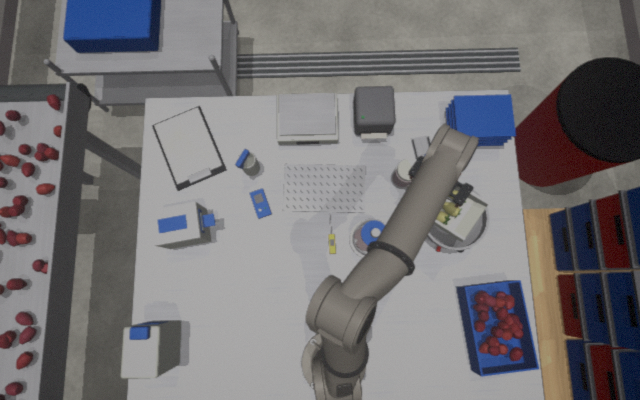

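Emit:
{"op": "apply_moves", "data": {"moves": [-0.9,-1.2,0.2,0,0.1,0.8,0.5,-0.9,-1.5,0.2,0,0.1,0.8,0.5,-0.9,-1.5,0.2,0,0,0.8,0.5,-0.7,-1,0.1,0,0,0.6,0.5,0,0,0,0,0,0,0.5]}}

```text
time_s: 39.8
tcp_pos: [0.5479, -0.3866, 0.3447]
tcp_rot: [0.349, 0.933, -0.083, -0.03]
wrist_force: [0.3, -1.2, -2.6]
width: 0.0117
```

```bash
python3 grows.py .551 -.389 .34 49 20 7
```

```text
tcp [ 0.5479 -0.3866  0.3447] uhead 49.0 theta -10.1 j [-0.03  0.48  0.71  1.46 -0.14  1.32  1.51] w 0.0117 F [ 0.3 -1.2 -2.6]
-0.1, 0.0, 0.1, -4.3, 0.0, -0.0 |0.1 4.3
-0.1, 0.0, 0.1, -4.3, 0.0, -0.0 |0.1 4.3
-0.1, 0.0, 0.1, -4.3, 0.0, -0.0 |0.1 4.3
-0.1, 0.0, 0.1, -4.3, 0.0, -0.0 |0.1 4.3
-0.1, -0.0, 0.1, -4.3, 0.0, -0.0 |0.1 4.3
-0.1, -0.0, 0.1, -4.3, 0.0, -0.0 |0.1 4.3
-0.1, -0.0, 0.1, -4.3, 0.0, -0.0 |0.1 4.3
```

Emit:
{"op": "apply_moves", "data": {"moves": [-0.1,0,0.1,-4.3,0,0,0.5,-0.1,0,0.1,-4.3,0,0,0.5,-0.1,0,0.1,-4.3,0,0,0.5,-0.1,0,0.1,-4.3,0,0,0.5,-0.1,0,0.1,-4.3,0,0,0.5,-0.1,0,0.1,-4.3,0,0,0.5,0,0,0.1,-4.3,0,0,0.5]}}

```text
time_s: 40.38
tcp_pos: [0.5547, -0.3868, 0.3379]
tcp_rot: [0.342, 0.923, 0.165, 0.062]
wrist_force: [1.2, 0.4, -3.9]
width: 0.0118
```

```bash
python3 grows.py .508 -.438 .34 49 70 10
```

```text
tcp [ 0.5547 -0.3868  0.3379] uhead 49.3 theta 20.3 j [ 0.31  0.46  0.55  1.49 -0.6   1.33  1.84] w 0.0118 F [ 1.2  0.4 -3.9]
0.0, -0.6, -0.3, -5.0, -0.0, 0.0 |0.7 5.0
0.0, -0.6, -0.3, -5.0, -0.0, 0.0 |0.7 5.0
0.0, -0.6, -0.4, -5.0, -0.0, 0.0 |0.7 5.0
0.0, -0.6, -0.4, -5.0, -0.0, 0.0 |0.7 5.0
0.0, -0.5, -0.5, -5.0, -0.0, 0.0 |0.7 5.0
0.0, -0.5, -0.5, -5.0, -0.0, 0.0 |0.7 5.0
0.0, -0.4, -0.5, -5.0, -0.0, 0.0 |0.7 5.0
0.0, -0.4, -0.6, -5.0, -0.0, 0.0 |0.7 5.0
0.0, -0.3, -0.6, -5.0, -0.0, 0.0 |0.7 5.0
0.0, -0.3, -0.6, -5.0, -0.0, 0.0 |0.7 5.0
```

Emit:
{"op": "apply_moves", "data": {"moves": [0,-0.6,-0.3,-5,0,0,0.5,0,-0.6,-0.3,-5,0,0,0.5,0,-0.6,-0.4,-5,0,0,0.5,0,-0.6,-0.4,-5,0,0,0.5,0,-0.5,-0.5,-5,0,0,0.5,0,-0.5,-0.5,-5,0,0,0.5,0,-0.4,-0.5,-5,0,0,0.5,0,-0.4,-0.6,-5,0,0,0.5,0,-0.3,-0.6,-5,0,0,0.5,0,-0.3,-0.6,-5,0,0,0.5]}}

```text
time_s: 41.22
tcp_pos: [0.509, -0.4401, 0.3402]
tcp_rot: [0.284, 0.767, 0.539, 0.201]
wrist_force: [-0.3, 0.5, -2.3]
width: 0.0117
```

Emit:
{"op": "apply_moves", "data": {"moves": [0,0,0,0,0,0,0.5,0,0,0,0,0,0,0.5,0,0,0,0,0,0,0.5,0,0,0,0,0,0,0.5]}}

```text
time_s: 41.55
tcp_pos: [0.5103, -0.439, 0.3412]
tcp_rot: [0.284, 0.769, 0.537, 0.201]
wrist_force: [0.9, 0.4, -0.8]
width: 0.0118
```

```bash
python3 grows.py .508 -.438 .34 49 70 1
python3 - <<'E'
from h import *
for n in('wrist','top','side'):
    p,d=optics.camera(n);save(n+'22',p)
E
```

```text
tcp [ 0.5103 -0.439   0.3412] uhead 50.0 theta 69.9 j [ 0.84  0.69  0.31  1.5  -1.23  1.77  2.31] w 0.0118 F [ 0.9  0.4 -0.8]
0.2, -0.1, -0.0, -0.0, -0.2, 0.3 |0.3 0.4
```

View pics/wrist22.png

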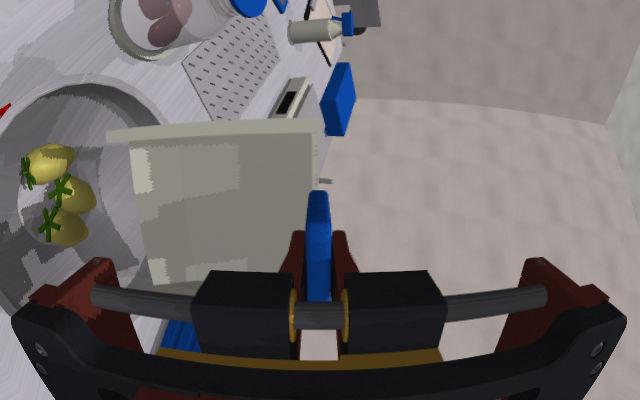

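View pics/side22.png

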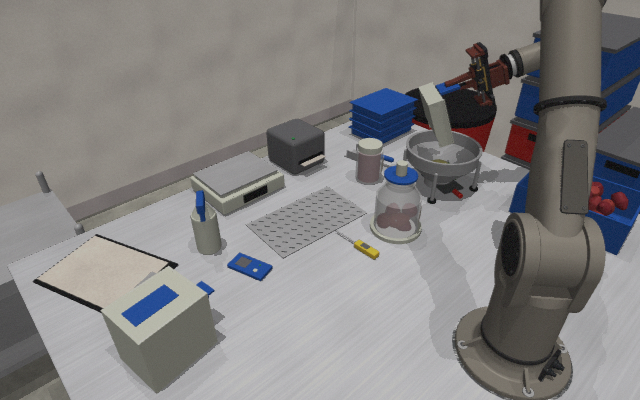

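The wrist view shows the pan empty and all three rejects in the hopper at (48,160), (70,195) and (65,225). Now I'll return the pan.

Emit:
{"op": "apply_moves", "data": {"moves": [0,0.5,0.5,7,0,0,0.5,0,0.5,0.5,7,0,0,0.5,0,0.5,0.5,7,0,0,0.5,0,0.5,0.4,7,0,0,0.5,0,0.5,0,7,0,0,0.5,0,0.5,0,7,0,0,0.5,0,0.5,0,7,0,0,0.5,0,0.5,0,7,0,0,0.5,0,0.5,0,7,0,0,0.5,0,0.5,0,7,0,0,0.5]}}

```text
time_s: 42.53
tcp_pos: [0.5443, -0.3996, 0.3623]
tcp_rot: [0.349, 0.937, -0.002, 0.002]
wrist_force: [0.6, 0.6, -3.2]
width: 0.0121
```

```bash
python3 grows.py .446 .233 .345 78.4 0 20
```

```text
tcp [ 0.5443 -0.3996  0.3623] uhead 49.2 theta -0.2 j [ 0.1   0.45  0.65  1.43 -0.27  1.34  1.62] w 0.0121 F [ 0.6  0.6 -3.2]
2.4, 2.1, 0.1, -0.0, 0.0, -1.5 |3.2 1.5
2.4, 2.1, 0.1, -0.0, 0.0, -1.5 |3.2 1.5
2.3, 2.2, 0.1, -0.0, 0.0, -1.5 |3.2 1.5
2.3, 2.3, 0.1, -0.0, 0.0, -1.5 |3.2 1.5
2.2, 2.3, 0.1, -0.0, 0.0, -1.5 |3.2 1.5
2.2, 2.4, 0.1, -0.0, 0.0, -1.5 |3.2 1.5
2.1, 2.4, 0.1, -0.0, 0.0, -1.5 |3.2 1.5
2.0, 2.5, 0.1, -0.0, 0.0, -1.5 |3.2 1.5
2.0, 2.5, 0.1, -0.0, 0.0, -1.5 |3.2 1.5
1.9, 2.6, 0.1, -0.0, 0.0, -1.5 |3.2 1.5
1.8, 2.6, 0.1, -0.0, 0.0, -1.5 |3.2 1.5
1.8, 2.7, 0.1, -0.0, 0.0, -1.5 |3.2 1.5
1.7, 2.7, 0.1, -0.0, 0.0, -1.5 |3.2 1.5
1.6, 2.8, 0.1, -0.0, 0.0, -1.5 |3.2 1.5
1.6, 2.8, 0.1, -0.0, 0.0, -1.5 |3.2 1.5
1.5, 2.8, 0.1, -0.0, 0.0, -1.5 |3.2 1.5
1.4, 2.9, 0.1, -0.0, 0.0, -1.5 |3.2 1.5
1.3, 2.9, 0.1, -0.0, 0.0, -1.5 |3.2 1.5
1.3, 2.9, 0.1, -0.0, 0.0, -1.5 |3.2 1.5
1.2, 3.0, 0.1, -0.0, 0.0, -1.5 |3.2 1.5
```

Emit:
{"op": "apply_moves", "data": {"moves": [2.4,2.1,0.1,0,0,-1.5,0.5,2.4,2.1,0.1,0,0,-1.5,0.5,2.3,2.2,0.1,0,0,-1.5,0.5,2.3,2.3,0.1,0,0,-1.5,0.5,2.2,2.3,0.1,0,0,-1.5,0.5,2.2,2.4,0.1,0,0,-1.5,0.5,2.1,2.4,0.1,0,0,-1.5,0.5,2,2.5,0.1,0,0,-1.5,0.5,2,2.5,0,0,0,-1.5,0.5,1.9,2.6,0,0,0,-1.5,0.5]}}

```text
time_s: 43.37
tcp_pos: [0.4932, -0.0812, 0.3522]
tcp_rot: [0.223, 0.975, 0.001, 0.001]
wrist_force: [0.7, 0.5, -1.1]
width: 0.0119
```

Emit:
{"op": "apply_moves", "data": {"moves": [1.8,2.6,0.1,0,0,-1.5,0.5,1.8,2.7,0.1,0,0,-1.5,0.5,1.7,2.7,0.1,0,0,-1.5,0.5,1.6,2.8,0.1,0,0,-1.5,0.5,1.6,2.8,0.1,0,0,-1.5,0.5,1.5,2.8,0.1,0,0,-1.5,0.5,1.4,2.9,0.1,0,0,-1.5,0.5,1.3,2.9,0.1,0,0,-1.5,0.5,1.3,2.9,0,0,0,-1.5,0.5,0,0,0,0,0,0,0.5]}}

```text
time_s: 44.2
tcp_pos: [0.4448, 0.2083, 0.3438]
tcp_rot: [0.102, 0.995, 0.002, 0.0]
wrist_force: [0.2, 0.5, -1.6]
width: 0.0118
```

```bash
python3 grows.py .446 .233 .10 78.4 0 7;python3 - <<'E'
from h import *
for n in('side',):
    p,d=optics.camera(n);save(n+'23',p)
E
```

```text
tcp [0.4448 0.2083 0.3438] uhead 78.3 theta 0.2 j [-0.74  0.07  0.19  1.86 -0.02  1.21  0.82] w 0.0118 F [ 0.2  0.5 -1.6]
0.1, 0.3, 3.5, 0.0, 0.0, -0.0 |3.5 0.0
0.1, 0.3, 3.5, 0.0, 0.0, -0.0 |3.5 0.0
0.1, 0.3, 3.5, 0.0, 0.0, -0.0 |3.5 0.0
0.1, 0.3, 3.5, 0.0, 0.0, -0.0 |3.5 0.0
0.1, 0.3, 3.5, 0.0, 0.0, -0.0 |3.5 0.0
0.1, 0.3, 3.5, 0.0, 0.0, -0.0 |3.5 0.0
0.1, 0.3, 3.5, 0.0, 0.0, -0.0 |3.5 0.0
```

View pics/side23.png

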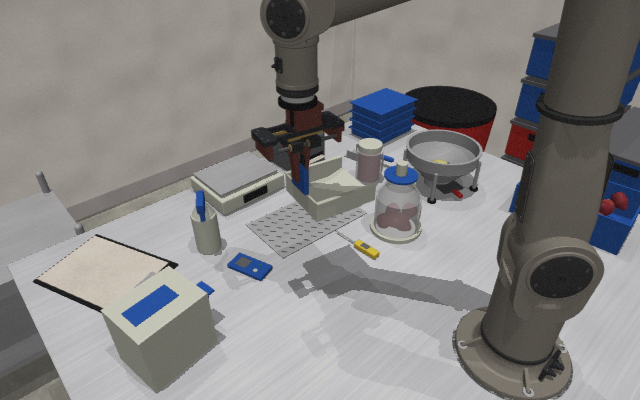

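Emit:
{"op": "apply_moves", "data": {"moves": [0.1,0.4,3,0,0,0,0.5,0.1,0.4,3.5,0,0,0,0.5,0.1,0.4,3.5,0,0,0,0.5,0,0.4,3.5,0,0,0,0.5,0,0.4,3.5,0,0,0,0.5,0,0.4,3,0,0,0,0.5,0,0,2,0,0,0,0.5,0,0,1,0,0,0,0.5,0,0,0,0,0,0,0.5,0,0,0,0,0,0,0.5]}}

```text
time_s: 45.08
tcp_pos: [0.4505, 0.2246, 0.1141]
tcp_rot: [0.108, 0.994, 0.0, 0.001]
wrist_force: [0.4, -0.4, -1.4]
width: 0.012
```

```bash
python3 grows.py .446 .233 .09 78.4 0 1
```

```text
tcp [0.4505 0.2246 0.1141] uhead 77.6 theta 0.0 j [-0.72  0.37  0.16  2.08 -0.09  0.69  0.85] w 0.012 F [ 0.4 -0.4 -1.4]
0.6, 0.7, 2.4, 0.0, 0.1, -0.8 |2.6 0.8
```

Emit:
{"op": "apply_moves", "data": {"moves": [0.4,0.7,0.9,0,0,-0.6,0.5,0,0,0.8,0,0,0,0.5,0,0,0.4,0,0,0,0.5,0,0,0,0,0,0,0.5,0,0,0,0,0,0,0.5]}}

```text
time_s: 45.5
tcp_pos: [0.4475, 0.2325, 0.0922]
tcp_rot: [0.102, 0.995, -0.0, 0.001]
wrist_force: [-0.1, 0.1, -2.1]
width: 0.0119
```

Emit:
{"op": "apply_moves", "data": {"moves": [0,0,0.25,0,0,0,0.5,0,0,0,0,0,0,0.5,0,0,0,0,0,0,0.5]}}

```text
time_s: 45.75
tcp_pos: [0.4477, 0.2325, 0.0899]
tcp_rot: [0.102, 0.995, -0.0, 0.001]
wrist_force: [1.3, -0.4, -1.1]
width: 0.012
```

Emit:
{"op": "apply_moves", "data": {"moves": [0,0,0.12,0,0,0,0.5,0,0,0,0,0,0,0.5,0,0,0,0,0,0,2,0,0,0,0,0,0,5,0,0,0,0,0,0,5,0,0,0,0,0,0,5,0,0,-2,0,0,0,5,0,0,-4,0,0,0,5,0,0,-4,0,0,0,5], "squeeze": 15}}

```text
time_s: 46.5
tcp_pos: [0.4464, 0.2318, 0.1887]
tcp_rot: [0.102, 0.995, -0.001, -0.001]
wrist_force: [0.1, -0.1, 0.4]
width: 0.0497
```

Emit:
{"op": "apply_moves", "data": {"moves": [0,0,-4,0,0,0,7,0,0,-4,0,0,0,8,-2,0,-3,0,0,0,8,-3,0,-1,0,0,0,8,-3,0,0,0,0,0,8,0,0,0,0,0,0,8,0,0,0,0,0,0,8]}}

```text
time_s: 47.08
tcp_pos: [0.5263, 0.2156, 0.3084]
tcp_rot: [0.103, 0.995, -0.0, 0.001]
wrist_force: [-0.2, 0.3, -0.1]
width: 0.08
```

```bash
cat > log.py <<'E'
from h import *
import sys
for n in sys.argv[2:]:
    c=cal(n);p,d=optics.camera(n);save(n+sys.argv[1],p);np.savez('pics/%s%s.npz'%(n,sys.argv[1]),p=p,d=d,K=c[0],R=c[1],t=c[2])
    W=cloud(n,d,c);hsv=cv2.cvtColor(p,cv2.COLOR_RGB2HSV);m=cv2.inRange(hsv,(100,120,40),(125,255,255))
    k,lab,st,ce=cv2.connectedComponentsWithStats(m)
    for i in range(1,k):
        if st[i,4]<100: continue
        s=W[(lab==i)&(d>0)]
        if len(s)<50: continue
        md=np.median(s,0)
        if not(.3<md[0]<.8 and .1<md[1]<.65 and md[2]<.18): continue
        s=s[abs(s[:,2]-md[2])<.006]; r=cv2.minAreaRect(s[:,:2].astype(np.float32))
        print(n,ce[i].round(0),'z',md[2].round(4),np.round(r[0],4),np.round(r[1],4),round(r[2],1))
print(arm.get_obs()['tcp_pos'],arm.get_obs()['time_s'])
E
python3 log.py 24 wrist side top
```

```text
wrist [319. 108.] z 0.1044 [0.4486 0.2342] [0.0101 0.0575] 78.1
wrist [580. 116.] z 0.1554 [0.4981 0.559 ] [0.0496 0.1019] 9.1
wrist [517. 131.] z 0.128 [0.5129 0.4689] [0.0859 0.0051] 8.9
wrist [494. 135.] z 0.0998 [0.5164 0.448 ] [0.045  0.0471] 9.0
wrist [361. 195.] z 0.0116 [0.5923 0.271 ] [0.1096 0.0549] 18.9
wrist [415. 344.] z 0.1748 [0.7446 0.2955] [0.0123 0.0219] 89.8
side [200. 204.] z 0.1775 [0.7254 0.314 ] [0.0181 0.0681] 60.1
side [251. 267.] z 0.0118 [0.592  0.2723] [0.1102 0.0566] 19.5
side [294. 269.] z 0.0861 [0.4458 0.2405] [0.0108 0.056 ] 89.3
side [205. 287.] z 0.0999 [0.5178 0.434 ] [0.044  0.0165] 7.6
side [149. 305.] z 0.1557 [0.4983 0.5588] [0.052  0.1007] 8.9
top [208. 220.] z 0.1002 [0.5152 0.444 ] [0.0414 0.0405] 10.7
top [172. 224.] z 0.1554 [0.4962 0.557 ] [0.0455 0.0952] 10.4
[0.5242964  0.2168005  0.30810064] 47.2333
```

View pics/wrist24.png

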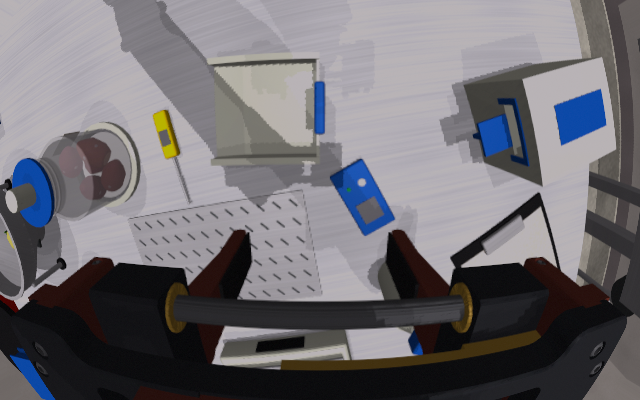

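View pics/side24.png

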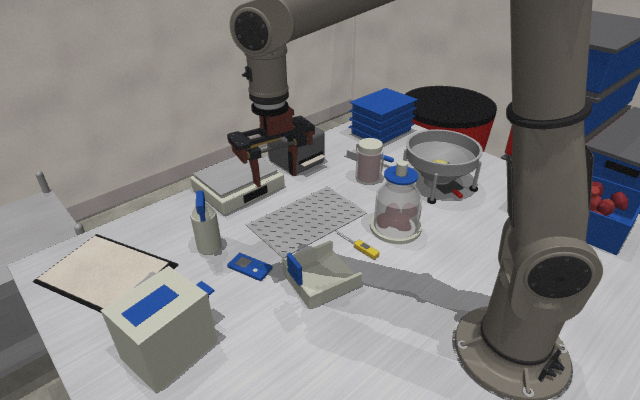

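```bash
python3 rows.py .551 .258 .15 19 6
python3 - <<'E'
from h import *
z=np.load('pics/side24.npz');W=cloud('side',z['d'],(z['K'],z['R'],z['t']));q=W[z['d']>0]
z=np.load('pics/wrist24.npz');W=cloud('wrist',z['d'],(z['K'],z['R'],z['t']));q2=W[z['d']>0]
for q in(q,q2):
    s=q[(abs(q[:,0]-.432)<.06)&(abs(q[:,1]-.16)<.05)&(q[:,2]<.012)&(q[:,2]>-.006)]
    A=np.c_[s[:,:2]-s[:,:2].mean(0),np.ones(len(s))];k=np.linalg.lstsq(A,s[:,2],rcond=None)[0];print('pan floor',len(s),k.round(4))
    s=q[(abs(q[:,0]-.72)<.06)&(abs(q[:,1]-.305)<.06)&(q[:,2]<.12)&(q[:,2]>.03)]
    if len(s): print('spray',s.min(0),s.max(0))
E
```

```text
tcp [0.5243 0.2168 0.3081] cur 168.3 turn -30.663786778432666 step 2.76 j [-0.69  0.24  0.23  1.75 -0.06  1.16  0.92]
-0.3, 0.8, 2.6, 0, 0, -5.1
-0.4, 0.7, 2.6, 0, 0, -5.1
-0.4, 0.7, 2.6, 0, 0, -5.1
-0.5, 0.7, 2.6, 0, 0, -5.1
-0.5, 0.6, 2.6, 0, 0, -5.1
-0.6, 0.6, 2.6, 0, 0, -5.1
pan floor 906 [-0.0147 -0.0186  0.0047]
spray [0.70001812 0.27570993 0.03012082] [0.76090679 0.34212597 0.11997023]
pan floor 5603 [-0.0112 -0.0225  0.0041]
spray [0.70754598 0.27363559 0.03008248] [0.76630766 0.29151033 0.1198423 ]
```

Emit:
{"op": "apply_moves", "data": {"moves": [-0.3,0.8,2.6,0,0,-5.1,8,-0.4,0.7,2.6,0,0,-5.1,8,-0.4,0.7,2.6,0,0,-5.1,8,-0.5,0.7,2.6,0,0,-5.1,8,-0.5,0.6,2.6,0,0,-5.1,8,-0.6,0.6,2.6,0,0,-5.1,8,0,0,0,0,0,0,8,0,0,0,0,0,0,8]}}

```text
time_s: 47.9
tcp_pos: [0.5507, 0.2584, 0.1518]
tcp_rot: [-0.163, 0.987, -0.001, -0.001]
wrist_force: [-0.2, 0.7, 0.2]
width: 0.08
```

```bash
python3 log.py 25 wrist; python3 plan.py .551 .2575 .022 19
```

```text
wrist [332.  68.] z 0.1044 [0.4491 0.2335] [0.0117 0.0588] 78.3
wrist [315. 226.] z 0.0116 [0.5927 0.2707] [0.1089 0.0554] 18.4
wrist [579. 239.] z 0.1272 [0.4961 0.4653] [0.0502 0.006 ] 10.2
wrist [535. 244.] z 0.0997 [0.5112 0.4469] [0.035  0.0474] 11.0
wrist [628. 287.] z 0.1555 [0.5012 0.547 ] [0.0497 0.0797] 8.3
[0.55180374 0.25828839 0.15341041] 47.95
t 47.95 tcp [0.5518 0.2583 0.1534] cur -161.3 tilt 0.07 w 0.0796 j7 1.41
wz -0.3  tx 0.10 ty -0.05 tz 13.14  rows>=1
```

View pics/wrist25.png

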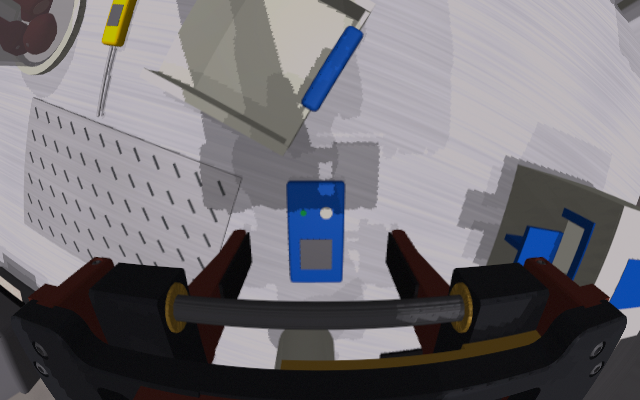

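Emit:
{"op": "apply_moves", "data": {"moves": [0,-0.1,3.5,0,0,-0.2,8,0,0,3.5,0,0,0,8,0,0,3.2,0,0,0,8,0,0,2,0,0,0,8,0,0,0.4,0,0,0,8,0,0,0,0,0,0,8,0,0,0,0,0,0,8]}}

```text
time_s: 48.53
tcp_pos: [0.5543, 0.2578, 0.0291]
tcp_rot: [-0.165, 0.986, 0.0, 0.002]
wrist_force: [-0.8, -0.3, 0.7]
width: 0.08
```

```bash
python3 plan.py .5518 .257 .022 19
```

```text
t 48.53 tcp [0.5543 0.2578 0.0291] cur -161.0 tilt 0.27 w 0.08 j7 1.43
wz 0.0  tx 0.26 ty 0.01 tz 0.71  rows>=1
```

Emit:
{"op": "apply_moves", "data": {"moves": [0.3,0,0.6,0,0,0,8,0,0,0,0,0,0,8,0,0,0,0,0,0,4.5,0,0,0,0,0,0,4.5,0,0,0,0,0,0,4.5,0,0,0,0,0,0,4.5,0,0,0,0,0,0,4.5], "squeeze": 30}}

```text
time_s: 49.12
tcp_pos: [0.5503, 0.2563, 0.0211]
tcp_rot: [-0.166, 0.986, -0.0, 0.001]
wrist_force: [0.2, 1.1, 2.1]
width: 0.0557
```

Emit:
{"op": "apply_moves", "data": {"moves": [0,0,-1,0,0,0,4.5,0,0,-2.5,0,0,0,4.5,0,0,-3.5,0,0,0,4.5,0,0,-3.5,0,0,0,4.5,0,0,-3.5,0,0,0,4.5,0,0,-3,0,0,0,4.5,0,0,0,0,0,0,4.5], "squeeze": 45}}

```text
time_s: 49.7
tcp_pos: [0.553, 0.2578, 0.1981]
tcp_rot: [-0.165, 0.986, 0.002, 0.006]
wrist_force: [1.5, 0.2, -1.3]
width: 0.0557
```

```bash
python3 rows.py .536 .32 .19 99 13; python3 log.py 26 wrist side
```

```text
tcp [0.553  0.2578 0.1981] cur -161.0 turn -79.96083413499241 step 0.5 j [-0.63  0.41  0.11  1.78 -0.05  0.95  1.41]
-0.0, 0.5, 0.1, 0, 0, -6.2
-0.1, 0.5, 0.1, 0, 0, -6.2
-0.1, 0.5, 0.1, 0, 0, -6.2
-0.2, 0.5, 0.1, 0, 0, -6.2
-0.2, 0.4, 0.1, 0, 0, -6.2
-0.3, 0.4, 0.1, 0, 0, -6.2
-0.3, 0.4, 0.1, 0, 0, -6.2
-0.4, 0.3, 0.1, 0, 0, -6.2
-0.4, 0.3, 0.1, 0, 0, -6.2
-0.4, 0.3, 0.1, 0, 0, -6.2
-0.5, 0.2, 0.1, 0, 0, -6.2
-0.5, 0.2, 0.1, 0, 0, -6.2
-0.5, 0.1, 0.1, 0, 0, -6.2
wrist [331.  71.] z 0.1044 [0.4491 0.2333] [0.0115 0.0583] 78.2
wrist [547. 220.] z 0.1267 [0.4991 0.4654] [0.0573 0.0055] 7.4
wrist [509. 228.] z 0.0997 [0.5168 0.4473] [0.0447 0.0465] 8.9
wrist [607. 261.] z 0.1555 [0.4982 0.5576] [0.0499 0.101 ] 9.6
wrist [515. 268.] z 0.1033 [0.552  0.4749] [0.0101 0.0045] 12.0
side [200. 204.] z 0.1774 [0.7248 0.3145] [0.0179 0.0697] 59.8
side [294. 268.] z 0.0868 [0.4466 0.2398] [0.0095 0.058 ] 87.4
side [205. 287.] z 0.1002 [0.5187 0.4349] [0.0469 0.0157] 6.6
side [149. 305.] z 0.1556 [0.4991 0.5592] [0.052  0.0992] 9.4
[0.55027421 0.2565961  0.19246494] 49.8
```

View pics/side26.png

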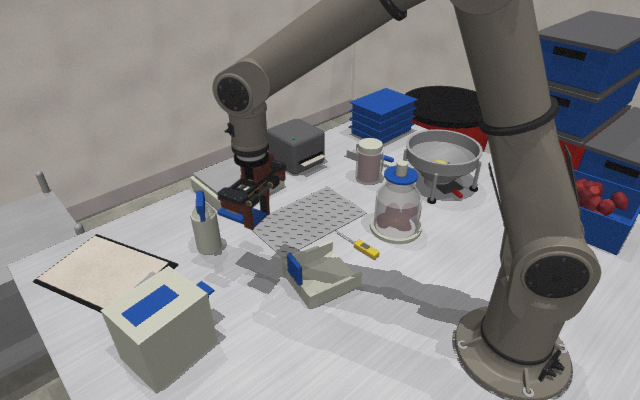

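Emit:
{"op": "apply_moves", "data": {"moves": [0,0.5,-0.3,0,0,-6.2,4.5,-0.1,0.5,-0.3,0,0,-6.2,4.5,-0.1,0.5,0,0,0,-6.2,4.5,-0.2,0.5,0,0,0,-6.2,4.5,-0.2,0.4,0,0,0,-6.2,4.5,-0.3,0.4,0,0,0,-6.2,4.5,-0.3,0.4,0,0,0,-6.2,4.5,-0.4,0.3,0,0,0,-6.2,4.5,-0.4,0.3,0,0,0,-6.2,4.5,-0.4,0.3,0,0,0,-6.2,4.5]}}

```text
time_s: 50.63
tcp_pos: [0.5344, 0.3037, 0.1946]
tcp_rot: [-0.652, 0.758, -0.0, -0.001]
wrist_force: [-0.2, 0.9, -1.4]
width: 0.0557
```

Emit:
{"op": "apply_moves", "data": {"moves": [-0.5,0.2,0,0,0,-6.2,4.5,-0.5,0.2,0,0,0,-6.2,4.5,-0.5,0.1,0,0,0,-5.6,4.5,0,0,0,0,0,0,4.5,0,0,0,0,0,0,4.5,0,0,0,0,0,0,4.5]}}

```text
time_s: 51.13
tcp_pos: [0.5309, 0.3186, 0.1957]
tcp_rot: [0.76, -0.65, 0.001, 0.001]
wrist_force: [0.2, -0.8, -0.2]
width: 0.0557
```

```bash
python3 log.py 27 wrist; python3 plan.py .533 .341 .127 99
```

```text
wrist [428. 119.] z 0.1038 [0.4495 0.2337] [0.0124 0.0595] 78.4
wrist [ 68. 187.] z 0.173 [0.7266 0.3123] [0.0212 0.07  ] 59.0
[0.53112969 0.31868484 0.19593296] 51.1833
t 51.18 tcp [0.5311 0.3187 0.1959] cur -81.1 tilt 0.08 w 0.0556 j7 2.57
wz -0.1  tx -2.17 ty -0.53 tz 6.89  rows>=1
```

View pics/wrist27.png

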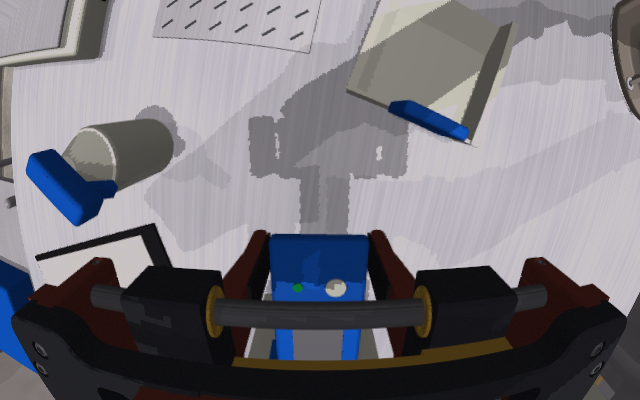

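```bash
cat > held.py <<'E'
from h import *
import sys
ex=np.array([np.cos(np.radians(99)),np.sin(np.radians(99))]);ey=np.array([-ex[1],ex[0]]);S=np.array([.513,.469])
for n in sys.argv[2:]:
    c=cal(n);o=arm.get_obs();p,d=optics.camera(n);save(n+sys.argv[1],p)
    W=cloud(n,d,c);hsv=cv2.cvtColor(p,cv2.COLOR_RGB2HSV);m=cv2.inRange(hsv,(95,100,30),(125,255,255))>0
    s=W[m&(d>0)];T=o['tcp_pos'];a=(s[:,:2]-T[:2])@ex;b=(s[:,:2]-T[:2])@ey
    k=(a>-.03)&(a<.12)&(abs(b)<.045)&(abs(s[:,2]-(T[2]-.009))<.03);s=s[k];a=a[k];b=b[k]
    if len(s)<20: print(n,'few',len(s));continue
    md=np.median(s[:,2]);k=abs(s[:,2]-md)<.012;s,a,b=s[k],a[k],b[k]
    q=np.linalg.lstsq(np.c_[a,b,np.ones(len(a))],s[:,2]-T[2],rcond=None)[0]
    r=cv2.minAreaRect(s[:,:2].astype(np.float32))
    print(n,len(s),'along',a.min().round(3),a.max().round(3),'lat',b.min().round(4),b.max().round(4),'slope',q.round(4),'rect',np.round(r[0],4),np.round(r[1],4),round(r[2],1))
    print('TCP rel slot along,lat',((T[:2]-S)@ex).round(4),((T[:2]-S)@ey).round(4),'z',T[2].round(4))
E
python3 held.py 28 wrist side top
```

```text
wrist 7146 along -0.009 0.085 lat -0.029 0.0281 slope [ 0.012   0.001  -0.0101] rect [0.5256 0.3563] [0.0563 0.0947] 8.2
TCP rel slot along,lat -0.1513 0.0056 z 0.1959
side 731 along -0.006 0.104 lat -0.0288 0.0306 slope [-0.0162 -0.0502 -0.0091] rect [0.5225 0.3673] [0.0578 0.1093] 7.7
TCP rel slot along,lat -0.1512 0.0055 z 0.1962
top 42 along 0.076 0.101 lat -0.0019 0.0289 slope [-0.107  -0.0044  0.0008] rect [0.4996 0.4083] [0.0354 0.017 ] 45.3
TCP rel slot along,lat -0.1511 0.0054 z 0.1965
```

View pics/side28.png

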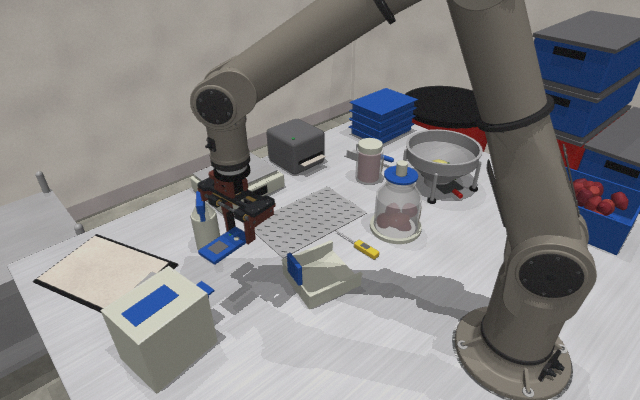

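Emit:
{"op": "apply_moves", "data": {"moves": [0.5,-0.5,2,0,0,-0.8,4.5,0,0,2.5,0,0,0,4.5,0,0,2,0,0,0,4.5,0,0,0.3,0,0,0,4.5,0,0,0,0,0,0,4.5,0,0,0,0,0,0,4.5]}}

```text
time_s: 51.83
tcp_pos: [0.5376, 0.3157, 0.1297]
tcp_rot: [0.765, -0.644, 0.001, -0.001]
wrist_force: [0.1, 0.5, -0.5]
width: 0.0557
```

```bash
python3 held.py 29 wrist side; python3 plan.py .5363 .322 .1275 99
```

```text
wrist 7144 along -0.009 0.085 lat -0.028 0.0283 slope [ 0.0138 -0.0011 -0.0101] rect [0.5315 0.3533] [0.0561 0.0944] 9.2
TCP rel slot along,lat -0.1553 -0.0003 z 0.1297
side 701 along -0.006 0.104 lat -0.0294 0.0315 slope [-0.0135 -0.0397 -0.0091] rect [0.5288 0.3641] [0.0603 0.1101] 9.8
TCP rel slot along,lat -0.1551 -0.0006 z 0.1302
t 51.93 tcp [0.538  0.316  0.1304] cur -80.1 tilt 0.24 w 0.0555 j7 2.57
wz 0.9  tx -0.62 ty 0.08 tz 0.29  rows>=1
```

Emit:
{"op": "apply_moves", "data": {"moves": [0,0,0.35,0,0,0.4,4.5,-1,0,0,0,0,0,4.5,-2,0,0,0,0,0,4.5,-1.2,0,0,0,0,0,4.5,0,0,0,0,0,0,4.5,0,0,0,0,0,0,4.5]}}

```text
time_s: 52.43
tcp_pos: [0.5297, 0.3579, 0.1253]
tcp_rot: [0.764, -0.645, 0.001, -0.001]
wrist_force: [-0.5, -0.2, -1.2]
width: 0.0557
```

```bash
python3 held.py 30 wrist side
```

```text
wrist 7155 along -0.009 0.085 lat -0.028 0.028 slope [ 0.0136 -0.0003 -0.0101] rect [0.5237 0.3955] [0.0561 0.0945] 9.0
TCP rel slot along,lat -0.1123 0.0009 z 0.1253
side 638 along -0.005 0.094 lat -0.0279 0.0305 slope [-0.0073 -0.0497 -0.0094] rect [0.5219 0.4002] [0.0579 0.0997] 9.6
TCP rel slot along,lat -0.1137 0.0006 z 0.1252
```

```bash
python3 -c "
import cv2
p=cv2.imread('pics/side30.png')[200:380,100:300];cv2.imwrite('pics/side30z.png',cv2.resize(p,None,fx=3.3,fy=3.3,interpolation=2))"
```

```text
(no output)
```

View pics/side30z.png

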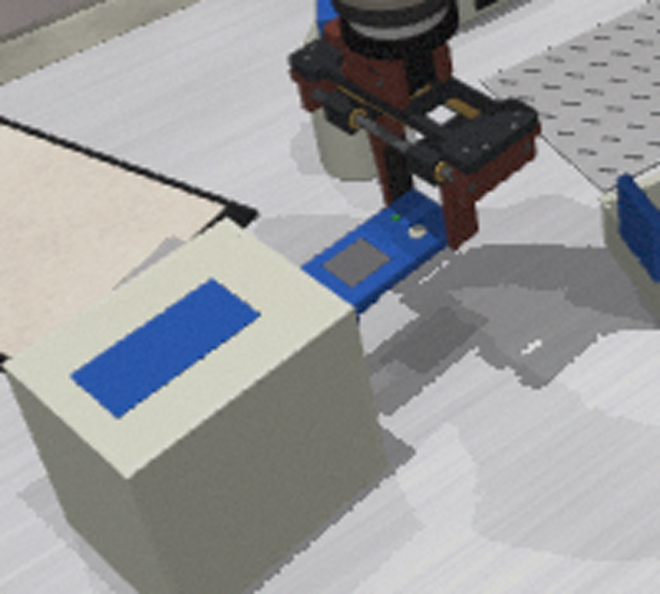

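Emit:
{"op": "apply_moves", "data": {"moves": [-1,-0.1,-0.15,0,0,0,4.5,-1.2,0,0,0,0,0,4.5,-1,0,0,0,0,0,4.5,0,0,0,0,0,0,4.5]}}

```text
time_s: 52.87
tcp_pos: [0.5245, 0.3923, 0.1269]
tcp_rot: [0.764, -0.645, -0.0, -0.001]
wrist_force: [-0.2, 1.0, -0.0]
width: 0.0554
```

```bash
python3 held.py 31 wrist
```

```text
wrist 7636 along -0.009 0.083 lat -0.0448 0.0431 slope [ 0.005  -0.0031 -0.01  ] rect [0.5196 0.4292] [0.0879 0.0926] 9.1
TCP rel slot along,lat -0.0775 0.0006 z 0.1269
```

Emit:
{"op": "apply_moves", "data": {"moves": [-1.5,0,0,0,0,0,4.5,-1.8,0,0,0,0,0,4.5,-1.5,0,0,0,0,0,4.5,-0.7,0,0,0,0,0,4.5,0,0,0,0,0,0,4.5,0,0,0,0,0,0,4.5]}}

```text
time_s: 53.42
tcp_pos: [0.5165, 0.4434, 0.1265]
tcp_rot: [0.764, -0.646, 0.001, -0.0]
wrist_force: [0.2, -0.2, -0.7]
width: 0.0555
```

```bash
python3 held.py 32 wrist side
```

```text
wrist 6221 along -0.009 0.031 lat -0.0318 0.0335 slope [ 0.1297 -0.0005 -0.0103] rect [0.5137 0.4535] [0.0654 0.0394] 8.0
TCP rel slot along,lat -0.0259 0.0006 z 0.1265
side 78 along -0.007 0.008 lat -0.028 0.0184 slope [ 0.0876 -0.0017 -0.0092] rect [0.5217 0.4435] [0.0465 0.0148] 9.1
TCP rel slot along,lat -0.027 0.0002 z 0.1265
```

View pics/wrist32.png

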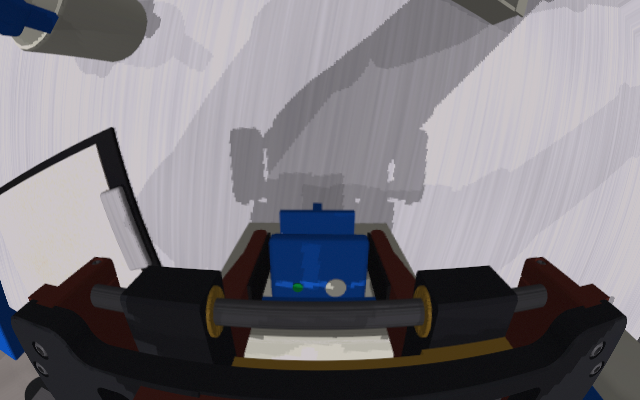

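View pics/side32.png

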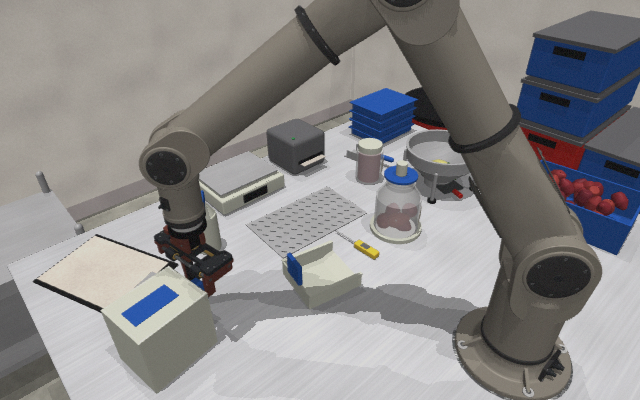

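Emit:
{"op": "apply_moves", "data": {"moves": [-0.6,0,0.2,0,0,0,4.5,0,0,0,0,0,0,4.5,0,0,0,0,0,0,7.5,0,0,0,0,0,0,7.5,0,0,0,0,0,0,7.5,0,0,0,0,0,0,7.5,0,0,0,0,0,0,7.5]}}

```text
time_s: 54.1
tcp_pos: [0.516, 0.4486, 0.1248]
tcp_rot: [0.763, -0.646, 0.001, -0.001]
wrist_force: [-0.2, 0.4, -0.2]
width: 0.0751
```

```bash
python3 held.py 33 wrist
```

```text
wrist 5181 along -0.024 0.023 lat -0.0411 0.0413 slope [ 0.0349  0.0021 -0.0249] rect [0.5163 0.4478] [0.0823 0.0463] 9.7
TCP rel slot along,lat -0.0207 0.0002 z 0.1248
```

View pics/wrist33.png

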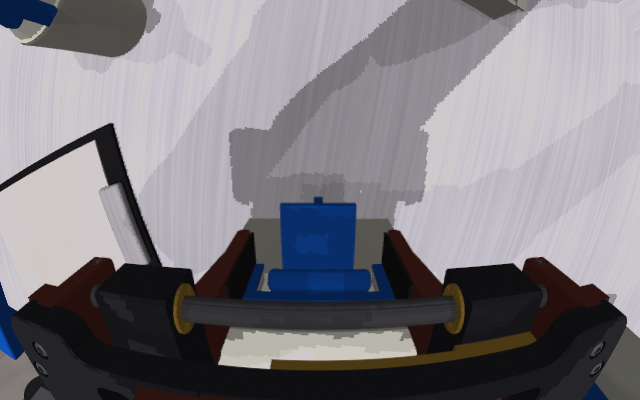

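Emit:
{"op": "apply_moves", "data": {"moves": [0,0,0,0,0,0,8,0,0,0,0,0,0,8,2,0,0,0,0,0,8,3,0,0,0,0,0,8,3,0,0,0,0,0,8,3,0,-1,0,0,0,8,0,0,0,0,0,0,8]}}

```text
time_s: 54.73
tcp_pos: [0.5372, 0.3325, 0.1358]
tcp_rot: [0.76, -0.649, 0.003, 0.0]
wrist_force: [0.7, -0.2, 0.6]
width: 0.0801
```

```bash
python3 held.py 34 wrist side top
python3 - <<'E'
import cv2
p=cv2.imread('pics/top34.png')[180:260,130:260];cv2.imwrite('pics/top34z.png',cv2.resize(p,None,fx=6,fy=6,interpolation=2))
E
```

```text
wrist 890 along 0.093 0.111 lat -0.0202 0.0244 slope [ 0.0574 -0.0034 -0.042 ] rect [0.5191 0.4327] [0.0446 0.0172] 7.6
TCP rel slot along,lat -0.1386 -0.0026 z 0.1358
side 107 along 0.091 0.109 lat -0.0203 0.026 slope [ 0.0404  0.0197 -0.0397] rect [0.5179 0.4342] [0.0464 0.0169] 6.4
TCP rel slot along,lat -0.135 -0.0021 z 0.1356
top 64 along 0.087 0.119 lat -0.0152 0.0252 slope [-0.0263  0.0145 -0.032 ] rect [0.5139 0.44  ] [0.041  0.0313] 11.3
TCP rel slot along,lat -0.1321 -0.0014 z 0.1354
```

View pics/wrist34.png

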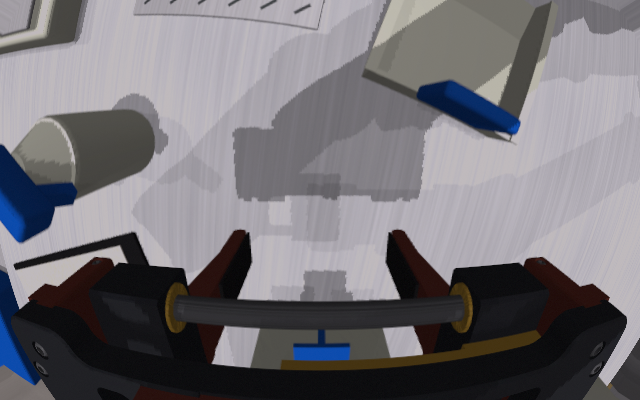

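View pics/top34z.png

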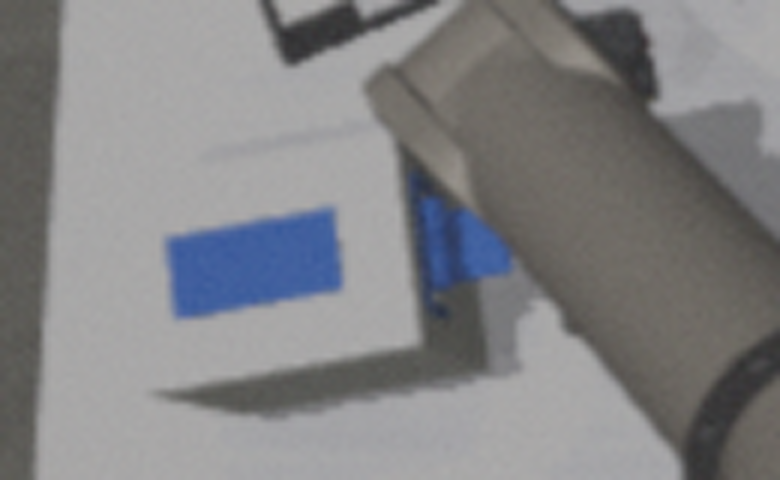

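Run:
```python
from h import *
ex=np.array([np.cos(np.radians(99)),np.sin(np.radians(99))]);ey=np.array([-ex[1],ex[0]]);S=np.array([.513,.469])
for n in('top','side'):
    c=cal(n);p,d=optics.camera(n);W=cloud(n,d,c);hsv=cv2.cvtColor(p,cv2.COLOR_RGB2HSV);m=cv2.inRange(hsv,(95,100,30),(125,255,255))>0
    q=W[m&(d>0)];a=(q[:,:2]-S)@ex;b=(q[:,:2]-S)@ey
    k=(a>-.08)&(a<.03)&(abs(b)<.06)&(q[:,2]>.08);
    for lo in np.arange(-.055,.03,.006):
        s=k&(a>=lo)&(a<lo+.006)
        if s.sum(): print(n,lo.round(3),s.sum(),'z',np.percentile(q[s,2],[5,50,95]).round(3),'lat',b[s].min().round(3),b[s].max().round(3))
```

```text
top -0.049 3 z [0.098 0.101 0.102] lat 0.013 0.021
top -0.043 7 z [0.099 0.101 0.104] lat 0.005 0.024
top -0.037 14 z [0.097 0.1   0.105] lat -0.004 0.024
top -0.031 14 z [0.097 0.101 0.106] lat -0.008 0.023
top -0.025 19 z [0.095 0.1   0.105] lat -0.014 0.02
top -0.019 34 z [0.095 0.103 0.129] lat -0.022 0.027
top -0.013 40 z [0.096 0.127 0.134] lat -0.023 0.029
top -0.007 23 z [0.122 0.127 0.132] lat -0.036 0.028
side -0.049 1 z [0.098 0.098 0.098] lat 0.012 0.012
side -0.043 42 z [0.097 0.1   0.103] lat -0.023 0.022
side -0.037 39 z [0.097 0.1   0.102] lat -0.02 0.023
side -0.031 26 z [0.098 0.1   0.101] lat -0.02 0.023
```

Emit:
{"op": "apply_moves", "data": {"moves": [0,-0.2,1.1,0,0,0,0,0,0.2,0,0,0,0,0,-2,0,0,0,0,0,0,-3,0,0,0,0,0,0,-2,0,0,0,0,0,0,0,0,0,0,0,0,0,0,0,0,0,0,0,0], "squeeze": 10}}

```text
time_s: 55.57
tcp_pos: [0.521, 0.4109, 0.1228]
tcp_rot: [0.764, -0.645, 0.0, 0.0]
wrist_force: [0.6, -0.8, -0.4]
width: 0.0369
```

```bash
python3 held.py 35 wrist
```

```text
wrist 2644 along 0.005 0.043 lat -0.0238 0.0204 slope [ 0.0273 -0.001  -0.0239] rect [0.5181 0.4357] [0.0438 0.0372] 5.8
TCP rel slot along,lat -0.0586 0.0012 z 0.1228
```

View pics/wrist35.png

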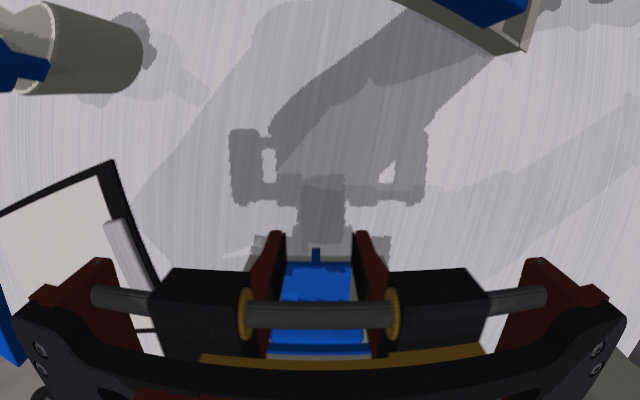

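Emit:
{"op": "apply_moves", "data": {"moves": [0,0,0,0,0,0,1.5,0,0,0,0,0,0,1.5,-1.2,0,0,0,0,0,1.5,-1,0,0,0,0,0,1.5,-0.6,0,0,0,0,0,1.5,-0.6,0,0,0,0,0,1.5,0,0,0,0,0,0,1.5]}}

```text
time_s: 56.2
tcp_pos: [0.5166, 0.4425, 0.123]
tcp_rot: [0.763, -0.646, 0.001, 0.001]
wrist_force: [-0.2, -1.7, -0.9]
width: 0.0149
```

```bash
python3 held.py 36 wrist
```

```text
wrist 2908 along -0.018 0.027 lat -0.023 0.021 slope [ 0.0132 -0.0004 -0.0233] rect [0.5168 0.4472] [0.0439 0.0451] 9.8
TCP rel slot along,lat -0.0267 0.0006 z 0.123
```

View pics/wrist36.png

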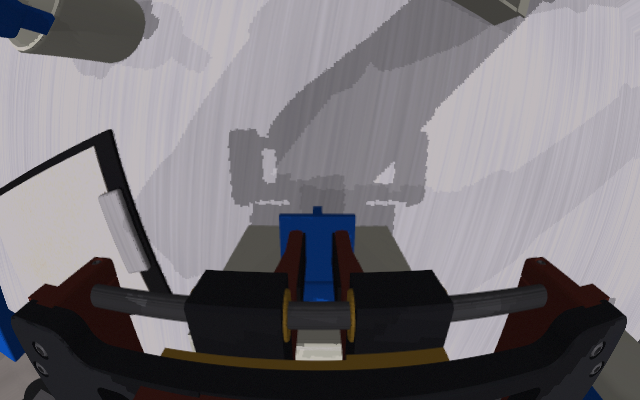

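Emit:
{"op": "apply_moves", "data": {"moves": [-0.7,0,0,0,0,0,1.5,-0.5,0,0,0,0,0,1.5,0,0,0,0,0,0,1.5,0,0,0,0,0,0,1.5]}}

```text
time_s: 56.58
tcp_pos: [0.5163, 0.4463, 0.1206]
tcp_rot: [0.762, -0.648, 0.004, 0.006]
wrist_force: [3.0, -14.8, -4.3]
width: 0.0149
```

```bash
python3 held.py 37 wrist
```

```text
wrist 3250 along -0.021 0.024 lat -0.043 0.0423 slope [-0.0002  0.0031 -0.0209] rect [0.5163 0.4477] [0.0853 0.0454] 8.7
TCP rel slot along,lat -0.023 0.0003 z 0.1206
```

Emit:
{"op": "apply_moves", "data": {"moves": [1.5,0,0,0,0,0,1.5,3,0,0,0,0,0,1.5,3,0,-1,0,0,0,1.5,3,0,-3,0,0,6,1.5,2,0,-3.5,0,0,7,1.5,0,0,-3.5,0,0,7,1.5,0,0,-3.5,0,0,7,1.5,0,0,0,0,0,7,1.5,0,0,0,0,0,7,1.5,0,0,0,0,0,7,1.5]}}

```text
time_s: 57.47
tcp_pos: [0.5334, 0.3327, 0.27]
tcp_rot: [-0.432, 0.902, 0.001, 0.003]
wrist_force: [-0.3, -0.3, -0.8]
width: 0.0147
```

Emit:
{"op": "apply_moves", "data": {"moves": [0,0,0,0,0,7,1.5,0,0,0,0,0,7,1.5,0,0,0,0,0,7,1.5,0,0,0,0,0,7,1.5,0,0,0,0,0,7,1.5,0,0,0,0,0,0,1.5]}}

```text
time_s: 57.97
tcp_pos: [0.533, 0.3326, 0.2688]
tcp_rot: [-0.142, 0.99, 0.001, 0.001]
wrist_force: [-0.8, 0.4, 0.8]
width: 0.0149
```

```bash
python3 held.py 38 wrist top; python3 plan.py .5 .3 .3 168
python3 - <<'E'
import cv2
p=cv2.imread('pics/top38.png')[180:260,130:260];cv2.imwrite('pics/top38z.png',cv2.resize(p,None,fx=6,fy=6,interpolation=2))
E
```

```text
wrist few 0
top few 0
t 58.07 tcp [0.533  0.3323 0.2686] cur -163.3 tilt 0.15 w 0.0148 j7 1.24
wz 28.7  tx 2.56 ty -3.84 tz -3.14  rows>=2
```

View pics/wrist38.png

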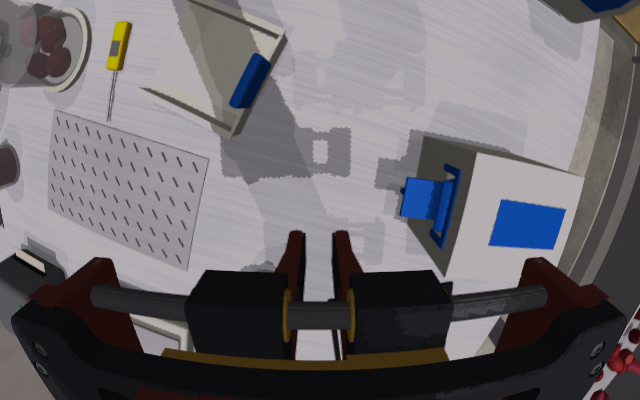

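View pics/top38z.png

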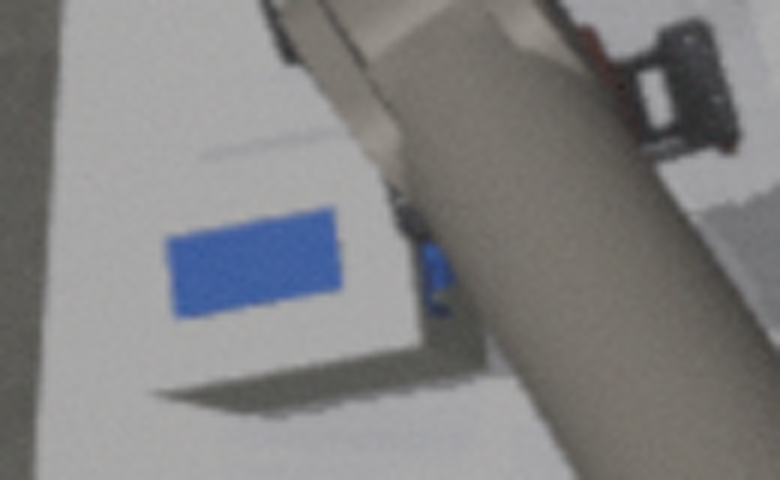

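```bash
cat > slot.py <<'E'
from h import *
import sys
ex=np.array([np.cos(np.radians(99.2)),np.sin(np.radians(99.2))]);ey=np.array([-ex[1],ex[0]]);S=np.array([.513,.469])
c=cal('wrist');p,d=optics.camera('wrist');W=cloud('wrist',d,c);save('ws'+sys.argv[1],p)
x0,y0,x1,y1=map(int,sys.argv[2:6])
cv2.imwrite('pics/wsz%s.png'%sys.argv[1],cv2.cvtColor(cv2.resize(p[y0:y1,x0:x1],None,fx=6,fy=6,interpolation=cv2.INTER_CUBIC),cv2.COLOR_RGB2BGR))
hsv=cv2.cvtColor(p,cv2.COLOR_RGB2HSV);m=cv2.inRange(hsv,(95,100,20),(125,255,255))>0
q=W[m&(d>0)];a=(q[:,:2]-S)@ex;b=(q[:,:2]-S)@ey;k=(a>-.08)&(a<.05)&(abs(b)<.06)&(q[:,2]>.03)
for lo in np.arange(-.051,.05,.004):
    s=k&(a>=lo)&(a<lo+.004)
    if s.sum(): print(lo.round(3),s.sum(),'z',np.percentile(q[s,2],[5,50,95]).round(3),'lat',b[s].min().round(3),b[s].max().round(3))
E
python3 slot.py 39 380 120 480 270
```

```text
-0.047 63 z [0.095 0.098 0.101] lat -0.021 0.021
-0.043 151 z [0.077 0.1   0.101] lat -0.022 0.021
-0.039 151 z [0.077 0.1   0.101] lat -0.022 0.021
-0.035 133 z [0.099 0.1   0.101] lat -0.022 0.022
-0.031 134 z [0.099 0.1   0.101] lat -0.022 0.022
-0.027 140 z [0.098 0.1   0.101] lat -0.023 0.022
-0.023 124 z [0.099 0.1   0.101] lat -0.022 0.022
-0.019 138 z [0.099 0.1   0.101] lat -0.023 0.022
-0.015 130 z [0.099 0.1   0.101] lat -0.022 0.022
-0.011 378 z [0.099 0.12  0.123] lat -0.026 0.028
-0.007 360 z [0.099 0.123 0.126] lat -0.026 0.029
-0.003 683 z [0.099 0.126 0.133] lat -0.043 0.043
0.001 58 z [0.091 0.131 0.132] lat -0.042 0.043
0.005 4 z [0.106 0.106 0.107] lat -0.034 0.029
0.037 8 z [0.156 0.156 0.156] lat -0.013 0.021
0.041 134 z [0.154 0.155 0.157] lat -0.06 0.025
0.045 140 z [0.154 0.155 0.156] lat -0.025 0.025
0.049 35 z [0.154 0.155 0.156] lat -0.024 0.025
```

View pics/wsz39.png

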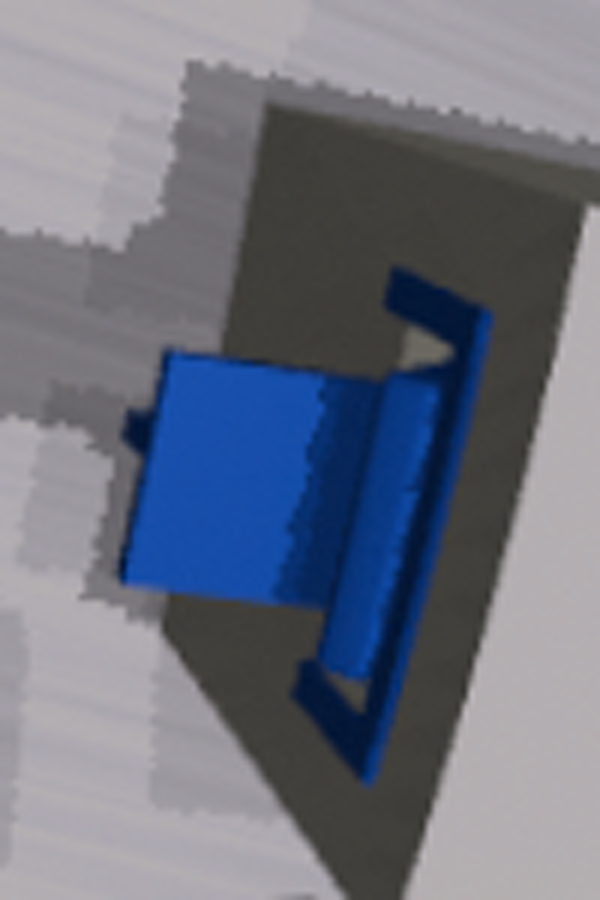

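The view (wsz39) shows the logger hanging nose-down with its tail jammed in the slot. About 11 mm of the tail is outside, at z 0.115–0.127. I'll push it along its own axis with the tool tilted.

Emit:
{"op": "apply_moves", "data": {"moves": [0,0,0,0,0,7,0,0,0,0,0,0,7,0,0,0,0,0,0,7,0,0,0,0,0,0,7,0,0,0,0,0,0,7,0,0,0,0,0,0,7,0,0,0,0,0,0,7,0,0,0,0,0,0,7,0,0,0,0,0,0,7,0,0,0,0,0,0,7,0], "squeeze": 10}}

```text
time_s: 58.95
tcp_pos: [0.5331, 0.3318, 0.2684]
tcp_rot: [0.452, 0.892, 0.001, 0.001]
wrist_force: [-0.5, 0.4, -1.0]
width: 0.0006
```

Emit:
{"op": "apply_moves", "data": {"moves": [0,0,0,0,0,7,0,0,0,0,0,0,7,0,0,0,0,0,0,7,0,0,0,0,0,0,6.5,0,0,0,0,0,7,0,0,0,0,0,0,7,0,0,0,0,0,0,7,0,0,0,0,0,0,7,0,0,0,0,0,0,7,0,0]}}

```text
time_s: 59.7
tcp_pos: [0.5342, 0.3315, 0.27]
tcp_rot: [0.618, 0.726, 0.2, -0.228]
wrist_force: [-0.6, 0.2, 0.0]
width: 0.0005
```

```bash
cat > tl.py <<'E'
from h import *
o=arm.get_obs();Rm=R.from_quat(o['tcp_rot']).as_matrix();z=Rm[:,2]
ex=np.array([np.cos(np.radians(99.2)),np.sin(np.radians(99.2))]);ey=np.array([-ex[1],ex[0]]);S=np.array([.513,.469])
T=o['tcp_pos'];tip=T+.019*z
f=lambda p:(((p[:2]-S)@ex).round(4),((p[:2]-S)@ey).round(4),p[2].round(4))
print('t',round(o['time_s'],2),'TCP',T.round(4),'dir heading',np.degrees(np.arctan2(z[1],z[0])).round(1),'from down',np.degrees(np.arccos(-z[2])).round(1),'yaxis tilt',Rm[2,1].round(3),'rel slot: TCP',f(T),'tip',f(tip),'j',o['joint_pos'].round(2),'w',o['width'].round(3),'F',np.round(o['wrist_force'],1))
E
python3 tl.py
```

```text
Traceback (most recent call last):
  File "tl.py", line 6, in <module>
    print('t',round(o['time_s'],2),'TCP',T.round(4),'dir heading',np.degrees(np.arctan2(z[1],z[0])).round(1),'from down',np.degrees(np.arccos(-z[2])).round(1),'yaxis tilt',Rm[2,1].round(3),'rel slot: TCP',f(T),'tip',f(tip),'j',o['joint_pos'].round(2),'w',o['width'].round(3),'F',np.round(o['wrist_force'],1))
                                                                                                                                                                                                                                                               ^^^^^^^^^^^^^^^^
AttributeError: 'float' object has no attribute 'round'
```

```bash
sed -i "s/o\['width'\].round(3)/round(o['width'],3)/" tl.py; python3 tl.py
```

```text
t 59.7 TCP [0.5342 0.3315 0.27  ] dir heading 98.4 from down 35.4 yaxis tilt 0.008 rel slot: TCP (np.float64(-0.1391), np.float64(0.0011), np.float64(0.27)) tip (np.float64(-0.1281), np.float64(0.0009), np.float64(0.2545)) j [-0.56  0.36  0.24  1.83 -0.84  1.02  0.3 ] w 0.0 F [-0.6  0.2  0. ]
```

Emit:
{"op": "apply_moves", "data": {"moves": [0,0,0,0,7,0,0,0,0,0,0,7,0,0,0,0,0,0,7,0,0,0,0,0,0,7,0,0,0,0,0,0,0,0,0]}}

```text
time_s: 60.12
tcp_pos: [0.5336, 0.3276, 0.2641]
tcp_rot: [0.556, 0.646, 0.34, -0.398]
wrist_force: [0.2, -0.2, -0.9]
width: 0.0007
```

```bash
python3 tl.py
```

```text
t 60.12 TCP [0.5336 0.3276 0.2641] dir heading 98.7 from down 63.1 yaxis tilt -0.003 rel slot: TCP (np.float64(-0.1428), np.float64(0.0023), np.float64(0.2641)) tip (np.float64(-0.1259), np.float64(0.0021), np.float64(0.2555)) j [-0.27  0.51  0.1   1.92 -1.3   1.24  0.8 ] w 0.001 F [ 0.2 -0.2 -0.9]
```

Emit:
{"op": "apply_moves", "data": {"moves": [-1.9,0.1,3.2,0,0,0,0,-1.9,0.1,3.2,0,0,0,0,-1.9,0,3.2,0,0,0,0,-1.5,0,2.5,0,0,0,0,0,0,0,0,0,0,0,0,0,0,0,0,0,0]}}

```text
time_s: 60.62
tcp_pos: [0.523, 0.407, 0.1492]
tcp_rot: [0.553, 0.649, 0.339, -0.397]
wrist_force: [0.9, -0.2, 0.6]
width: 0.0007
```

```bash
python3 tl.py; python3 slot.py 40 0 0 100 100
```

```text
t 60.62 TCP [0.523  0.407  0.1492] dir heading 99.1 from down 63.0 yaxis tilt 0.001 rel slot: TCP (np.float64(-0.0628), np.float64(0.0001), np.float64(0.1492)) tip (np.float64(-0.0459), np.float64(0.0), np.float64(0.1406)) j [-0.13  0.71 -0.27  1.92 -1.35  0.94  0.94] w 0.001 F [ 0.9 -0.2  0.6]
-0.051 5 z [0.153 0.154 0.155] lat -0.0 0.0
-0.047 8 z [0.151 0.152 0.153] lat -0.0 0.0
-0.043 3 z [0.149 0.149 0.15 ] lat -0.0 0.0
-0.039 9 z [0.1   0.101 0.101] lat -0.022 0.021
-0.035 37 z [0.099 0.1   0.101] lat -0.022 0.022
-0.031 52 z [0.099 0.1   0.101] lat -0.022 0.021
-0.027 62 z [0.099 0.1   0.101] lat -0.022 0.021
-0.023 81 z [0.099 0.1   0.101] lat -0.022 0.022
-0.019 94 z [0.099 0.1   0.101] lat -0.022 0.022
-0.015 107 z [0.099 0.1   0.119] lat -0.025 0.026
-0.011 792 z [0.1   0.12  0.123] lat -0.028 0.027
-0.007 577 z [0.099 0.124 0.126] lat -0.041 0.027
-0.003 1883 z [0.097 0.126 0.132] lat -0.044 0.043
0.001 48 z [0.054 0.104 0.132] lat -0.044 0.035
0.005 1 z [0.117 0.117 0.117] lat -0.034 -0.034
0.037 20 z [0.156 0.156 0.156] lat -0.021 0.023
0.041 177 z [0.155 0.155 0.156] lat -0.025 0.024
0.045 189 z [0.155 0.155 0.156] lat -0.025 0.024
0.049 56 z [0.155 0.156 0.156] lat -0.025 0.024
```

View pics/ws40.png

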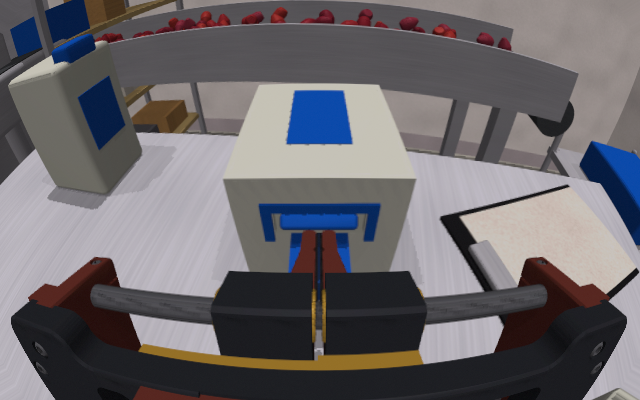

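Emit:
{"op": "apply_moves", "data": {"moves": [-0.6,0,1,0,0,0,0,0,0,1.3,0,0,0,0,0,0,0,0,0,0,0,0,0,0,0,0,0,0]}}

```text
time_s: 61.0
tcp_pos: [0.5217, 0.4234, 0.1349]
tcp_rot: [0.553, 0.649, 0.341, -0.396]
wrist_force: [-0.0, -0.9, -0.5]
width: 0.0005
```

```bash
python3 tl.py
```

```text
t 61.0 TCP [0.5217 0.4234 0.1349] dir heading 98.9 from down 62.9 yaxis tilt 0.005 rel slot: TCP (np.float64(-0.0464), np.float64(-0.0013), np.float64(0.1349)) tip (np.float64(-0.0294), np.float64(-0.0014), np.float64(0.1263)) j [-0.1   0.74 -0.34  1.91 -1.36  0.87  0.95] w 0.0 F [-0.  -0.9 -0.5]
```

Emit:
{"op": "apply_moves", "data": {"moves": [0,-0.1,0.4,0,-7,0,0,0,0,0.4,0,0,0,0,0,0,0.4,0,0,0,0,0,0,0.3,0,0,0,0,0,0,0,0,0,0,0]}}

```text
time_s: 61.42
tcp_pos: [0.5175, 0.4357, 0.1247]
tcp_rot: [0.573, 0.671, 0.305, -0.357]
wrist_force: [-0.1, -0.6, 0.2]
width: 0.0007
```

```bash
python3 tl.py
```

```text
t 61.42 TCP [0.5175 0.4357 0.1247] dir heading 98.9 from down 56.0 yaxis tilt 0.001 rel slot: TCP (np.float64(-0.0336), np.float64(0.0009), np.float64(0.1247)) tip (np.float64(-0.0179), np.float64(0.0008), np.float64(0.1141)) j [-0.18  0.7  -0.31  1.91 -1.3   0.78  0.84] w 0.001 F [-0.1 -0.6  0.2]
```

Emit:
{"op": "apply_moves", "data": {"moves": [0.2,0,0.3,0,0,0,0,0,0,0.3,0,0,0,0,0,0,0,0,0,0,0,0,0,0,0,0,0,0]}}

```text
time_s: 61.75
tcp_pos: [0.5169, 0.4418, 0.1232]
tcp_rot: [0.574, 0.671, 0.305, -0.357]
wrist_force: [0.0, 0.1, -0.3]
width: 0.0003
```

```bash
python3 tl.py; python3 slot.py 41 240 190 400 290|sed -n '8,16p'
```

```text
t 61.75 TCP [0.5169 0.4418 0.1232] dir heading 98.9 from down 56.0 yaxis tilt 0.001 rel slot: TCP (np.float64(-0.0275), np.float64(0.0005), np.float64(0.1232)) tip (np.float64(-0.0117), np.float64(0.0004), np.float64(0.1126)) j [-0.18  0.71 -0.32  1.9  -1.3   0.77  0.84] w 0.0 F [ 0.   0.1 -0.3]
-0.023 53 z [0.099 0.1   0.131] lat -0.022 0.022
-0.019 125 z [0.099 0.1   0.129] lat -0.022 0.022
-0.015 151 z [0.099 0.1   0.101] lat -0.022 0.022
-0.011 267 z [0.099 0.1   0.117] lat -0.026 0.026
-0.007 855 z [0.099 0.118 0.121] lat -0.027 0.028
-0.003 3228 z [0.099 0.125 0.132] lat -0.043 0.043
0.001 45 z [0.071 0.131 0.131] lat -0.044 0.044
0.037 24 z [0.155 0.156 0.156] lat -0.018 0.024
0.041 362 z [0.155 0.155 0.156] lat -0.025 0.025
```

View pics/ws41.png

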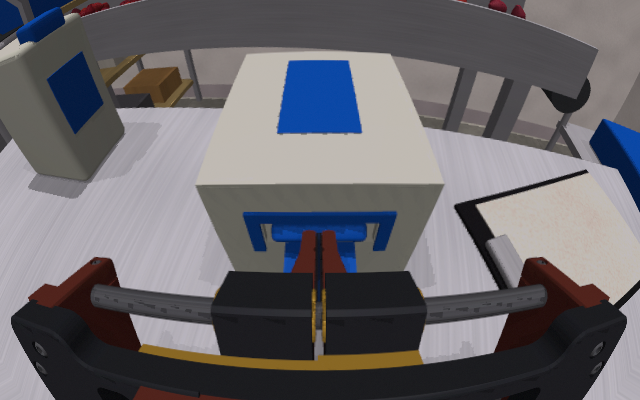

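Emit:
{"op": "apply_moves", "data": {"moves": [0,0,0.35,0,0,0,0,0.05,0,0.35,0,0,0,0,0,0,0,0,0,0,0,0,0,0,0,0,0,0]}}

```text
time_s: 62.13
tcp_pos: [0.5156, 0.4486, 0.1202]
tcp_rot: [0.573, 0.672, 0.305, -0.357]
wrist_force: [0.1, -0.6, -0.2]
width: 0.0007
```

```bash
python3 tl.py; python3 slot.py 42 240 190 400 290|sed -n '8,16p'
```

```text
t 62.13 TCP [0.5156 0.4486 0.1202] dir heading 99.0 from down 56.0 yaxis tilt 0.001 rel slot: TCP (np.float64(-0.0206), np.float64(0.0007), np.float64(0.1202)) tip (np.float64(-0.0048), np.float64(0.0007), np.float64(0.1096)) j [-0.19  0.71 -0.33  1.9  -1.3   0.76  0.84] w 0.001 F [ 0.1 -0.6 -0.2]
-0.023 10 z [0.132 0.133 0.134] lat 0.0 0.011
-0.019 8 z [0.1   0.13  0.131] lat -0.021 0.001
-0.015 124 z [0.099 0.1   0.101] lat -0.022 0.022
-0.011 148 z [0.099 0.1   0.101] lat -0.022 0.022
-0.007 175 z [0.099 0.1   0.121] lat -0.022 0.022
-0.003 2815 z [0.099 0.127 0.132] lat -0.043 0.044
0.001 60 z [0.09  0.131 0.132] lat -0.044 0.044
0.005 195 z [0.098 0.099 0.101] lat -0.026 0.028
0.009 390 z [0.099 0.101 0.103] lat -0.027 0.028
```

View pics/ws42.png

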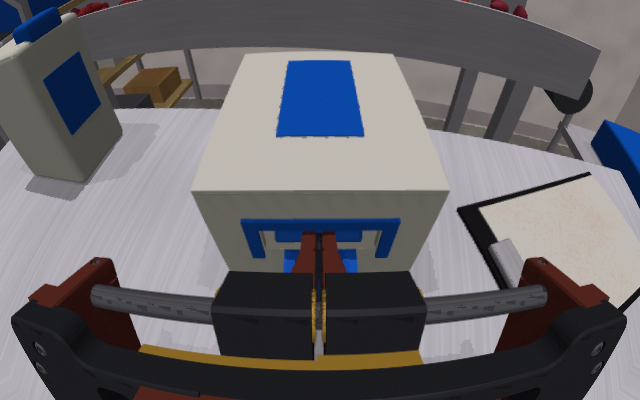

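Emit:
{"op": "apply_moves", "data": {"moves": [0,0,-1,0,0,0,0,0,0,-3,0,0,0,0,0,0,-3.5,0,0,0,0,0,0,-2,0,0,0,0,0,0,0,0,0,0,0,0,0,0,0,0,0,0]}}

```text
time_s: 62.68
tcp_pos: [0.5293, 0.3689, 0.1741]
tcp_rot: [0.574, 0.671, 0.306, -0.355]
wrist_force: [0.4, 0.7, -0.2]
width: 0.0005
```

```bash
python3 tl.py; python3 slot.py 43 240 140 400 260|tail -12
```

```text
t 62.68 TCP [0.5293 0.3689 0.1741] dir heading 98.7 from down 55.9 yaxis tilt 0.003 rel slot: TCP (np.float64(-0.1014), np.float64(-0.0001), np.float64(0.1741)) tip (np.float64(-0.0857), np.float64(-0.0002), np.float64(0.1634)) j [-0.1   0.61 -0.26  1.92 -1.19  0.9   0.77] w 0.001 F [ 0.4  0.7 -0.2]
-0.011 175 z [0.099 0.1   0.101] lat -0.022 0.022
-0.007 166 z [0.099 0.1   0.101] lat -0.021 0.022
-0.003 1425 z [0.099 0.126 0.132] lat -0.043 0.043
0.001 101 z [0.038 0.131 0.132] lat -0.042 0.044
0.005 115 z [0.098 0.1   0.101] lat -0.026 0.027
0.009 300 z [0.099 0.101 0.103] lat -0.026 0.028
0.013 222 z [0.102 0.103 0.104] lat -0.026 0.028
0.017 1 z [0.103 0.103 0.103] lat 0.021 0.021
0.037 3 z [0.156 0.156 0.156] lat -0.014 0.01
0.041 160 z [0.155 0.155 0.156] lat -0.024 0.025
0.045 140 z [0.155 0.156 0.156] lat -0.025 0.025
0.049 33 z [0.155 0.155 0.156] lat -0.024 0.024
```

View pics/ws43.png

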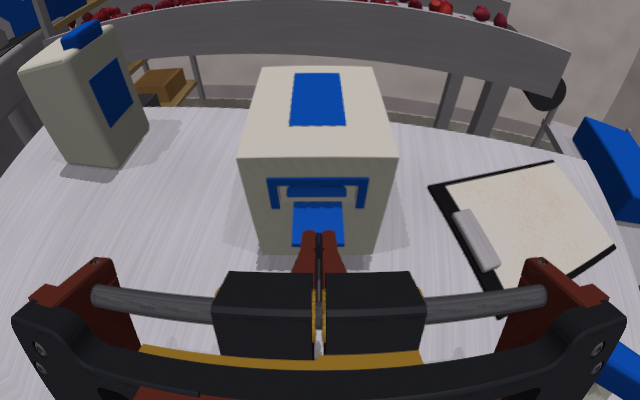

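Emit:
{"op": "apply_moves", "data": {"moves": [0,0,-4,0,0,0,0,0,0,-4,0,-7,0,0,0,0,-4,0,-7,0,0,0,0,-4,0,-7,0,0,0,0,0,0,-7,0,0,0,0,0,0,-7,0,0,0,0,0,0,-7,0,0,0,0,0,0,-7,0,0,0,0,0,0,-7,0,0,0,0,0,0,0,0,0]}}

```text
time_s: 63.57
tcp_pos: [0.5439, 0.2573, 0.2734]
tcp_rot: [0.644, 0.765, -0.0, 0.001]
wrist_force: [-1.4, 1.7, 0.2]
width: 0.0005
```

```bash
python3 tl.py; python3 log.py 44 wrist side top; python3 meas.py >/dev/null
python3 - <<'E'
from meas import *
z=np.load('pics/side44.npz');blobs('side',z['p'],z['d'],(z['K'],z['R'],z['t']),M)
z=np.load('pics/top44.npz');blobs('top',z['p'],z['d'],(z['K'],z['R'],z['t']),M)
E
```

```text
t 63.57 TCP [0.5439 0.2573 0.2734] dir heading -59.2 from down 0.1 yaxis tilt 0.001 rel slot: TCP (np.float64(-0.214), np.float64(0.0033), np.float64(0.2734)) tip (np.float64(-0.214), np.float64(0.0033), np.float64(0.2544)) j [-0.61  0.33  0.08  1.71 -0.03  1.11 -0.35] w 0.001 F [-1.4  1.7  0.2]
wrist [324.  11.] z 0.0997 [0.5186 0.4382] [0.0429 0.0262] 10.3
wrist [513. 176.] z 0.1785 [0.7265 0.3129] [0.0195 0.0692] 59.7
wrist [233. 186.] z 0.0952 [0.4512 0.2388] [0.0062 0.0579] 73.1
side [200. 204.] z 0.1774 [0.7252 0.3141] [0.0182 0.0699] 59.7
side [294. 269.] z 0.0865 [0.4464 0.2408] [0.0103 0.0546] 89.2
side [205. 287.] z 0.1003 [0.5184 0.4333] [0.0472 0.0173] 8.0
side [149. 305.] z 0.1556 [0.4994 0.5592] [0.0523 0.1   ] 10.0
top [208. 220.] z 0.1006 [0.5143 0.4435] [0.0412 0.0403] 5.7
top [172. 224.] z 0.1561 [0.4962 0.5574] [0.0445 0.0962] 9.8
[0.54636749 0.24879643 0.27285135] 63.7167
side red [256. 184.] 231 med [0.535 0.264 0.29 ] zmax [0.26  0.318] rect [0.536 0.256] [0.037 0.024] 5.7
side red [457. 193.] 54 med [ 0.407 -0.403  0.022] zmax [0.016 0.027] rect [ 0.408 -0.406]
[... 1171 characters left out ...]
0.175 0.182] rect [0.74 0.3 ] [0.014 0.026] 63.3
top blue [429. 166.] 77 med [ 0.714 -0.389  0.041] zmax [0.033 0.046] rect [ 0.714 -0.389] [0.095 0.014] 8.9
top blue [208. 220.] 126 med [0.514 0.445 0.101] zmax [0.095 0.106] rect [0.514 0.445] [0.041 0.043] 6.9
top blue [172. 224.] 333 med [0.496 0.557 0.156] zmax [0.15 0.16] rect [0.496 0.557] [0.044 0.096] 9.8
top blue [374. 234.] 426 med [ 0.44  -0.145  0.187] zmax [0.182 0.191] rect [ 0.442 -0.147] [0.084 0.087] 43.6
top yellow [447. 221.] 338 med [ 0.503 -0.43   0.07 ] zmax [0.06  0.077] rect [ 0.5   -0.432] [0.073 0.107] 55.2
top yellow [332. 244.] 93 med [ 0.418 -0.007  0.017] zmax [0.009 0.024] rect [ 0.427 -0.007] [0.073 0.023] 2.8
```

View pics/side44.png

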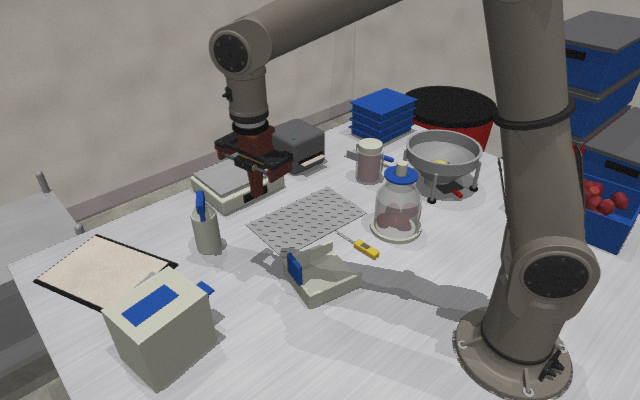

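View pics/top44.png

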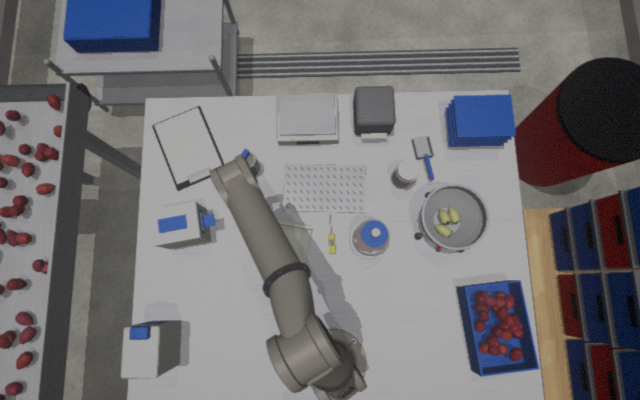

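Emit:
{"op": "apply_moves", "data": {"moves": [0,0,0,0,0,0,0,0,0,0,0,0,0,0,0,0,0,0,0,0,0]}}

```text
time_s: 63.97
tcp_pos: [0.5478, 0.2464, 0.2738]
tcp_rot: [0.651, 0.759, 0.0, 0.0]
wrist_force: [0.0, -0.4, 0.3]
width: 0.0006
```

```bash
python3 -c "
from bench import order,arm
print(arm.get_obs()['time_s'],arm.get_obs()['wrist_force'],order.sign_off())"
```

```text
the job is handed in; nothing more can be done
63.9667 [ 0.01179045 -0.35090694  0.29328432] None
```

I finished the whole job and handed it in at 64 s. No verdict came back, so the results below are my own camera checks.

- **Berries and lid:** All five berries went into the jar one at a time, and the sampling plate is empty. The lid is back on and level: its top is at z 0.186, within about 2 mm of centre.
- **Reject pan:** All three rejects are in the hopper, at about z 0.06–0.077. The empty pan is back at its starting spot and upright, with the tab top at 0.106. A fit to the pan floor gave a slope of about 0.02 rad, probably because it caught part of the spout ramp.
- **Logger:** When first released, it jammed nose-down in the slot with about 11 mm sticking out. A straight push of about 15 N did not free it, but pushing along its axis with the tool tilted did. The last view shows its tail inside the wall at z about 0.10, so it is leaning nearly upright inside rather than lying flat. I work out its centre to be at about z 0.05 and 0.03 m in, but I could not see the whole logger.
- **Other things on the table:** The thermometer, scoop and spray bottle measured the same as at the start. The old jar looked unmoved in the pictures, but I did not re-measure it at the end.
- **Robot:** It ended clear of everything, with near-zero wrist force.

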